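Cure the serviced valves in the UV box and arm its guarded lamp switch

TASK

The serviced dispensing valves lying on the desk to the left of the bench vice (two to four of them) have fresh UV sealant under their fittings: open the amber lid of the curing box, lay each valve in a groove of its own in the rack, fitting upwards and lengthwise in the groove either way round, and shut the lid fully. Then lift the red guard on the console, flip the lamp toggle over from off (towards you) to on (away from you), and fold the guard fully down over it again. The lamp must never be on while the lid is not shut, and the glue bottle, the caliper and the roll of tape stay where they are.

Things in the scene. Friction and masses are not known exactly. Their poses are not given: they have to be found in the camera images.
- cure_box: grey UV curing box, fixed, 150 (x) x 316 (y) x 75 mm. Origin: centre of its underside; front is -x (robot's side), y to its left, z up. Left: chamber, inside 142 (x) x 224 (y) mm, centred at y = +42 mm, walls 4 mm, rim at z = 70 mm, with a rack of four grooves along x. Right: console 84 mm wide, centred at y = -116 mm, black panel at z = 66 mm with toggle and red guard
- groove_1 (a point): middle of the floor of groove 1 (1 leftmost, 4 next to the console), at y = 117 mm, z = 18 mm of cure_box, same axes; groove along x, 30 mm wide, 120 mm long, 8 mm deep, between ribs 20 mm wide (tops at z = 26 mm)
- groove_2 (a point): middle of the floor of groove 2 (1 leftmost, 4 next to the console), at y = 67 mm, z = 18 mm of cure_box, same axes; groove along x, 30 mm wide, 120 mm long, 8 mm deep, between ribs 20 mm wide (tops at z = 26 mm)
- groove_3 (a point): middle of the floor of groove 3 (1 leftmost, 4 next to the console), at y = 17 mm, z = 18 mm of cure_box, same axes; groove along x, 30 mm wide, 120 mm long, 8 mm deep, between ribs 20 mm wide (tops at z = 26 mm)
- groove_4 (a point): middle of the floor of groove 4 (1 leftmost, 4 next to the console), at y = -33 mm, z = 18 mm of cure_box, same axes; groove along x, 30 mm wide, 120 mm long, 8 mm deep, between ribs 20 mm wide (tops at z = 26 mm)
- lid (a joint): hinge of the amber lid (0.25 kg): 0 shut, grows as it opens upward about its far edge, to 1.75 (past vertical); stiff, stays where it is left; about 3 N at the bar move it; open it to about 1.65, or the gripper meets it. May start a little ajar
- lid_bar (a point): middle of the lid's pull bar, a round black bar 10 mm thick and 96 mm long along y, 36 mm in front of the lid's front edge, 190 mm from the hinge; free all round between its two end arms; axes turn with the lid
- lid_hinge (a point): point on the lid's hinge axis (along the box's y), in line with the middle of the bar
- guard (a joint): hinge of the red switch guard (40 g): 0 folded down over the toggle, grows as it is lifted about its rear foot, to 1.75 (past vertical, clear behind the toggle); stays where it is left; 1 to 2 N at its front move it
- guard_grip (a point): point to pinch the guard: midway between its two ribbed side cheeks, 60 mm from the hinge and 22 mm above its underside. The guard is a hood 78 (x) x 40 (y, the width to pinch) x 40 mm high, closed on top, front and sides; axes turn with the guard
- guard_hinge (a point): point on the guard's hinge axis (along the box's y), 3 mm above the panel, middle of the guard's width
- toggle (a joint): lamp toggle: 0 off, leaning towards the robot's side (box -x); 0.76 on, leaning away (+x); it falls over centre (0.38) to either end and stays there; under 2 N at its tip
- toggle_tip (a point): centre of the 12 mm steel ball at the tip of the toggle's bat handle, 30 mm from its pivot, which lies 44 mm in front of the guard's hinge and 3 mm above the panel; z is vertical when toggle is 0
- valve_teal: dispensing valve, teal square block in its middle, blue elbow fitting on top, 22 x 105 x 40 mm, 0.1 to 0.2 kg; may be absent. Origin: centre of its underside; z up through the fitting, y along it. Grip the square block: 21 mm wide (x), y from -36 to +7 mm (middle -15), z 0 to 22; it stands on this block, the thinner ends (16 mm wide) stay 4 mm clear of the ground
- valve_black: dispensing valve, black square block in its middle, blue elbow fitting on top, 22 x 105 x 40 mm, 0.1 to 0.2 kg; may be absent. Origin: centre of its underside; z up through the fitting, y along it. Grip the square block: 21 mm wide (x), y from -36 to +7 mm (middle -15), z 0 to 22; it stands on this block, the thinner ends (16 mm wide) stay 4 mm clear of the ground
- valve_beige: dispensing valve, beige square block in its middle, blue elbow fitting on top, 22 x 105 x 40 mm, 0.1 to 0.2 kg; may be absent. Origin: centre of its underside; z up through the fitting, y along it. Grip the square block: 21 mm wide (x), y from -36 to +7 mm (middle -15), z 0 to 22; it stands on this block, the thinner ends (16 mm wide) stay 4 mm clear of the ground
- valve_white: dispensing valve, white square block in its middle, blue straight fitting on top, 22 x 117 x 40 mm, 0.1 to 0.2 kg; may be absent. Origin: centre of its underside; z up through the fitting, y along it. Grip the square block: 21 mm wide (x), y from -42 to +12 mm (middle -15), z 0 to 22; it stands on this block, the thinner ends (16 mm wide) stay 4 mm clear of the ground
- glue_bottle: bystander: red glue bottle with a white nozzle standing on the desk, 33 x 33 x 106 mm, origin at the centre of its foot
- gauge_caliper: bystander: steel caliper lying flat, 60 x 196 x 8 mm, origin at the centre of its underside, y along it
- roll_of_tape: bystander: black roll of tape lying flat, 58 x 56 x 19 mm, origin at the centre of its underside
Things that resemble listed ones, but are neither listed nor needed, are in the scene too. What is shaped like the valve_black but purple or yellow is not meant.

How it is judged (in metres and radians):
On the way, in this order (a step that is already met when the one before it is completed fails the run):
1. every valve that is here lies upright in a groove of the rack, with the lid open (z of valve_teal in the frame of cure_box between 0.013 and 0.0225 m and x of valve_teal in the frame of cure_box between -0.03 and 0.03 m and y of valve_teal in the frame of cure_box between -0.06 and 0.144 m and angle between each of valve_teal, valve_black, valve_beige, valve_white's own z axis and vertical below 0.15 rad and z of valve_black in the frame of cure_box between 0.013 and 0.0225 m and x of valve_black in the frame of cure_box between -0.03 and 0.03 m and y of valve_black in the frame of cure_box between -0.06 and 0.144 m and z of valve_beige in the frame of cure_box between 0.013 and 0.0225 m and x of valve_beige in the frame of cure_box between -0.03 and 0.03 m and y of valve_beige in the frame of cure_box between -0.06 and 0.144 m and z of valve_white in the frame of cure_box between 0.013 and 0.0225 m and x of valve_white in the frame of cure_box between -0.03 and 0.03 m and y of valve_white in the frame of cure_box between -0.06 and 0.144 m and value of joint lid above 0.3 rad), for 0.2 s.
2. the lid is shut over the valves (z of valve_teal in the frame of cure_box between 0.013 and 0.0225 m and x of valve_teal in the frame of cure_box between -0.03 and 0.03 m and y of valve_teal in the frame of cure_box between -0.06 and 0.144 m and angle between each of valve_teal, valve_black, valve_beige, valve_white's own z axis and vertical below 0.15 rad and z of valve_black in the frame of cure_box between 0.013 and 0.0225 m and x of valve_black in the frame of cure_box between -0.03 and 0.03 m and y of valve_black in the frame of cure_box between -0.06 and 0.144 m and z of valve_beige in the frame of cure_box between 0.013 and 0.0225 m and x of valve_beige in the frame of cure_box between -0.03 and 0.03 m and y of valve_beige in the frame of cure_box between -0.06 and 0.144 m and z of valve_white in the frame of cure_box between 0.013 and 0.0225 m and x of valve_white in the frame of cure_box between -0.03 and 0.03 m and y of valve_white in the frame of cure_box between -0.06 and 0.144 m and value of joint lid below 0.03 rad), for 0.2 s.
3. with the guard lifted and the lid shut, the toggle is flipped to on (value of joint lid below 0.03 rad and value of joint toggle above 0.65 rad and value of joint guard above 0.6 rad), for 0.2 s.
At the end, for the whole second after the job is handed in: every valve present lies at rest in a groove of the rack (origin within 4.5 mm of the groove floor's height, fitting upwards within 0.15 rad), the lid is shut (within 0.03 rad), the toggle is on (over 0.65 rad) and the guard is down over it (within 0.06 rad) (all of step 2 and value of joint toggle above 0.65 rad and value of joint guard below 0.06 rad and linear speed of each of valve_teal, valve_black, valve_beige, valve_white below 0.02 m/s); the robot touches nothing.
It fails at once if the lamp is on while the lid is not shut (value of joint toggle above 0.5 rad and value of joint lid above 0.08 rad).
It fails at once if the glue bottle, the caliper or the roll of tape is moved by more than 3 cm, or the bottle is tipped over (distance of any of glue_bottle, gauge_caliper, roll_of_tape from where it was at the start of the episode above 0.03 m or angle between glue_bottle's own z axis and vertical above 0.5 rad).
Of valve_teal, valve_black, valve_beige, valve_white only 2 to 4 are there at a start; the rules pass over those that are not, and their reading is None.
At some moment in a run one of valve_teal, valve_black, valve_beige, valve_white may be knocked a few centimetres aside while the robot is not near it.
Once in a run the grip may slacken for a moment while it holds something.
It also fails if it takes over 210 s, if anything falls off the work surface, if the arm or the gripper's body presses on something with over 40 N, if the wrist force passes 120 N, or if a joint passes its speed limit or range.

ROBOT

A 6-joint arm with a two-finger parallel gripper is mounted at the origin on a cart in front of the work surface, level with it; the furniture and walls round the work are solid. World frame = base frame: x ahead of the robot, y to its left, z up, the work surface at z = 0. Lengths are in mm, angles in rad, forces in N, time in s.
With the tool pointing down it reaches from about 300 to 875 mm from the base axis. Payload 4.2 kg.
Tool frame: the origin (TCP) lies at the very end of the fingers, on their centre line; the grasp point (between the pads) lies 19 mm behind it; z points along the fingers, y is the line along which they close (so a half turn about z gives the same grasp; the last joint's range is limited). The gripper opens to 85 mm and grips with 20 to 120 N. Pads are 22 mm wide; open, the fingers measure 114 mm over their backs; the gripper's body (76 mm by 85 mm) begins 54 mm behind the grasp point. The pads swing forward as they close: fully open they stand 13 mm farther back than shut.
Start: joints at [1.16, 0.32, 1.565, -0, 1.257, -0.02], TCP at [219.037, 531.662, 231.338] pointing down, gripper open.
Joint ranges: [-3.11, 3.11], [-0.84, 2.01], [0.21, 2.61], [-1.34, 4.49], [0.05, 2.63], [-2.56, 2.56]. Speed limits (rad/s): [2.57, 2.57, 3.14, 3.14, 3.14, 3.14].

INTERFACE

Orientations are given as a unit quaternion [w, x, y, z].
In Python, from plant import ctrl gives the robot as it stands.
- The arm moves only by the tool arm_command, never from a script. Its argument "steps" is a list of rows, each an object with "slide": the shift along the tool's x, y, z in units of 0.15 m (1.0 is 0.15 m), a list of three; "turn": the turn, a rotation vector about the tool's x, y, z in units of 0.5 rad (1.0 is 0.5 rad), a list of three; "jaw": the opening, from -1 (shut) to 1 (fully open). In form: [{"slide": [x, y, z], "turn": [wx, wy, wz], "jaw": jaw}, ...]. A call has 1 to 5 rows; each row is the pose to reach, as a shift and turn from the pose commanded when the call began, along the tool's axes at that moment; what a row does not reach only later rows make up. A row lasts 1/12 s, in which the tool goes at most 41.7 mm and 7.16 degrees, less where a joint would pass 70% of its speed; a pose out of reach is approached as far as the arm can. A call with a number of a shift or a turn outside -1 to 1 is refused whole. A call with a gripper value outside its range is refused whole. The fingers move at their own pace and stop on an object; the grip force is fixed at half the most. Time passes only in rows, so rows that repeat a pose let the fingers close. It gives the time, the measured TCP pose, the force, the opening and the grip force at its end, in the units of the state.
- ctrl.state(): the state, without advancing time (a new reading comes with each control period).
- ctrl.capture(name): name is "side" or "top" or "wrist"; returns a dict with "color" (420x560x3 uint8, red, green, blue), "fx", "fy", "cx", "cy" (pixels), "k1" (the pictures are not rectified: a ray, as slopes to the right and down, at radius r is drawn at 1 + k1 r^2 times it, then the intrinsics apply), "cam_to_world" (4x4, takes a point from camera to world coordinates); the wrist camera has in their place "hand_eye" (4x4, takes a point from camera to tool coordinates, whose origin is the TCP and whose axes are the flange's). Camera axes: x right, y down, z forward; pixel columns grow to the right and rows downward; lengths in mm; the calibration is good to about 2 mm. A picture is of the moment at which its call begins: read the wrist's pose just before it. There is no depth.
- ctrl.close_job(): hands the job in; it is judged then, once.
The state is a dict: "time_s": time; "joint_pos": joint angles; "joint_vel": joint speeds; "joint_torque": joint torques, N m; "eef_pos": TCP position; "tool_rot": TCP orientation; "ft_force": force on the tool from outside, world axes, zero at the start; "ft_torque": the same for the moment, N m; "grip_width": finger opening in mm; "finger_force": force on a finger pad.
Only numpy, scipy, OpenCV 4.12 (cv2) and the standard library are available. Lean on these libraries where they do the work, as an engineer would, in place of code of your own. Each camera call takes 0.05 s, during which the arm holds its last target. There are 200 camera calls.

## Working session

There is one attempt and no reset: what is moved stays moved. The work goes in short steps, Python scripts to look and compute and a tool call to move; the robot and the scene stay as the last step left them, time stands still between calls to the robot, and variables do not carry over. Pictures are saved under pics/ and viewed, at most 14 in all, crops included, and the job is handed in when it is done.

Besides the shell and the picture viewer there is one more tool, called after ">>>" in YAML: its name, and indented under it one key for each argument. arm_command: Moves the arm, as the interface text tells. Its arguments: {"type":"object","properties":{"steps":{"type":"array"}},"required":["steps"]}

```bash
ls; mkdir -p pics
cat > h.py <<'E'
import numpy as np, cv2
from plant import ctrl
from scipy.spatial.transform import Rotation as R
def pose(s=None):
    s=s or ctrl.state(); q=s["tool_rot"]
    T=np.eye(4); T[:3,:3]=R.from_quat([q[1],q[2],q[3],q[0]]).as_matrix(); T[:3,3]=s["eef_pos"]; return T
def cap(name,save=None):
    T=pose(); c=ctrl.capture(name)
    c["T"]=T@np.array(c["hand_eye"]) if name=="wrist" else np.array(c["cam_to_world"])
    c["color"]=np.array(c["color"])
    if save: cv2.imwrite("pics/"+save,c["color"][:,:,::-1]); np.savez("pics/"+save[:-4],**{k:c[k] for k in("color","fx","fy","cx","cy","k1","T")})
    return c
def load(n):
    d=np.load("pics/"+n+".npz"); return {k:d[k] for k in d}
def ray(c,u,v):
    K=np.array([[c["fx"],0,c["cx"]],[0,c["fy"],c["cy"]],[0,0,1]],float)
    xd=(u-c["cx"])/c["fx"]; yd=(v-c["cy"])/c["fy"]; x,y=xd,yd
    for _ in range(30):
        f=1+c["k1"]*(x*x+y*y); x,y=xd/f,yd/f
    d=c["T"][:3,:3]@np.array([x,y,1.]); return c["T"][:3,3],d/np.linalg.norm(d)
def onz(c,u,v,z):
    o,d=ray(c,u,v); return o+d*(z-o[2])/d[2]
def proj(c,P):
    p=np.linalg.inv(c["T"])@np.append(P,1); x,y=p[0]/p[2],p[1]/p[2]; f=1+c["k1"]*(x*x+y*y)
    return np.array([c["cx"]+c["fx"]*x*f,c["cy"]+c["fy"]*y*f])
def tri(c1,a,c2,b):
    o,d=ray(c1,*a); p,e=ray(c2,*b)
    t=np.linalg.lstsq(np.c_[d,-e],p-o,rcond=None)[0]; A=o+t[0]*d; B=p+t[1]*e
    return (A+B)/2,np.linalg.norm(A-B)
E
python3 - <<'E'
from h import *
s=ctrl.state(); print({k:np.round(v,3) for k,v in s.items()})
for n in("side","top","wrist"):
    c=cap(n,n+"0.png"); print(n,c["fx"],c["k1"],np.round(c["T"],2).tolist())
E
```

```text
pics
{'time_s': np.float64(0.0), 'joint_pos': array([ 1.16 ,  0.32 ,  1.566,  0.   ,  1.257, -0.02 ]), 'joint_vel': array([ 0.001, -0.001,  0.001,  0.001,  0.001, -0.   ]), 'joint_torque': array([-1.0000e-03, -4.1551e+01, -2.3416e+01, -0.0000e+00,  8.0000e-03,
        0.0000e+00]), 'eef_pos': array([218.831, 531.199, 230.489]), 'tool_rot': array([-0.   ,  0.194,  0.981, -0.001]), 'ft_force': array([-0.223,  0.414,  0.23 ]), 'ft_torque': array([-0.036,  0.019, -0.008]), 'finger_force': np.float64(0.0), 'grip_width': np.float64(85.379)}
side 392.48344632335863 -0.012082415624320154 [[-1.0, 0.03, -0.09, 578.96], [0.09, 0.54, -0.84, 1066.37], [0.02, -0.84, -0.54, 665.5], [0.0, 0.0, 0.0, 1.0]]
top 454.1742999759346 -0.13748906848348597 [[-0.12, -0.97, 0.23, 212.46], [-0.99, 0.11, -0.03, 171.42], [0.0, -0.23, -0.97, 1354.7], [0.0, 0.0, 0.0, 1.0]]
wrist 355.17503647418624 -0.01522970082307233 [[0.38, 0.89, 0.24, 157.31], [0.92, -0.37, -0.1, 557.19], [-0.0, 0.26, -0.97, 372.03], [0.0, 0.0, 0.0, 1.0]]
```

View pics/top0.png

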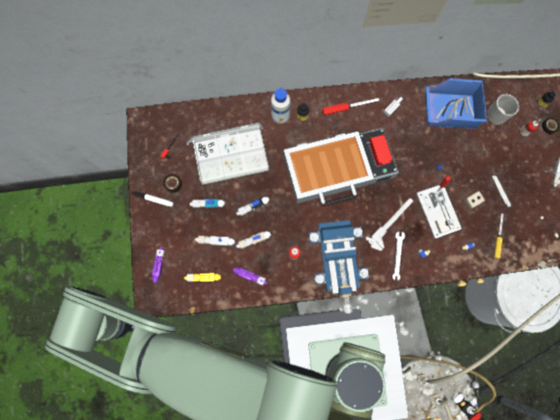

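View pics/side0.png

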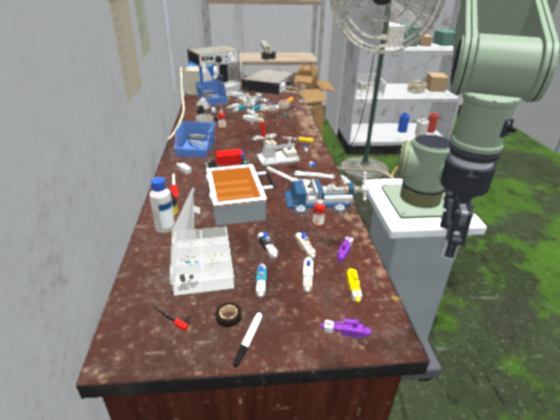

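View pics/wrist0.png

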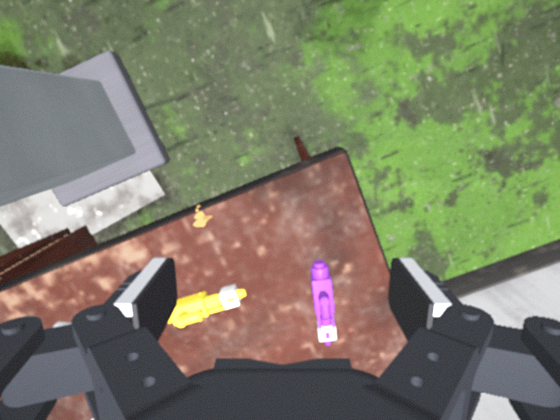

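The top view shows teal (208,203), black (252,206), white (215,240) and beige (254,240) valves. The box is at about (340,168), its bar at (338,195) and the red guard at (380,150). The purple and yellow parts are decoys. The glue bottle is at (294,252) and the tape roll at (173,183).

Run:
```python
from h import *
t=load("top0"); s=load("side0")
for n,a,b,z in [("teal",(208,203),(262,280),15),("black",(252,206),(267,245),15),("white",(215,240),(308,274),15),("beige",(254,240),(305,244),15),("glue",(294,252),(319,212),50),("tape",(173,183),(228,315),10),("guard",(380,150),(229,157),95),("bar",(338,195),(0,0),70),("boxFL",(292,202),(0,0),70),("boxBL",(285,150),(0,0),70),("boxFR",(398,176),(0,0),66),("boxBR",(382,130),(0,0),66)]:
    print(n,onz(t,*a,z).round(),onz(s,*b,z).round() if b[0] else "", tri(t,a,s,b)[0].round() if b[0] else "")
c=load("top0")["color"][100:310,120:430]; cv2.imwrite("pics/topc.png",cv2.resize(c,None,fx=2.5,fy=2.5,interpolation=3)[:,:,::-1])
print(np.round(ctrl.capture("wrist")["hand_eye"],2).tolist())
```

```text
teal [542. 351.  15.] [541. 364.  15.] [542. 353.   6.]
black [517. 219.  15.] [519. 228.  15.] [519. 219.   8.]
white [427. 339.  15.] [427. 351.  15.] [427. 341.   7.]
beige [414. 224.  15.] [416. 231.  15.] [415. 224.   9.]
glue [360. 112.  50.] [362. 129.  50.] [360. 112.  40.]
tape [619. 455.  10.] [620. 464.  10.] [621. 457.   3.]
guard [ 624. -176.   95.] [ 622. -162.   95.] [ 624. -177.   89.]
bar [509. -36.  70.]  
boxFL [503. 101.  70.]  
boxBL [664. 102.  70.]  
boxFR [ 547. -224.   66.]  
boxBR [ 697. -201.   66.]  
[[0.0, -0.97, -0.26, 66.78], [1.0, -0.0, 0.0, 0.31], [-0.0, -0.26, 0.97, -141.45], [0.0, 0.0, 0.0, 1.0]]
```

View pics/topc.png

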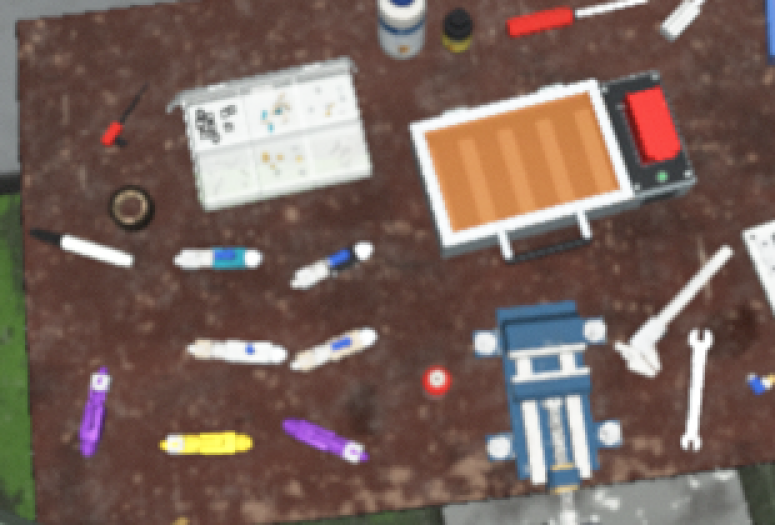

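```bash
cat >> h.py <<'E'
def Rd(yaw,tilt=0):
    """tool down, tool y at yaw deg in world; tilt deg about tool y"""
    a=np.radians(yaw); y=np.array([np.cos(a),np.sin(a),0]); z=np.array([0,0,-1.]); 
    return np.c_[np.cross(y,z),y,z]@R.from_rotvec([0,np.radians(tilt),0]).as_matrix()
def plan(wps,T=None):
    T=pose() if T is None else T.copy(); print("from",T[:3,3].round(1),"yaw_y",np.degrees(np.arctan2(T[1,1],T[0,1])).round(1),"j6",round(float(ctrl.state()["joint_pos"][5]),2))
    for p,Rt in wps:
        while 1:
            d=T[:3,:3].T@(np.array(p,float)-T[:3,3]); w=R.from_matrix(T[:3,:3].T@Rt).as_rotvec()
            n=max(1,np.ceil(np.abs(d).max()/150.01),np.ceil(np.abs(w).max()/.5001))
            s=(d/n/150).round(3); t=(w/n/.5).round(3)
            rows=max(np.linalg.norm(d)/n/41.7,np.degrees(np.linalg.norm(w))/n/7.16)
            D=T.copy(); D[:3,3]+=T[:3,:3]@(s*150); D[:3,:3]=T[:3,:3]@R.from_rotvec(t*.5).as_matrix(); T=D
            print(s.tolist(),t.tolist(),"rows>%.1f"%rows,"->",T[:3,3].round().tolist())
            if n==1: break
        print("-- wp")
    return T
E
python3 - <<'E'
from h import *
plan([((470,290,330),Rd(8)),((590,-5,330),Rd(8))])
E
```

```text
from [218.9 531.4 230.8] yaw_y 67.6 j6 -0.02
[-0.72, -0.284, -0.22] [-0.001, 0.0, 0.694] rows>2.9 -> [303.0, 451.0, 264.0]
[-0.774, -0.022, -0.22] [-0.0, 0.0, 0.693] rows>2.9 -> [386.0, 370.0, 297.0]
[-0.735, 0.243, -0.221] [-0.001, 0.001, 0.694] rows>2.9 -> [470.0, 290.0, 330.0]
-- wp
[-0.686, 0.173, 0.0] [0.0, -0.0, -0.0] rows>2.5 -> [510.0, 192.0, 330.0]
[-0.686, 0.173, 0.0] [0.0, -0.0, -0.0] rows>2.5 -> [550.0, 93.0, 330.0]
[-0.687, 0.173, 0.0] [0.0, -0.0, -0.0] rows>2.5 -> [590.0, -5.0, 330.0]
-- wp
```

>>> arm_command:
  steps:
    - {"slide":[-0.72,-0.284,-0.22],"turn":[0,0,0.694],"jaw":1}
    - {"slide":[-0.72,-0.284,-0.22],"turn":[0,0,0.694],"jaw":1}
    - {"slide":[-0.72,-0.284,-0.22],"turn":[0,0,0.694],"jaw":1}
    - {"slide":[-0.72,-0.284,-0.22],"turn":[0,0,0.694],"jaw":1}

```text
time_s: 0.53
eef_pos: [306.8, 448.1, 266.4]
tool_rot: [0.002, 0.364, 0.931, 0.001]
ft_force: [0.2, 0.2, -0.1]
grip_width: 85.2
finger_force: 0.0
```

>>> arm_command:
  steps:
    - {"slide":[-0.774,-0.022,-0.22],"turn":[0,0,0.693],"jaw":1}
    - {"slide":[-0.774,-0.022,-0.22],"turn":[0,0,0.693],"jaw":1}
    - {"slide":[-0.774,-0.022,-0.22],"turn":[0,0,0.693],"jaw":1}
    - {"slide":[-0.774,-0.022,-0.22],"turn":[0,0,0.693],"jaw":1}

```text
time_s: 0.87
eef_pos: [390.6, 367.6, 299.2]
tool_rot: [0.002, 0.519, 0.855, 0.001]
ft_force: [0.6, 1.0, 0.9]
grip_width: 85.8
finger_force: 0.0
```

>>> arm_command:
  steps:
    - {"slide":[-0.735,0.243,-0.22],"turn":[0,0,0.694],"jaw":1}
    - {"slide":[-0.735,0.243,-0.22],"turn":[0,0,0.694],"jaw":1}
    - {"slide":[-0.735,0.243,-0.22],"turn":[0,0,0.694],"jaw":1}
    - {"slide":[-0.735,0.243,-0.22],"turn":[0,0,0.694],"jaw":1}
    - {"slide":[-0.735,0.243,-0.22],"turn":[0,0,0.694],"jaw":1}

```text
time_s: 1.28
eef_pos: [470.9, 289.6, 330.3]
tool_rot: [-0.0, 0.657, 0.754, 0.0]
ft_force: [-0.1, -0.2, -0.4]
grip_width: 85.5
finger_force: 0.0
```

Run:
```python
from h import *
s=ctrl.state(); print(s["time_s"],np.round(s["joint_vel"],2)); c=cap("wrist","w1.png"); print(c["T"].round(2).tolist()); plan([((590,-5,330),Rd(8))])
```

```text
1.2833 [ 0.05 -0.    0.03  0.01  0.    0.  ]
[[0.99, 0.13, 0.04, 461.08], [0.14, -0.96, -0.26, 355.35], [0.0, 0.26, -0.97, 471.76], [0.0, 0.0, 0.0, 1.0]]
from [469.9 290.3 329.8] yaw_y 8.0 j6 0.39
[-0.687, 0.173, -0.001] [-0.001, -0.0, 0.0] rows>2.5 -> [510.0, 192.0, 330.0]
[-0.687, 0.173, -0.001] [-0.001, -0.001, 0.0] rows>2.5 -> [550.0, 93.0, 330.0]
[-0.687, 0.172, -0.001] [-0.0, -0.0, 0.001] rows>2.5 -> [590.0, -5.0, 330.0]
-- wp
```

View pics/w1.png

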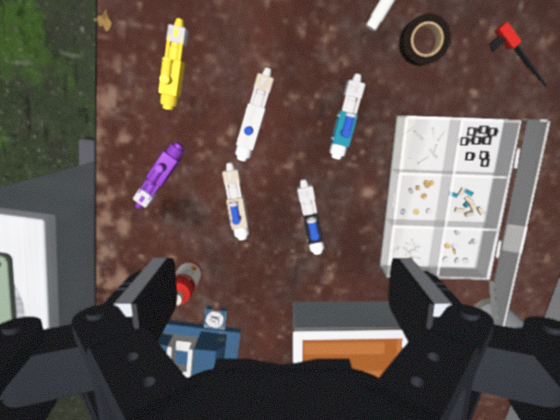

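The wrist view shows white (254,115), teal (347,117), beige (236,202) and black (311,217), each with its block at the lower end. The glue bottle is at (185,280). Next is the box.

>>> arm_command:
  steps:
    - {"slide":[-0.687,0.173,0],"turn":[0,0,0],"jaw":1}
    - {"slide":[-0.687,0.173,0],"turn":[0,0,0],"jaw":1}
    - {"slide":[-0.687,0.173,0],"turn":[0,0,0],"jaw":1}

```text
time_s: 1.58
eef_pos: [509.7, 190.7, 329.5]
tool_rot: [0.0, 0.655, 0.756, -0.001]
ft_force: [0.4, 0.9, -0.8]
grip_width: 85.1
finger_force: 0.0
```

>>> arm_command:
  steps:
    - {"slide":[-0.687,0.173,0],"turn":[0,0,0],"jaw":1}
    - {"slide":[-0.687,0.173,0],"turn":[0,0,0],"jaw":1}
    - {"slide":[-0.687,0.173,0],"turn":[0,0,0],"jaw":1}
    - {"slide":[-0.687,0.173,0],"turn":[0,0,0],"jaw":1}

```text
time_s: 1.92
eef_pos: [550.7, 91.1, 329.3]
tool_rot: [0.0, 0.657, 0.754, -0.001]
ft_force: [-0.7, 0.9, -0.7]
grip_width: 85.1
finger_force: 0.0
```

Run:
```python
from h import *
cap("wrist","w2.png"); plan([((590,-5,330),Rd(8))])
```

```text
from [549.9  93.1 329.4] yaw_y 8.0 j6 0.01
[-0.685, 0.174, -0.005] [-0.003, -0.001, -0.001] rows>2.5 -> [590.0, -5.0, 330.0]
-- wp
```

>>> arm_command:
  steps:
    - {"slide":[-0.687,0.173,0],"turn":[0,0,0],"jaw":1}
    - {"slide":[-0.687,0.173,0],"turn":[0,0,0],"jaw":1}
    - {"slide":[-0.687,0.173,0],"turn":[0,0,0],"jaw":1}
    - {"slide":[-0.687,0.173,0],"turn":[0,0,0],"jaw":1}

```text
time_s: 2.3
eef_pos: [591.0, -6.4, 329.2]
tool_rot: [-0.0, 0.656, 0.754, -0.001]
ft_force: [0.8, 0.2, 0.1]
grip_width: 85.6
finger_force: 0.0
```

Run:
```python
from h import *
cap("wrist","w3.png"); a=load("w2")["color"][:,:,::-1]; b=load("w3")["color"][:,:,::-1]
cv2.imwrite("pics/w23.png",np.hstack([cv2.resize(a,(400,300)),cv2.resize(b,(400,300))]))
```

```text
(no output)
```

View pics/w3.png

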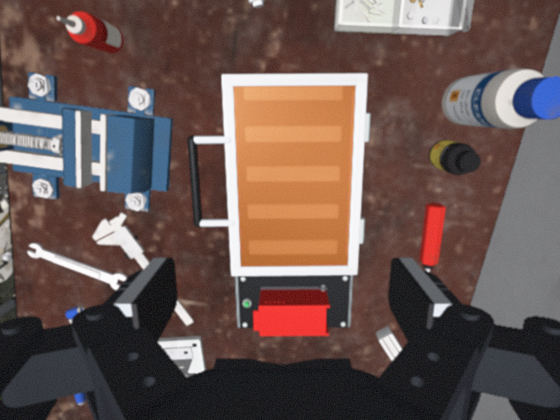

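View pics/w2.png

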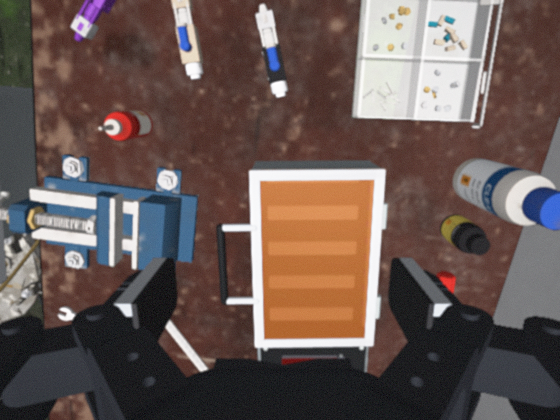

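Run:
```python
from h import *
w2=load("w2"); w3=load("w3")
def dark(c,x0,x1,y0,y1):
    g=c["color"][y0:y1,x0:x1].max(2); ys,xs=np.nonzero(g<45); return xs+x0,ys+y0
ends=[]
for c,b in((w2,(214,234,236,296)),(w3,(188,206,146,218))):
    xs,ys=dark(c,*b); k=np.polyfit(ys,xs,1); w=len(xs)/(b[3]-b[2]); print("bar fit",k,w, ys.min(),ys.max()); ends.append(k)
# white frame quad
quads=[]
for c,b in((w2,(240,400,150,360)),(w3,(216,380,60,285))):
    im=c["color"][b[2]:b[3],b[0]:b[1]].astype(int); m=((im.min(2)>190)).astype(np.uint8)
    m=cv2.morphologyEx(m,cv2.MORPH_OPEN,np.ones((6,6),np.uint8))
    cs,_=cv2.findContours(m,0,2); k=max(cs,key=cv2.contourArea); h=cv2.convexHull(k)
    for e in np.linspace(2,15,40):
        q=cv2.approxPolyDP(h,e,True)
        if len(q)<=4: break
    q=q[:,0]+[b[0],b[2]]; print(q.tolist()); quads.append(sorted(q.tolist(),key=lambda p:(p[1]>(b[2]+b[3])/2,p[0])))
P=[]
for a,b in zip(*quads):
    p,e=tri(w2,a,w3,b); P.append(p); print(a,b,p.round(1),e.round(1))
    print("   z75:",onz(w2,*a,75).round(1),onz(w3,*b,75).round(1))
# bar arms: arm/bar junctions
for a,b in (((223,228),(194,140)),((226,301),(198,223)),((223,264),(196,181))):
    p,e=tri(w2,a,w3,b); print("bar",p.round(1),e.round(1))
```

```text
bar fit [4.03460600e-02 2.13015648e+02] 2.7666666666666666 236 295
bar fit [6.44288965e-02 1.85124453e+02] 2.6805555555555554 146 217
[[384, 170], [373, 346], [257, 348], [250, 172]]
[[367, 75], [357, 274], [233, 276], [223, 76]]
[250, 172] [223, 76] [514.6  83.8  76. ] 0.4
   z75: [514.3  83.5  75. ] [514.7  84.   75. ]
[384, 170] [367, 75] [665.1 106.3  71.2] 0.9
   z75: [663.5 106.6  75. ] [664.7 106.   75. ]
[257, 348] [233, 276] [ 549.4 -142.2   78.6] 0.4
   z75: [ 549.6 -144.9   75. ] [ 548.9 -144.2   75. ]
[373, 346] [357, 274] [ 697.5 -119.5   77.5] 0.2
   z75: [ 698.4 -121.3   75. ] [ 698.4 -120.6   75. ]
bar [490.3  13.6  77. ] 0.9
bar [502.8 -80.4  78.7] 1.7
bar [495.1 -32.5  75.4] 0.4
```

```bash
cat >> h.py <<'E'
YAW=8.6; O=np.array([613,-60.2,0]); ex=np.array([np.cos(np.radians(YAW)),np.sin(np.radians(YAW)),0]); ey=np.array([-ex[1],ex[0],0])
def W(x,y,z): return O+ex*x+ey*y+np.array([0,0,z])
def B(p): d=np.array(p)-O; return np.array([d@ex,d@ey,d[2]])
E
python3 - <<'E'
from h import *
w2=load("w2"); w3=load("w3")
for a,b in (((196,195),(170,117)),((192,262),(167,190)),((168,181),(141,99))): p,e=tri(w2,a,w3,b); print("vice",p.round(1),B(p).round(1),e.round(1))
for a in ((170,117),(167,190)): print(B(onz(w3,*a,100)).round())
# reds for guard in w3
im=w3["color"].astype(int); m=(im[...,0]>150)&(im[...,1]<60)&(im[...,2]<60); m[:240]=0; m[:,:230]=0; m[:,360:]=0
ys,xs=np.nonzero(m); print(xs.min(),xs.max(),ys.min(),ys.max())
for p in ((258,290),(328,290),(258,338),(328,338)): print(B(onz(w3,*p,106)).round())
plan([(W(-111.5,20,180),Rd(YAW)),(W(-111.5,20,62),Rd(YAW))])
E
```

```text
vice [441.4  29.9   7.3] [-156.2  114.7    7.3] 0.2
vice [445.5 -63.3  17.3] [-166.1   22.    17.3] 0.6
vice [407.1  46.9  18. ] [-187.6  136.7   18. ] 1.6
[-128.  116.  100.]
[-138.   41.  100.]
253 329 305 336
[-43. -76. 106.]
[ 36. -77. 106.]
[ -45. -139.  106.]
[  38. -140.  106.]
from [590.2  -4.4 329.4] yaw_y 8.0 j6 -0.17
[-0.265, -0.645, 0.996] [-0.003, -0.003, -0.021] rows>4.4 -> [500.0, -57.0, 180.0]
-- wp
[0.0, 0.0, 0.787] [-0.0, 0.0, 0.0] rows>2.8 -> [500.0, -57.0, 62.0]
-- wp
```

Run:
```python
from h import *
c=load("w3")["color"][90:300,110:390]; cv2.imwrite("pics/w3c.png",cv2.resize(c,None,fx=2.8,fy=2.8,interpolation=3)[:,:,::-1])
```

```text
(no output)
```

View pics/w3c.png

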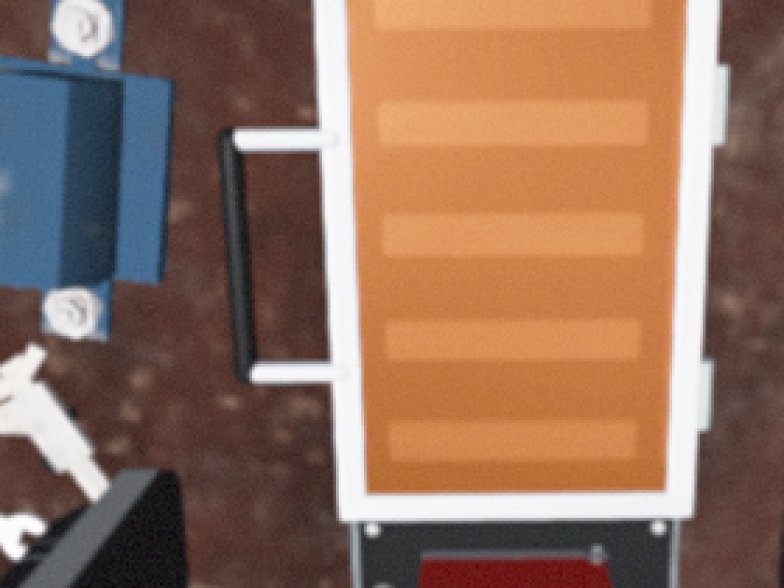

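>>> arm_command:
  steps:
    - {"slide":[-0.2,-0.645,0.996],"turn":[0,0,-0.021],"jaw":-0.39}
    - {"slide":[-0.2,-0.645,0.996],"turn":[0,0,-0.021],"jaw":-0.39}
    - {"slide":[-0.2,-0.645,0.996],"turn":[0,0,-0.021],"jaw":-0.39}
    - {"slide":[-0.2,-0.645,0.996],"turn":[0,0,-0.021],"jaw":-0.39}
    - {"slide":[-0.2,-0.645,0.996],"turn":[0,0,-0.021],"jaw":-0.39}

```text
time_s: 2.77
eef_pos: [491.2, -45.7, 175.9]
tool_rot: [-0.005, 0.651, 0.759, -0.003]
ft_force: [-1.3, 0.2, 0.3]
grip_width: 26.7
finger_force: 0.0
```

Run:
```python
from h import *
print(ctrl.state()["grip_width"],B(pose()[:3,3]))
c=cap("wrist","w4.png"); cv2.imwrite("pics/w4.png",c["color"][:,:,::-1])
plan([(W(-112,30,62),Rd(YAW))])
```

```text
26.653832338558047 [-118.24247131   32.4977549   175.92360071]
from [491.3 -45.9 175.8] yaw_y 8.7 j6 -0.27
[-0.019, 0.051, 0.758] [-0.025, -0.008, 0.005] rows>2.7 -> [498.0, -47.0, 62.0]
-- wp
```

View pics/w4.png

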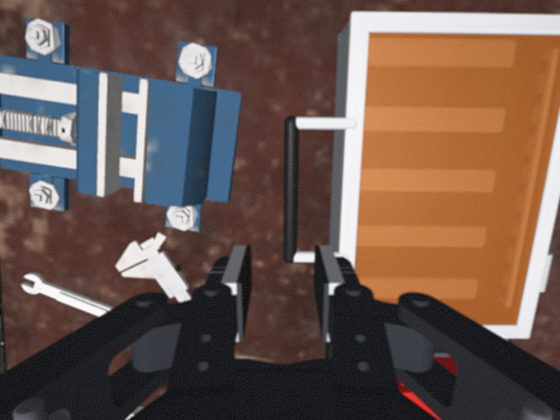

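Run:
```python
from h import *
w=load("w4");w3=load("w3")
for z in (70,76): print(B(onz(w,291,122,z)).round(1),B(onz(w,291,258,z)).round(1))
for a,b in (((291,122),(193,140)),((291,258),(197.5,223))): p,e=tri(w,a,w3,b); print(B(p).round(1),e.round(1))
```

```text
[-114.2   90.9   70. ] [-113.3   -8.7   70. ]
[-114.3   91.1   76. ] [-113.4   -6.1   76. ]
[-114.1   90.6   67.8] 0.5
[-113.3   -3.9   79.9] 1.0
```

>>> arm_command:
  steps:
    - {"slide":[-0.019,0.039,0.4],"turn":[-0.025,-0.008,0.005],"jaw":-0.39}
    - {"slide":[-0.019,0.041,0.6],"turn":[-0.025,-0.008,0.005],"jaw":-0.39}
    - {"slide":[-0.019,0.041,0.77],"turn":[-0.025,-0.008,0.005],"jaw":-0.39}
    - {"slide":[-0.019,0.041,0.77],"turn":[-0.025,-0.008,0.005],"jaw":-0.39}
    - {"slide":[-0.019,0.041,0.77],"turn":[-0.025,-0.008,0.005],"jaw":-0.39}

```text
time_s: 3.23
eef_pos: [504.7, -48.2, 65.2]
tool_rot: [0.004, 0.652, 0.758, 0.003]
ft_force: [-7.2, 1.5, -1.7]
grip_width: 25.8
finger_force: 3.8
```

>>> arm_command:
  steps:
    - {"slide":[0,0,0],"turn":[0,0,0],"jaw":-1}
    - {"slide":[0,0,0],"turn":[0,0,0],"jaw":-1}
    - {"slide":[0,0,0],"turn":[0,0,0],"jaw":-1}
    - {"slide":[0,0,0],"turn":[0,0,0],"jaw":-1}
    - {"slide":[0,0,0],"turn":[0,0,0],"jaw":-1}

```text
time_s: 3.65
eef_pos: [496.5, -49.2, 65.1]
tool_rot: [-0.002, 0.652, 0.758, -0.002]
ft_force: [-17.1, -2.7, -2.4]
grip_width: 7.6
finger_force: 58.5
```

Run:
```python
from h import *
p=pose()[:3,3]; print(B(p),ctrl.state()["ft_force"],ctrl.state()["grip_width"])
# arc: TCP offset d below bar; start theta0~0.02
b=B(p); hx=78.0; r=190; z0=72; 
T=pose()
wps=[]
for th in np.linspace(0.02,1.66,9)[1:]:
    wps.append((p+ex*(r*(np.cos(.02)-np.cos(th)))+np.array([0,0,r*(np.sin(th)-np.sin(.02))]),T[:3,:3]))
plan(wps)
```

```text
[-113.57619579   28.25294358   65.11352669] [-17.07023666  -2.70352505  -2.35036033] 7.572401531938379
from [496.5 -49.2  65.1] yaw_y 8.6 j6 -0.27
[-0.0, 0.03, -0.257] [0.0, 0.0, 0.0] rows>0.9 -> [501.0, -49.0, 104.0]
-- wp
[-0.0, 0.082, -0.246] [0.0, 0.0, 0.0] rows>0.9 -> [514.0, -47.0, 140.0]
-- wp
[-0.0, 0.13, -0.224] [0.0, 0.0, 0.0] rows>0.9 -> [533.0, -44.0, 174.0]
-- wp
[-0.0, 0.174, -0.193] [0.0, 0.0, 0.0] rows>0.9 -> [559.0, -40.0, 203.0]
-- wp
[-0.0, 0.208, -0.154] [0.0, 0.0, 0.0] rows>0.9 -> [590.0, -35.0, 226.0]
-- wp
[-0.0, 0.236, -0.108] [0.0, 0.0, 0.0] rows>0.9 -> [625.0, -30.0, 242.0]
-- wp
[-0.0, 0.253, -0.057] [0.0, 0.0, 0.0] rows>0.9 -> [663.0, -24.0, 250.0]
-- wp
[-0.0, 0.259, -0.005] [0.0, 0.0, 0.0] rows>0.9 -> [701.0, -18.0, 251.0]
-- wp
```

>>> arm_command:
  steps:
    - {"slide":[0,0.009,-0.126],"turn":[0,0,0],"jaw":-1}
    - {"slide":[0,0.03,-0.251],"turn":[0,0,0],"jaw":-1}
    - {"slide":[0,0.064,-0.373],"turn":[0,0,0],"jaw":-1}
    - {"slide":[0,0.11,-0.491],"turn":[0,0,0],"jaw":-1}
    - {"slide":[0,0.167,-0.604],"turn":[0,0,0],"jaw":-1}

```text
time_s: 4.07
eef_pos: [521.8, -45.6, 158.5]
tool_rot: [0.0, 0.653, 0.758, -0.001]
ft_force: [-14.7, -0.5, 4.4]
grip_width: 7.2
finger_force: 58.6
```

>>> arm_command:
  steps:
    - {"slide":[0,0.068,-0.107],"turn":[0,0,0],"jaw":-1}
    - {"slide":[0,0.147,-0.206],"turn":[0,0,0],"jaw":-1}
    - {"slide":[0,0.235,-0.297],"turn":[0,0,0],"jaw":-1}
    - {"slide":[0,0.332,-0.378],"turn":[0,0,0],"jaw":-1}
    - {"slide":[0,0.436,-0.45],"turn":[0,0,0],"jaw":-1}

```text
time_s: 4.48
eef_pos: [590.5, -35.5, 230.2]
tool_rot: [0.005, 0.653, 0.758, 0.003]
ft_force: [-8.5, -1.6, 7.1]
grip_width: 6.9
finger_force: 59.0
```

Run:
```python
from h import *
p=pose()[:3,3]; b=B(p); print(b,ctrl.state()["ft_force"],ctrl.state()["grip_width"],np.hypot(b[0]-77,b[2]+10-73))
```

```text
[-18.53107762  27.75921154 230.15793836] [-8.46597575 -1.56538898  7.1171224 ] 6.892171481300003 192.5304213554168
```

>>> arm_command:
  steps:
    - {"slide":[0,0.111,-0.061],"turn":[0,0,0],"jaw":-1}
    - {"slide":[0,0.228,-0.11],"turn":[0,0,0],"jaw":-1}
    - {"slide":[0,0.349,-0.148],"turn":[0,0,0],"jaw":-1}
    - {"slide":[0,0.473,-0.173],"turn":[0,0,0],"jaw":-1}
    - {"slide":[0,0.599,-0.186],"turn":[0,0,0],"jaw":-1}

```text
time_s: 4.9
eef_pos: [681.2, -22.0, 258.1]
tool_rot: [0.007, 0.653, 0.758, 0.004]
ft_force: [-2.7, -1.4, -7.5]
grip_width: 6.9
finger_force: 58.6
```

>>> arm_command:
  steps:
    - {"slide":[0,0.06,0],"turn":[0,0,0],"jaw":-1}
    - {"slide":[0,0.12,0.001],"turn":[0,0,0],"jaw":-1}
    - {"slide":[0,0.17,0.003],"turn":[0,0,0],"jaw":-1}
    - {"slide":[0,0.17,0.003],"turn":[0,0,0],"jaw":-1}

```text
time_s: 5.23
eef_pos: [708.0, -18.5, 256.9]
tool_rot: [0.008, 0.653, 0.758, 0.006]
ft_force: [0.5, -0.2, 3.5]
grip_width: 6.8
finger_force: 59.5
```

Run:
```python
from h import *
p=pose()[:3,3]; b=B(p); print(b,ctrl.state()["ft_force"],ctrl.state()["grip_width"],np.degrees(np.arctan2(b[2]+10-73,77-b[0])))
```

```text
[100.20834689  26.97318598 256.94976979] [ 0.49324538 -0.22026337  3.5386596 ] 6.7621586147370385 96.82366106583174
```

>>> arm_command:
  steps:
    - {"slide":[0,0,0],"turn":[0,0,0],"jaw":-0.5}
    - {"slide":[0,0,0],"turn":[0,0,0],"jaw":-0.5}
    - {"slide":[0,0,0],"turn":[0,0,0],"jaw":-0.5}
    - {"slide":[0,0,-0.3],"turn":[0,0,0],"jaw":-0.5}
    - {"slide":[0,0,-0.5],"turn":[0,0,0],"jaw":-0.5}

```text
time_s: 5.65
eef_pos: [703.9, -19.2, 327.5]
tool_rot: [0.003, 0.653, 0.757, 0.002]
ft_force: [1.2, -0.4, 0.5]
grip_width: 21.3
finger_force: 0.0
```

>>> arm_command:
  steps:
    - {"slide":[0,-0.3,-0.1],"turn":[0,0,0],"jaw":-0.4}
    - {"slide":[0.1,-0.6,-0.1],"turn":[0,0,0],"jaw":-0.4}
    - {"slide":[0.2,-0.9,-0.1],"turn":[0,0,0],"jaw":-0.4}
    - {"slide":[0.2,-0.9,-0.1],"turn":[0,0,0],"jaw":-0.4}
    - {"slide":[0.2,-0.9,-0.1],"turn":[0,0,0],"jaw":-0.4}

```text
time_s: 6.07
eef_pos: [563.2, -8.9, 343.5]
tool_rot: [0.006, 0.653, 0.757, 0.004]
ft_force: [0.8, -0.2, 0.7]
grip_width: 25.4
finger_force: 0.0
```

Run:
```python
from h import *
cap("wrist","w5.png"); plan([((540,120,330),Rd(YAW)),((480,280,250),Rd(YAW))])
```

```text
from [565.6  -9.3 343.2] yaw_y 8.5 j6 -0.18
[0.878, -0.043, 0.083] [0.03, 0.008, -0.005] rows>3.2 -> [540.0, 120.0, 330.0]
-- wp
[0.557, -0.118, 0.267] [0.0, 0.0, 0.0] rows>2.3 -> [510.0, 200.0, 290.0]
[0.558, -0.118, 0.267] [0.0, 0.0, 0.0] rows>2.3 -> [480.0, 280.0, 250.0]
-- wp
```

View pics/w5.png

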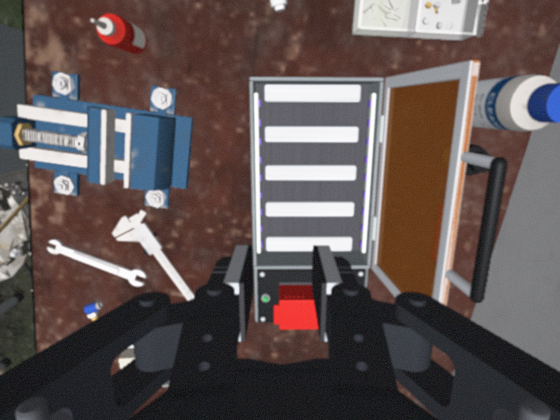

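The lid stands open past vertical. Five white ribs sit at rows 93, 134, 173, 210 and 244, with four dark grooves between them. Next is a second view of the rack, then the valves.

>>> arm_command:
  steps:
    - {"slide":[0.878,-0.043,0.083],"turn":[0.03,0.008,-0.005],"jaw":-0.3}
    - {"slide":[0.878,-0.043,0.083],"turn":[0.03,0.008,-0.005],"jaw":-0.3}
    - {"slide":[0.878,-0.043,0.083],"turn":[0.03,0.008,-0.005],"jaw":-0.3}
    - {"slide":[0.878,-0.043,0.083],"turn":[0.03,0.008,-0.005],"jaw":-0.3}
    - {"slide":[0.878,-0.043,0.083],"turn":[0.03,0.008,-0.005],"jaw":-0.3}

```text
time_s: 6.53
eef_pos: [542.1, 122.2, 327.9]
tool_rot: [-0.001, 0.651, 0.759, -0.001]
ft_force: [-0.4, -0.5, -0.6]
grip_width: 29.6
finger_force: 0.0
```

Run:
```python
from h import *
cap("wrist","w6.png"); plan([((480,280,250),Rd(YAW))])
w5=load("w5");w6=load("w6")
def ribs(c):
    g=c["color"].min(2); m=(g>200).astype(np.uint8); out=[]
    for k in cv2.findContours(m,0,2)[0]:
        (x,y),wh,a=cv2.minAreaRect(k); x0,y0,w,h=cv2.boundingRect(k)
        if w>70 and h<35 and w<140: out.append((x,y,w,h))
    return sorted(out,key=lambda r:r[1])
a,b=ribs(w5),ribs(w6); print(a);print(b)
for r in a: print(B(onz(w5,r[0],r[1],26)).round(1))
for r in b: print(" ",B(onz(w6,r[0],r[1],26)).round(1))
```

```text
from [542.5 120.5 328.2] yaw_y 8.7 j6 0.05
[0.557, -0.124, 0.26] [-0.003, 0.001, 0.002] rows>2.3 -> [511.0, 200.0, 289.0]
[0.557, -0.126, 0.261] [-0.002, 0.0, 0.002] rows>2.3 -> [480.0, 280.0, 250.0]
-- wp
[(312.5, 93.0, 96, 17), (311.0, 134.0, 93, 15), (310.5, 172.5, 90, 14), (309.5, 209.0, 88, 13), (308.4999694824219, 243.5, 86, 14)]
[(315.5, 204.0, 92, 9), (314.5, 237.5, 90, 14)]
[ -0.  142.6  26. ]
[-1.  92.7 26. ]
[-0.7 43.1 26. ]
[-1.1 -6.6 26. ]
[ -1.6 -56.2  26. ]
  [ -0.9 139.2  26. ]
  [-0.9 93.2 26. ]
```

>>> arm_command:
  steps:
    - {"slide":[0.557,-0.118,0.267],"turn":[0,0,0],"jaw":-0.3}
    - {"slide":[0.557,-0.118,0.267],"turn":[0,0,0],"jaw":-0.3}
    - {"slide":[0.557,-0.118,0.267],"turn":[0,0,0],"jaw":-0.3}
    - {"slide":[0.557,-0.118,0.267],"turn":[0,0,0],"jaw":-0.3}

```text
time_s: 6.92
eef_pos: [511.1, 200.1, 287.0]
tool_rot: [-0.002, 0.651, 0.759, -0.002]
ft_force: [-0.7, -0.6, -0.3]
grip_width: 29.9
finger_force: 0.0
```

>>> arm_command:
  steps:
    - {"slide":[0.557,-0.118,0.267],"turn":[0,0,0],"jaw":-0.3}
    - {"slide":[0.557,-0.118,0.267],"turn":[0,0,0],"jaw":-0.3}
    - {"slide":[0.557,-0.118,0.267],"turn":[0,0,0],"jaw":-0.3}
    - {"slide":[0.557,-0.118,0.267],"turn":[0,0,0],"jaw":-0.3}
    - {"slide":[0.557,-0.118,0.267],"turn":[0,0,0],"jaw":-0.3}

```text
time_s: 7.33
eef_pos: [482.9, 278.5, 249.3]
tool_rot: [0.0, 0.652, 0.758, -0.001]
ft_force: [-0.5, -0.3, 0.9]
grip_width: 29.9
finger_force: 0.0
```

Run:
```python
from h import *
cap("wrist","w7.png"); print(pose()[:3,3])
```

```text
[483.1081756  278.21452258 249.68347715]
```

View pics/w7.png

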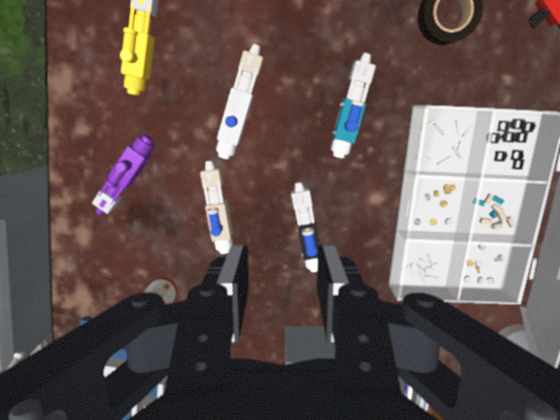

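The four valves are at white (240,105), teal (352,105), beige (215,210) and black (305,225), with block ends towards the bottom of the image.

```bash
python3 - <<'E'
s=open('h.py').read()
s=s.replace("def W(","O=O-0.9*ex+1.0*ey\ndef W(")
s+='''
def valve(c,box,zc=12):
    x0,x1,y0,y1=box; im=c["color"][y0:y1,x0:x1]; hsv=cv2.cvtColor(np.ascontiguousarray(im),cv2.COLOR_RGB2HSV)
    lab=cv2.cvtColor(np.ascontiguousarray(im),cv2.COLOR_RGB2LAB).astype(float)
    h,s_,v=[hsv[...,i].astype(int) for i in range(3)]
    blue=((h>105)&(h<128)&(s_>150)&(v>70)).astype(np.uint8)
    edge=np.concatenate([lab[:2].reshape(-1,3),lab[-2:].reshape(-1,3),lab[:,:2].reshape(-1,3),lab[:,-2:].reshape(-1,3)])
    d=np.linalg.norm((lab-np.median(edge,0))*[0.7,1.5,1.5],axis=2); m=(d>32).astype(np.uint8)
    m=cv2.morphologyEx(m,cv2.MORPH_CLOSE,np.ones((5,5),np.uint8)); m=cv2.morphologyEx(m,cv2.MORPH_OPEN,np.ones((3,3),np.uint8))
    n,L,st,ce=cv2.connectedComponentsWithStats(m); k=1+np.argmax(st[1:,4]); m=L==k
    ys,xs=np.nonzero(m); P=np.array([onz(c,u+x0,w+y0,zc)[:2] for u,w in zip(xs,ys)])
    rect=cv2.minAreaRect(P.astype(np.float32)); bx=cv2.boxPoints(rect); e=[bx[1]-bx[0],bx[2]-bx[1]]; l=[np.linalg.norm(q) for q in e]
    a=e[int(np.argmax(l))]; a=a/np.linalg.norm(a)
    by,bxx=np.nonzero(blue&m); bp=np.array([bxx.mean()+x0,by.mean()+y0]) if len(bxx) else None
    return np.array(rect[0]),a,(max(l),min(l)),bp,len(bxx),m
'''
open('h.py','w').write(s)
E
python3 - <<'E'
from h import *
w1=load("w1"); w7=load("w7"); w2=load("w2")
bx={"teal":((322,374,65,165),(322,384,45,165)),"black":((290,332,172,262),(285,326,176,276)),"white":((230,282,60,168),(208,272,38,165)),"beige":((214,257,157,247),(193,240,155,257))}
for n,(a,b) in bx.items():
    r=[valve(w1,a),valve(w7,b)]
    for q in r: print(n,q[0].round(1),np.degrees(np.arctan2(q[1][1],q[1][0])).round(1),np.round(q[2],1),q[3],q[4])
    if r[0][3] is not None and r[1][3] is not None: p,e=tri(w1,r[0][3],w7,r[1][3]); print("   fitting",p.round(1),e.round(1))
c=w7["color"].copy()
for n,(a,b) in bx.items():
    m=valve(w7,b)[5]; c[b[2]:b[3],b[0]:b[1]][m]=[255,0,255]
cv2.imwrite("pics/m7.png",c[30:290,180:400,::-1])
E
```

```text
teal [543.2 356.9] 84.8 [108.1  25.9] [346.9047619  127.14880952] 168
teal [543.1 356.8] 85.7 [107.8  26.2] [352.81153846 118.26538462] 260
   fitting [540.6 345.6  40. ] 0.2
black [518.4 219.9] -71.0 [109.3  22.6] [313.44755245 231.55944056] 143
black [522.6 217.7] -69.7 [115.4  27.2] [310.06763285 245.60869565] 207
   fitting [522.2 210.3  39.6] 0.2
white [426.8 344.8] 80.1 [123.6  24.3] [248.11627907 130.11627907] 43
white [427.1 345.5] 80.0 [125.  24.] [230.61842105 121.        ] 76
   fitting [423.4 325.1  28.8] 0.4
beige [415.2 227.3] -74.4 [109.4  24.1] [235.         214.75824176] 91
beige [416.4 224.2] -69.5 [114.   29.3] [214.93710692 224.31446541] 159
   fitting [419.3 216.5  32.4] 0.4
```

View pics/m7.png

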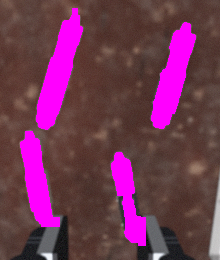

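```bash
cat >> h.py <<'E'
V={"white":((427,345.1),80.0),"teal":((543.1,356.9),85.3),"black":((518.4,219.9),109),"beige":((415.2,227.3),105.6)}
def grip(n,h,jawyaw=True):
    c,a=V[n]; r=np.radians(a); return np.array([c[0]-15*np.cos(r),c[1]-15*np.sin(r),h]),Rd(a-90)
def look(n,save=None,half=80):
    c=cap("wrist",save); u,v=proj(c,np.array([*V[n][0],12])).astype(int)
    b=(max(0,u-half),min(560,u+half),max(0,v-half),min(420,v+half))
    x0,x1,y0,y1=b; im=np.ascontiguousarray(c["color"][y0:y1,x0:x1]); hsv=cv2.cvtColor(im,cv2.COLOR_RGB2HSV).astype(int); lab=cv2.cvtColor(im,cv2.COLOR_RGB2LAB).astype(float)
    blue=(hsv[...,0]>105)&(hsv[...,0]<128)&(hsv[...,1]>150)&(hsv[...,2]>70)
    d=np.linalg.norm((lab-np.median(lab.reshape(-1,3),0))*[0.7,1.5,1.5],axis=2); m=(d>32).astype(np.uint8)
    m=cv2.morphologyEx(m,cv2.MORPH_CLOSE,np.ones((7,7),np.uint8)); m=cv2.morphologyEx(m,cv2.MORPH_OPEN,np.ones((3,3),np.uint8))
    L=cv2.connectedComponents(m)[1]; k=np.bincount(L[blue&(L>0)]).argmax(); ys,xs=np.nonzero(L==k)
    P=np.array([onz(c,p+x0,q+y0,12)[:2] for p,q in zip(xs,ys)]); rect=cv2.minAreaRect(P.astype(np.float32)); bx=cv2.boxPoints(rect)
    e=[bx[1]-bx[0],bx[2]-bx[1]]; l=[np.linalg.norm(q) for q in e]; a=e[int(np.argmax(l))]; a=a/np.linalg.norm(a)
    by,bxx=np.nonzero(blue&(L==k)); F=onz(c,bxx.mean()+x0,by.mean()+y0,34)[:2]; C=np.array(rect[0])
    if a@(C-F)<0: a=-a
    ang=np.degrees(np.arctan2(a[1],a[0])); print(n,"centre",C.round(1),"ang",ang.round(1),"size",np.round(sorted(l),1),"fit(al,across)",((F-C)@a).round(1),((F-C)@np.array([-a[1],a[0]])).round(1))
    V[n]=(tuple(C),ang); return C,ang
E
python3 - <<'E'
from h import *
plan([grip("white",150)])
E
```

```text
from [483.1 278.2 249.7] yaw_y 8.5 j6 0.35
[0.402, -0.335, 0.664] [-0.0, 0.001, 0.647] rows>3.0 -> [424.0, 330.0, 150.0]
-- wp
```

>>> arm_command:
  steps:
    - {"slide":[0.402,-0.335,0.664],"turn":[0,0,0.647],"jaw":0.4}
    - {"slide":[0.402,-0.335,0.664],"turn":[0,0,0.647],"jaw":0.4}
    - {"slide":[0.402,-0.335,0.664],"turn":[0,0,0.647],"jaw":0.4}
    - {"slide":[0.402,-0.335,0.664],"turn":[0,0,0.647],"jaw":0.4}
    - {"slide":[0.402,-0.335,0.664],"turn":[0,0,0.647],"jaw":0.4}

```text
time_s: 7.8
eef_pos: [422.5, 330.6, 148.6]
tool_rot: [-0.0, 0.765, 0.644, -0.002]
ft_force: [-0.1, 0.1, 1.7]
grip_width: 59.9
finger_force: 0.0
```

Run:
```python
from h import *
look("white","h_white.png"); g=grip("white",8); plan([(g[0]+[0,0,50],g[1]),g])
```

```text
white centre [427.5 344.2] ang 80.7 size [ 23.8 123.8] fit(al,across) -18.9 0.1
from [424.1 331.1 150.2] yaw_y -9.9 j6 0.81
[-0.01, 0.008, 0.615] [-0.001, -0.0, -0.023] rows>2.2 -> [425.0, 329.0, 58.0]
-- wp
[-0.0, 0.0, 0.333] [0.0, -0.0, -0.0] rows>1.2 -> [425.0, 329.0, 8.0]
-- wp
```

>>> arm_command:
  steps:
    - {"slide":[-0.01,0.008,0.3],"turn":[0,0,-0.023],"jaw":0.2}
    - {"slide":[-0.01,0.008,0.6],"turn":[0,0,-0.023],"jaw":0.2}
    - {"slide":[-0.01,0.008,0.8],"turn":[0,0,-0.023],"jaw":0.2}
    - {"slide":[-0.01,0.008,0.94],"turn":[0,0,-0.023],"jaw":0.2}
    - {"slide":[-0.01,0.008,0.94],"turn":[0,0,-0.023],"jaw":0.2}

```text
time_s: 8.27
eef_pos: [423.6, 328.0, 6.0]
tool_rot: [-0.001, 0.762, 0.647, -0.003]
ft_force: [-0.4, 0.2, 0.5]
grip_width: 51.5
finger_force: 0.0
```

>>> arm_command:
  steps:
    - {"slide":[0,0,0],"turn":[0,0,0],"jaw":-0.3}
    - {"slide":[0,0,0],"turn":[0,0,0],"jaw":-1}
    - {"slide":[0,0,0],"turn":[0,0,0],"jaw":-1}
    - {"slide":[0,0,0],"turn":[0,0,0],"jaw":-1}
    - {"slide":[0,0,0],"turn":[0,0,0],"jaw":-1}

```text
time_s: 8.68
eef_pos: [425.6, 331.1, 11.1]
tool_rot: [0.0, 0.762, 0.648, 0.002]
ft_force: [1.4, -2.6, 7.6]
grip_width: 19.7
finger_force: 60.3
```

Run:
```python
from h import *
s=ctrl.state(); print(s["grip_width"],s["finger_force"],s["ft_force"])
p=pose()[:3,3]
plan([(p+[0,0,140],Rd(-10)),(W(15.5,-33,150),Rd(98.6)),(W(15.5,-33,45),Rd(98.6))])
```

```text
19.698152587732412 60.34586727619171 [ 1.39417037 -2.55020073  7.62464594]
from [425.6 331.1  11.1] yaw_y -9.3 j6 0.8
[0.003, 0.003, -0.933] [0.006, -0.008, 0.026] rows>3.4 -> [426.0, 331.0, 151.0]
-- wp
[-0.631, 0.461, 0.002] [-0.0, 0.0, -0.948] rows>3.8 -> [477.0, 226.0, 151.0]
[-0.771, 0.122, 0.002] [-0.0, 0.0, -0.948] rows>3.8 -> [529.0, 121.0, 151.0]
[-0.742, -0.244, 0.002] [-0.0, 0.0, -0.947] rows>3.8 -> [580.0, 16.0, 150.0]
[-0.55, -0.555, 0.002] [-0.0, 0.0, -0.948] rows>3.8 -> [632.0, -90.0, 150.0]
-- wp
[-0.0, 0.0, 0.7] [-0.001, 0.0, 0.0] rows>2.5 -> [632.0, -90.0, 45.0]
-- wp
```

>>> arm_command:
  steps:
    - {"slide":[0,0,0],"turn":[0,0,0],"jaw":-0.2}
    - {"slide":[0,0,0],"turn":[0,0,0],"jaw":-0.2}
    - {"slide":[0,0,0],"turn":[0,0,0],"jaw":-0.2}
    - {"slide":[0,0,0],"turn":[0,0,0],"jaw":-0.2}
    - {"slide":[0,0,0],"turn":[0,0,0],"jaw":-0.2}

```text
time_s: 9.1
eef_pos: [422.9, 330.0, 8.2]
tool_rot: [-0.001, 0.762, 0.648, -0.001]
ft_force: [-0.2, 0.3, -0.3]
grip_width: 34.2
finger_force: 0.0
```

Run:
```python
from h import *
s=ctrl.state(); print(s["grip_width"],s["ft_force"],pose()[:3,3])
```

```text
34.23648850899762 [-0.16877538  0.31341045 -0.3418053 ] [422.88536917 330.0128022    8.17724008]
```

>>> arm_command:
  steps:
    - {"slide":[0,0,0],"turn":[0,0,0],"jaw":-1}
    - {"slide":[0,0,0],"turn":[0,0,0],"jaw":-1}
    - {"slide":[0,0,0],"turn":[0,0,0],"jaw":-1}
    - {"slide":[0,0,-0.02],"turn":[0,0,0],"jaw":-1}
    - {"slide":[0,0,-0.02],"turn":[0,0,0],"jaw":-1}

```text
time_s: 9.52
eef_pos: [422.9, 329.9, 11.2]
tool_rot: [-0.001, 0.762, 0.648, -0.001]
ft_force: [0.1, -0.2, -2.0]
grip_width: 20.0
finger_force: 59.9
```

Run:
```python
from h import *
s=ctrl.state(); print(s["grip_width"],s["ft_force"],pose()[:3,3])
```

```text
20.042854973440207 [ 0.12974188 -0.16806714 -1.98123918] [422.88932331 329.94592549  11.19247321]
```

>>> arm_command:
  steps:
    - {"slide":[0,0,-0.2],"turn":[0,0,0],"jaw":-1}
    - {"slide":[0,0,-0.4],"turn":[0,0,0],"jaw":-1}
    - {"slide":[0,0,-0.6],"turn":[0,0,0],"jaw":-1}
    - {"slide":[0,0,-0.8],"turn":[0,0,0],"jaw":-1}
    - {"slide":[0,0,-0.92],"turn":[0,0,0],"jaw":-1}

```text
time_s: 9.93
eef_pos: [424.1, 330.6, 152.0]
tool_rot: [-0.001, 0.762, 0.648, 0.001]
ft_force: [1.0, 0.6, -1.6]
grip_width: 19.7
finger_force: 59.9
```

>>> arm_command:
  steps:
    - {"slide":[-0.1,0.08,0],"turn":[0,0,-0.2],"jaw":-1}
    - {"slide":[-0.25,0.19,0],"turn":[0,0,-0.4],"jaw":-1}
    - {"slide":[-0.4,0.3,0],"turn":[0,0,-0.6],"jaw":-1}
    - {"slide":[-0.53,0.39,0],"turn":[0,0,-0.8],"jaw":-1}
    - {"slide":[-0.631,0.461,0.002],"turn":[0,0,-0.948],"jaw":-1}

```text
time_s: 10.35
eef_pos: [476.5, 223.7, 148.4]
tool_rot: [-0.001, 0.587, 0.81, -0.001]
ft_force: [-0.1, -0.0, -2.6]
grip_width: 20.0
finger_force: 59.9
```

Run:
```python
from h import *
s=ctrl.state(); print(s["grip_width"],s["ft_force"],s["time_s"])
plan([(W(15.5,-33,150),Rd(98.6)),(W(15.5,-33,45),Rd(98.6))])
```

```text
20.036991031003225 [-0.08430226 -0.04327555 -2.55765488] 10.35
from [476.5 223.7 148.4] yaw_y 18.1 j6 0.1
[-0.769, 0.113, -0.004] [-0.002, -0.002, -0.937] rows>3.7 -> [528.0, 119.0, 149.0]
[-0.737, -0.247, -0.003] [-0.002, -0.001, -0.936] rows>3.7 -> [580.0, 15.0, 149.0]
[-0.547, -0.554, -0.003] [-0.002, -0.002, -0.937] rows>3.7 -> [632.0, -90.0, 150.0]
-- wp
[0.0, 0.0, 0.7] [0.0, 0.0, 0.0] rows>2.5 -> [632.0, -90.0, 45.0]
-- wp
```

>>> arm_command:
  steps:
    - {"slide":[-0.2,0.03,0],"turn":[0,0,-0.25],"jaw":-1}
    - {"slide":[-0.4,0.06,0],"turn":[0,0,-0.5],"jaw":-1}
    - {"slide":[-0.6,0.09,0],"turn":[0,0,-0.75],"jaw":-1}
    - {"slide":[-0.769,0.113,0],"turn":[0,0,-0.937],"jaw":-1}
    - {"slide":[-0.769,0.113,0],"turn":[0,0,-0.937],"jaw":-1}

```text
time_s: 10.77
eef_pos: [529.5, 117.2, 148.2]
tool_rot: [-0.0, 0.385, 0.923, -0.001]
ft_force: [-0.3, 0.1, -1.9]
grip_width: 20.0
finger_force: 59.9
```

>>> arm_command:
  steps:
    - {"slide":[-0.2,-0.07,0],"turn":[0,0,-0.25],"jaw":-1}
    - {"slide":[-0.4,-0.13,0],"turn":[0,0,-0.5],"jaw":-1}
    - {"slide":[-0.6,-0.2,0],"turn":[0,0,-0.75],"jaw":-1}
    - {"slide":[-0.737,-0.247,-0.003],"turn":[0,0,-0.936],"jaw":-1}
    - {"slide":[-0.737,-0.247,-0.003],"turn":[0,0,-0.936],"jaw":-1}

```text
time_s: 11.18
eef_pos: [580.8, 13.1, 148.5]
tool_rot: [-0.001, 0.161, 0.987, -0.001]
ft_force: [0.6, 0.6, -1.8]
grip_width: 19.5
finger_force: 59.9
```

>>> arm_command:
  steps:
    - {"slide":[-0.15,-0.15,0],"turn":[0,0,-0.25],"jaw":-1}
    - {"slide":[-0.3,-0.3,0],"turn":[0,0,-0.5],"jaw":-1}
    - {"slide":[-0.43,-0.43,0],"turn":[0,0,-0.75],"jaw":-1}
    - {"slide":[-0.547,-0.554,-0.003],"turn":[0,0,-0.937],"jaw":-1}
    - {"slide":[-0.547,-0.554,-0.003],"turn":[0,0,-0.937],"jaw":-1}

```text
time_s: 11.6
eef_pos: [632.4, -91.7, 148.7]
tool_rot: [-0.001, -0.072, 0.997, -0.001]
ft_force: [1.1, -0.7, -1.4]
grip_width: 20.3
finger_force: 38.2
```

>>> arm_command:
  steps:
    - {"slide":[0,0,0],"turn":[0,0,0],"jaw":-1}
    - {"slide":[0,0,0],"turn":[0,0,0],"jaw":-1}

```text
time_s: 11.77
eef_pos: [630.0, -87.3, 148.8]
tool_rot: [-0.002, -0.072, 0.997, 0.001]
ft_force: [0.6, 0.3, -1.5]
grip_width: 20.0
finger_force: 38.2
```

Run:
```python
from h import *
s=ctrl.state(); print(s["grip_width"],s["ft_force"],s["time_s"],B(s["eef_pos"]))
c=cap("wrist","p1.png"); cv2.imwrite("pics/p1.png",c["color"][:,:,::-1])
plan([(W(15.5,-33,45),Rd(98.6)),(W(15.5,-33,31),Rd(98.6))])
```

```text
20.003926995670774 [ 0.56652977  0.31854907 -1.5354004 ] 11.7667 [ 13.65321701 -30.36444933 148.75964614]
from [630.  -87.1 149. ] yaw_y 98.3 j6 -1.87
[-0.015, -0.02, 0.693] [0.002, -0.008, -0.009] rows>2.5 -> [632.0, -90.0, 45.0]
-- wp
[0.0, 0.0, 0.093] [0.0, 0.0, 0.0] rows>0.3 -> [632.0, -90.0, 31.0]
-- wp
```

View pics/p1.png

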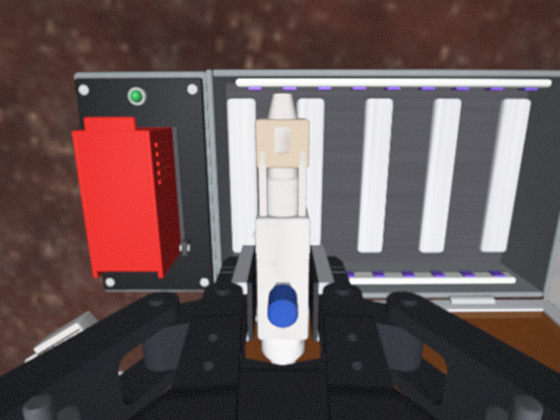

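The valve is held upright and aligned above groove 4, with the grip point near (282,300), so I'll lower it.

>>> arm_command:
  steps:
    - {"slide":[-0.015,-0.02,0.2],"turn":[0,0,-0.009],"jaw":-1}
    - {"slide":[-0.015,-0.02,0.4],"turn":[0,0,-0.009],"jaw":-1}
    - {"slide":[-0.015,-0.02,0.6],"turn":[0,0,-0.009],"jaw":-1}
    - {"slide":[-0.015,-0.02,0.693],"turn":[0,0,-0.009],"jaw":-1}
    - {"slide":[-0.015,-0.02,0.693],"turn":[0,0,-0.009],"jaw":-1}

```text
time_s: 12.23
eef_pos: [629.8, -89.2, 41.5]
tool_rot: [-0.006, -0.076, 0.997, 0.001]
ft_force: [0.1, -0.4, -2.0]
grip_width: 19.6
finger_force: 64.5
```

>>> arm_command:
  steps:
    - {"slide":[0,0,0.05],"turn":[0,0,0],"jaw":-1}
    - {"slide":[0,0,0.05],"turn":[0,0,0],"jaw":-1}

```text
time_s: 12.4
eef_pos: [633.4, -90.4, 38.1]
tool_rot: [-0.001, -0.076, 0.997, -0.0]
ft_force: [-0.9, 0.9, -2.0]
grip_width: 19.9
finger_force: 64.6
```

Run:
```python
from h import *
s=ctrl.state(); print(s["grip_width"],s["finger_force"],s["ft_force"],B(s["eef_pos"]))
plan([(W(15.5,-33,31),Rd(98.6))])
```

```text
19.854298124313544 64.56589937210083 [-0.93745425  0.87380657 -2.01941142] [ 16.51930943 -33.91558336  38.10836106]
from [633.4 -90.4  38.1] yaw_y 98.7 j6 -1.88
[0.007, 0.006, 0.047] [0.0, -0.004, 0.002] rows>0.2 -> [632.0, -90.0, 31.0]
-- wp
```

>>> arm_command:
  steps:
    - {"slide":[0.004,0.004,0.025],"turn":[0,0,0],"jaw":-1}
    - {"slide":[0.004,0.004,0.05],"turn":[0,0,0],"jaw":-1}
    - {"slide":[0.004,0.004,0.05],"turn":[0,0,0],"jaw":-1}
    - {"slide":[0.004,0.004,0.05],"turn":[0,0,0],"jaw":-1}

```text
time_s: 12.73
eef_pos: [632.6, -90.7, 30.8]
tool_rot: [-0.001, -0.075, 0.997, -0.0]
ft_force: [-0.1, 0.3, -1.4]
grip_width: 19.6
finger_force: 64.6
```

Run:
```python
from h import *
s=ctrl.state(); print(s["grip_width"],s["finger_force"],s["ft_force"],B(s["eef_pos"]))
```

```text
19.627355276924614 64.57439661026001 [-0.11896435  0.31791502 -1.40595727] [ 15.75729359 -34.09785289  30.82478888]
```

>>> arm_command:
  steps:
    - {"slide":[0,0,0.01],"turn":[0,0,0],"jaw":-1}
    - {"slide":[0,0,0.02],"turn":[0,0,0],"jaw":-1}
    - {"slide":[0,0,0.02],"turn":[0,0,0],"jaw":-1}

```text
time_s: 12.98
eef_pos: [632.4, -90.7, 27.3]
tool_rot: [-0.001, -0.075, 0.997, -0.0]
ft_force: [-1.0, 0.7, -1.1]
grip_width: 19.7
finger_force: 64.6
```

>>> arm_command:
  steps:
    - {"slide":[0,0,0],"turn":[0,0,0],"jaw":-0.25}
    - {"slide":[0,0,0],"turn":[0,0,0],"jaw":-0.25}
    - {"slide":[0,0,0],"turn":[0,0,0],"jaw":-0.25}

```text
time_s: 13.23
eef_pos: [632.9, -90.8, 27.8]
tool_rot: [-0.001, -0.075, 0.997, -0.0]
ft_force: [0.5, -0.5, 0.2]
grip_width: 31.7
finger_force: 0.0
```

>>> arm_command:
  steps:
    - {"slide":[0,0,-0.2],"turn":[0,0,0],"jaw":-0.25}
    - {"slide":[0,0,-0.4],"turn":[0,0,0],"jaw":-0.25}
    - {"slide":[0,0,-0.6],"turn":[0,0,0],"jaw":0}
    - {"slide":[0,0,-0.9],"turn":[0,0,0],"jaw":0.4}
    - {"slide":[0,0,-0.9],"turn":[0,0,0],"jaw":0.4}

```text
time_s: 13.65
eef_pos: [637.0, -91.3, 171.0]
tool_rot: [0.006, -0.075, 0.997, -0.002]
ft_force: [1.2, -0.3, 1.0]
grip_width: 59.3
finger_force: 0.0
```

```bash
cat >> h.py <<'E'
def inbox(c):
    """blue fittings seen in the chamber, box coords on z=56"""
    hsv=cv2.cvtColor(c["color"],cv2.COLOR_RGB2HSV).astype(int)
    m=((hsv[...,0]>105)&(hsv[...,0]<128)&(hsv[...,1]>150)&(hsv[...,2]>70)).astype(np.uint8)
    n,L,st,ce=cv2.connectedComponentsWithStats(m)
    for i in range(1,n):
        if st[i,4]>60: print("blue px",ce[i].round(),st[i,4],"box",B(onz(c,*ce[i],50)).round(1))
E
python3 - <<'E'
from h import *
s=ctrl.state(); print(s["grip_width"],s["ft_force"],B(s["eef_pos"]))
c=cap("wrist","p2.png"); inbox(c)
# axis & ends of placed valve: bright pixels between rib 4/5 in box
plan([((560,100,200),Rd(40)),grip("teal",150)])
E
```

```text
59.260213499964614 [ 1.19522666 -0.26405548  0.97489826] [ 19.97620241 -35.34931737 170.96652621]
blue px [285. 197.] 153 box [ 20.5 -33.   50. ]
from [636.  -91.1 168.6] yaw_y 98.6 j6 -1.88
[0.103, 0.445, -0.072] [0.001, 0.007, 0.682] rows>2.7 -> [611.0, -27.0, 179.0]
[0.246, 0.385, -0.072] [0.001, 0.006, 0.682] rows>2.7 -> [585.0, 36.0, 189.0]
[0.36, 0.281, -0.071] [0.001, 0.007, 0.683] rows>2.7 -> [560.0, 100.0, 200.0]
-- wp
[0.657, 0.472, 0.166] [-0.0, 0.0, 0.78] rows>3.1 -> [551.0, 221.0, 175.0]
[0.787, 0.187, 0.167] [-0.0, 0.0, 0.78] rows>3.1 -> [542.0, 342.0, 150.0]
-- wp
```

White sits in groove 4, with its fitting at box (20.5,-33), so its origin is near x=1.5. Teal is next.

>>> arm_command:
  steps:
    - {"slide":[0.103,0.445,-0.072],"turn":[0,0,0.682],"jaw":0.4}
    - {"slide":[0.103,0.445,-0.072],"turn":[0,0,0.682],"jaw":0.4}
    - {"slide":[0.103,0.445,-0.072],"turn":[0,0,0.682],"jaw":0.4}

```text
time_s: 13.95
eef_pos: [605.5, -23.1, 173.3]
tool_rot: [-0.002, 0.096, 0.995, 0.001]
ft_force: [0.1, -0.3, -0.9]
grip_width: 59.8
finger_force: 0.0
```

Run:
```python
from h import *
c=cap("wrist","p3.png"); inbox(c); p2=load("p2"); plan([((560,100,200),Rd(40)),grip("teal",150)])
```

```text
blue px [554.  36.] 157 box [-46.7 254.9  50. ]
blue px [209. 249.] 76 box [ 18.2 -30.9  50. ]
from [606.4 -24.9 173. ] yaw_y 78.8 j6 -1.44
[0.233, 0.378, -0.089] [-0.002, -0.003, 0.678] rows>2.7 -> [583.0, 38.0, 186.0]
[0.345, 0.28, -0.09] [-0.001, -0.004, 0.677] rows>2.7 -> [560.0, 100.0, 200.0]
-- wp
[0.657, 0.472, 0.167] [-0.0, 0.0, 0.78] rows>3.1 -> [551.0, 221.0, 175.0]
[0.786, 0.188, 0.166] [0.0, 0.001, 0.781] rows>3.1 -> [542.0, 342.0, 150.0]
-- wp
```

>>> arm_command:
  steps:
    - {"slide":[0.246,0.385,-0.072],"turn":[0,0,0.682],"jaw":0.4}
    - {"slide":[0.246,0.385,-0.072],"turn":[0,0,0.682],"jaw":0.4}
    - {"slide":[0.246,0.385,-0.072],"turn":[0,0,0.682],"jaw":0.4}
    - {"slide":[0.246,0.385,-0.072],"turn":[0,0,0.682],"jaw":0.4}

```text
time_s: 14.33
eef_pos: [581.8, 37.5, 183.6]
tool_rot: [-0.001, 0.261, 0.965, -0.001]
ft_force: [-0.0, 0.2, 0.3]
grip_width: 59.7
finger_force: 0.0
```

>>> arm_command:
  steps:
    - {"slide":[0.36,0.281,-0.071],"turn":[0,0,0.683],"jaw":0.4}
    - {"slide":[0.36,0.281,-0.071],"turn":[0,0,0.683],"jaw":0.4}
    - {"slide":[0.36,0.281,-0.071],"turn":[0,0,0.683],"jaw":0.4}
    - {"slide":[0.36,0.281,-0.071],"turn":[0,0,0.683],"jaw":0.4}

```text
time_s: 14.67
eef_pos: [557.0, 100.6, 194.3]
tool_rot: [-0.001, 0.421, 0.907, -0.001]
ft_force: [-0.1, -0.0, -0.6]
grip_width: 59.9
finger_force: 0.0
```

>>> arm_command:
  steps:
    - {"slide":[0.657,0.472,0.166],"turn":[0,0,0.78],"jaw":0.4}
    - {"slide":[0.657,0.472,0.166],"turn":[0,0,0.78],"jaw":0.4}
    - {"slide":[0.657,0.472,0.166],"turn":[0,0,0.78],"jaw":0.4}
    - {"slide":[0.657,0.472,0.166],"turn":[0,0,0.78],"jaw":0.4}

```text
time_s: 15.0
eef_pos: [547.6, 224.7, 167.5]
tool_rot: [-0.002, 0.589, 0.808, -0.001]
ft_force: [-0.8, 0.0, -0.6]
grip_width: 59.7
finger_force: 0.0
```

>>> arm_command:
  steps:
    - {"slide":[0.787,0.187,0.167],"turn":[0,0,0.78],"jaw":0.4}
    - {"slide":[0.787,0.187,0.167],"turn":[0,0,0.78],"jaw":0.4}
    - {"slide":[0.787,0.187,0.167],"turn":[0,0,0.78],"jaw":0.4}
    - {"slide":[0.787,0.187,0.167],"turn":[0,0,0.78],"jaw":0.4}
    - {"slide":[0.787,0.187,0.167],"turn":[0,0,0.78],"jaw":0.4}

```text
time_s: 15.42
eef_pos: [538.9, 342.9, 142.8]
tool_rot: [-0.001, 0.733, 0.68, -0.002]
ft_force: [0.6, -1.5, -0.9]
grip_width: 60.1
finger_force: 0.0
```

Run:
```python
from h import *
print(pose()[:3,3]); look("teal","h_teal.png"); plan([grip("teal",8)])
```

```text
[538.93938109 342.85931169 142.8452869 ]
teal centre [543.  355.6] ang 85.3 size [ 23.1 107.6] fit(al,across) -11.1 0.1
from [539.3 341.5 143.5] yaw_y -4.4 j6 0.62
[-0.002, 0.021, 0.903] [-0.007, 0.005, 0.01] rows>3.3 -> [542.0, 341.0, 8.0]
-- wp
```

>>> arm_command:
  steps:
    - {"slide":[-0.002,0.021,0.25],"turn":[0,0,0.01],"jaw":0.2}
    - {"slide":[-0.002,0.021,0.5],"turn":[0,0,0.01],"jaw":0.2}
    - {"slide":[-0.002,0.021,0.75],"turn":[0,0,0.01],"jaw":0.2}
    - {"slide":[-0.002,0.021,0.9],"turn":[0,0,0.01],"jaw":0.2}
    - {"slide":[-0.002,0.021,0.9],"turn":[0,0,0.01],"jaw":0}

```text
time_s: 15.88
eef_pos: [539.2, 337.3, 4.7]
tool_rot: [-0.002, 0.737, 0.676, -0.007]
ft_force: [-1.1, 0.8, -0.7]
grip_width: 43.0
finger_force: 0.0
```

>>> arm_command:
  steps:
    - {"slide":[0,0,0],"turn":[0,0,0],"jaw":-0.3}
    - {"slide":[0,0,0],"turn":[0,0,0],"jaw":-1}
    - {"slide":[0,0,0],"turn":[0,0,0],"jaw":-1}
    - {"slide":[0,0,0],"turn":[0,0,0],"jaw":-1}
    - {"slide":[0,0,0],"turn":[0,0,0],"jaw":-1}

```text
time_s: 16.3
eef_pos: [542.7, 342.1, 11.8]
tool_rot: [-0.0, 0.737, 0.676, 0.001]
ft_force: [-0.2, -0.8, 4.1]
grip_width: 19.6
finger_force: 62.2
```

>>> arm_command:
  steps:
    - {"slide":[0,0,-0.2],"turn":[0,0,0],"jaw":-1}
    - {"slide":[0,0,-0.4],"turn":[0,0,0],"jaw":-1}
    - {"slide":[0,0,-0.6],"turn":[0,0,0],"jaw":-1}
    - {"slide":[0,0,-0.8],"turn":[0,0,0],"jaw":-1}
    - {"slide":[0,0,-0.93],"turn":[0,0,0],"jaw":-1}

```text
time_s: 16.72
eef_pos: [542.9, 342.6, 153.5]
tool_rot: [-0.0, 0.737, 0.676, 0.002]
ft_force: [1.5, 0.8, -0.7]
grip_width: 19.5
finger_force: 61.6
```

>>> arm_command:
  steps:
    - {"slide":[0,0,0],"turn":[0,0,0],"jaw":-1}
    - {"slide":[0,0,0],"turn":[0,0,0],"jaw":-1}

```text
time_s: 16.88
eef_pos: [542.3, 342.2, 150.9]
tool_rot: [-0.0, 0.737, 0.676, 0.001]
ft_force: [-0.2, -0.8, -1.2]
grip_width: 19.3
finger_force: 61.6
```

Run:
```python
from h import *
s=ctrl.state(); print(s["grip_width"],s["finger_force"],s["ft_force"])
plan([((575,100,150),Rd(50)),(W(15.5,17,150),Rd(98.6))])
```

```text
19.29782548991743 61.64668321609497 [-0.23169084 -0.8078659  -1.23447906]
from [542.3 342.2 150.9] yaw_y -5.0 j6 0.63
[-0.795, 0.178, 0.002] [0.001, -0.001, -0.959] rows>3.8 -> [559.0, 221.0, 150.0]
[-0.788, -0.208, 0.002] [0.001, -0.002, -0.959] rows>3.8 -> [575.0, 100.0, 150.0]
-- wp
[-0.427, -0.251, 0.0] [-0.0, 0.0, -0.848] rows>3.4 -> [600.0, 30.0, 150.0]
[-0.286, -0.405, 0.0] [-0.0, 0.0, -0.849] rows>3.4 -> [625.0, -40.0, 150.0]
-- wp
```

>>> arm_command:
  steps:
    - {"slide":[-0.2,0.045,0],"turn":[0,0,-0.25],"jaw":-1}
    - {"slide":[-0.4,0.09,0],"turn":[0,0,-0.5],"jaw":-1}
    - {"slide":[-0.6,0.13,0],"turn":[0,0,-0.75],"jaw":-1}
    - {"slide":[-0.795,0.178,0],"turn":[0,0,-0.959],"jaw":-1}
    - {"slide":[-0.795,0.178,0],"turn":[0,0,-0.959],"jaw":-1}

```text
time_s: 17.3
eef_pos: [557.2, 215.5, 147.2]
tool_rot: [-0.002, 0.556, 0.831, -0.004]
ft_force: [0.2, 0.3, -1.5]
grip_width: 19.3
finger_force: 61.6
```

>>> arm_command:
  steps:
    - {"slide":[-0.2,-0.05,0],"turn":[0,0,-0.25],"jaw":-1}
    - {"slide":[-0.4,-0.1,0],"turn":[0,0,-0.5],"jaw":-1}
    - {"slide":[-0.6,-0.15,0],"turn":[0,0,-0.75],"jaw":-1}
    - {"slide":[-0.788,-0.208,0],"turn":[0,0,-0.959],"jaw":-1}
    - {"slide":[-0.788,-0.208,0],"turn":[0,0,-0.959],"jaw":-1}

```text
time_s: 17.72
eef_pos: [573.9, 95.3, 147.5]
tool_rot: [-0.002, 0.343, 0.939, -0.002]
ft_force: [0.3, -0.4, -0.5]
grip_width: 19.8
finger_force: 61.6
```

>>> arm_command:
  steps:
    - {"slide":[-0.11,-0.06,0],"turn":[0,0,-0.22],"jaw":-1}
    - {"slide":[-0.22,-0.13,0],"turn":[0,0,-0.44],"jaw":-1}
    - {"slide":[-0.33,-0.19,0],"turn":[0,0,-0.66],"jaw":-1}
    - {"slide":[-0.427,-0.251,0],"turn":[0,0,-0.848],"jaw":-1}
    - {"slide":[-0.427,-0.251,0],"turn":[0,0,-0.848],"jaw":-1}

```text
time_s: 18.13
eef_pos: [599.6, 27.8, 147.6]
tool_rot: [-0.002, 0.138, 0.99, -0.001]
ft_force: [0.2, -0.7, -2.0]
grip_width: 19.8
finger_force: 61.6
```

>>> arm_command:
  steps:
    - {"slide":[-0.15,-0.2,0],"turn":[0,0,-0.4],"jaw":-1}
    - {"slide":[-0.286,-0.405,0],"turn":[0,0,-0.849],"jaw":-1}
    - {"slide":[-0.286,-0.405,0],"turn":[0,0,-0.849],"jaw":-1}
    - {"slide":[-0.286,-0.405,0],"turn":[0,0,-0.849],"jaw":-1}
    - {"slide":[-0.286,-0.405,0],"turn":[0,0,-0.849],"jaw":-1}

```text
time_s: 18.55
eef_pos: [623.6, -39.8, 147.7]
tool_rot: [-0.003, -0.074, 0.997, 0.001]
ft_force: [-0.1, 0.6, -0.9]
grip_width: 19.8
finger_force: 61.6
```

>>> arm_command:
  steps:
    - {"slide":[0,0,0],"turn":[0,0,0],"jaw":-1}
    - {"slide":[0,0,0],"turn":[0,0,0],"jaw":-1}
    - {"slide":[0,0,0],"turn":[0,0,0],"jaw":-1}

```text
time_s: 18.8
eef_pos: [624.0, -39.6, 148.9]
tool_rot: [-0.002, -0.075, 0.997, 0.0]
ft_force: [0.1, -0.6, -1.1]
grip_width: 19.6
finger_force: 61.6
```

Run:
```python
from h import *
s=ctrl.state(); print(s["grip_width"],s["finger_force"],s["ft_force"],B(s["eef_pos"]))
plan([(W(15,17,45),Rd(98.6)),(W(15,17,30),Rd(98.6))])
```

```text
19.57660510454512 61.614582538604736 [ 0.11097818 -0.58353582 -1.12450788] [ 14.82982393  17.70099699 148.94987982]
from [624.  -39.6 148.9] yaw_y 98.5 j6 -1.8
[-0.003, -0.005, 0.693] [0.001, -0.006, -0.002] rows>2.5 -> [624.0, -40.0, 45.0]
-- wp
[-0.0, 0.0, 0.1] [-0.0, -0.0, 0.0] rows>0.4 -> [624.0, -40.0, 30.0]
-- wp
```

>>> arm_command:
  steps:
    - {"slide":[-0.003,-0.005,0.2],"turn":[0,0,0],"jaw":-1}
    - {"slide":[-0.003,-0.005,0.4],"turn":[0,0,0],"jaw":-1}
    - {"slide":[-0.003,-0.005,0.6],"turn":[0,0,0],"jaw":-1}
    - {"slide":[-0.003,-0.005,0.693],"turn":[0,0,0],"jaw":-1}
    - {"slide":[-0.003,-0.005,0.693],"turn":[0,0,0],"jaw":-1}

```text
time_s: 19.22
eef_pos: [621.6, -40.5, 41.4]
tool_rot: [-0.005, -0.075, 0.997, 0.001]
ft_force: [-0.6, 0.1, -1.9]
grip_width: 19.6
finger_force: 61.6
```

>>> arm_command:
  steps:
    - {"slide":[0,0,0.03],"turn":[0,0,0],"jaw":-1}
    - {"slide":[0,0,0.06],"turn":[0,0,0],"jaw":-1}
    - {"slide":[0,0,0.09],"turn":[0,0,0],"jaw":-1}
    - {"slide":[0,0,0.1],"turn":[0,0,0],"jaw":-1}
    - {"slide":[0,0,0.1],"turn":[0,0,0],"jaw":-1}

```text
time_s: 19.63
eef_pos: [624.6, -41.2, 30.6]
tool_rot: [-0.001, -0.075, 0.997, -0.0]
ft_force: [-0.3, -0.2, -0.6]
grip_width: 19.3
finger_force: 61.6
```

>>> arm_command:
  steps:
    - {"slide":[0,0,0.01],"turn":[0,0,0],"jaw":-1}
    - {"slide":[0,0,0.01],"turn":[0,0,0],"jaw":-1}
    - {"slide":[0,0,0.01],"turn":[0,0,0],"jaw":-1}

```text
time_s: 19.88
eef_pos: [625.0, -41.3, 29.8]
tool_rot: [-0.0, -0.075, 0.997, -0.0]
ft_force: [-1.5, 0.6, 4.1]
grip_width: 19.3
finger_force: 62.1
```

Run:
```python
from h import *
s=ctrl.state(); print(s["grip_width"],s["finger_force"],s["ft_force"],B(s["eef_pos"]))
```

```text
19.285175208179844 62.12217092514038 [-1.52841661  0.55252211  4.1235144 ] [15.63881822 15.90088564 29.76542205]
```

>>> arm_command:
  steps:
    - {"slide":[0,0,0],"turn":[0,0,0],"jaw":-0.25}
    - {"slide":[0,0,0],"turn":[0,0,0],"jaw":-0.25}
    - {"slide":[0,0,0],"turn":[0,0,0],"jaw":-0.25}

```text
time_s: 20.13
eef_pos: [624.5, -41.3, 28.7]
tool_rot: [-0.001, -0.075, 0.997, -0.0]
ft_force: [0.2, 0.1, -0.3]
grip_width: 32.0
finger_force: 0.0
```

>>> arm_command:
  steps:
    - {"slide":[0,0,-0.2],"turn":[0,0,0],"jaw":-0.25}
    - {"slide":[0,0,-0.4],"turn":[0,0,0],"jaw":-0.25}
    - {"slide":[0,0,-0.6],"turn":[0,0,0],"jaw":0}
    - {"slide":[0,0,-0.9],"turn":[0,0,0],"jaw":0.4}
    - {"slide":[0,0,-0.9],"turn":[0,0,0],"jaw":0.4}

```text
time_s: 20.55
eef_pos: [628.9, -41.6, 171.7]
tool_rot: [0.006, -0.075, 0.997, -0.001]
ft_force: [1.7, -0.1, 1.2]
grip_width: 59.7
finger_force: 0.0
```

Run:
```python
from h import *
c=cap("wrist","p4.png"); inbox(c)
plan([((560,120,180),Rd(50)),grip("black",150)])
```

```text
blue px [284. 188.] 399 box [12.5 17.  50. ]
blue px [219. 198.] 163 box [ 20.6 -33.   50. ]
from [627.8 -41.5 169.3] yaw_y 98.6 j6 -1.8
[0.143, 0.566, -0.038] [0.001, 0.009, 0.848] rows>3.4 -> [594.0, 39.0, 175.0]
[0.363, 0.457, -0.038] [0.001, 0.008, 0.848] rows>3.4 -> [560.0, 120.0, 180.0]
-- wp
[0.278, 0.14, 0.1] [0.0, 0.0, 0.541] rows>2.2 -> [542.0, 163.0, 165.0]
[0.304, 0.061, 0.1] [0.0, 0.0, 0.541] rows>2.2 -> [523.0, 206.0, 150.0]
-- wp
```

Teal sits in groove 3 with its fitting at box (12.5,17). Black goes next.

>>> arm_command:
  steps:
    - {"slide":[0.143,0.566,-0.038],"turn":[0,0,0.848],"jaw":0.4}
    - {"slide":[0.143,0.566,-0.038],"turn":[0,0,0.848],"jaw":0.4}
    - {"slide":[0.143,0.566,-0.038],"turn":[0,0,0.848],"jaw":0.4}
    - {"slide":[0.143,0.566,-0.038],"turn":[0,0,0.848],"jaw":0.4}

```text
time_s: 20.93
eef_pos: [589.1, 41.9, 168.5]
tool_rot: [-0.003, 0.138, 0.99, -0.0]
ft_force: [0.6, -0.4, -1.1]
grip_width: 59.7
finger_force: 0.0
```

>>> arm_command:
  steps:
    - {"slide":[0.363,0.457,-0.038],"turn":[0,0,0.848],"jaw":0.4}
    - {"slide":[0.363,0.457,-0.038],"turn":[0,0,0.848],"jaw":0.4}
    - {"slide":[0.363,0.457,-0.038],"turn":[0,0,0.848],"jaw":0.4}
    - {"slide":[0.363,0.457,-0.038],"turn":[0,0,0.848],"jaw":0.4}

```text
time_s: 21.27
eef_pos: [555.2, 122.7, 174.1]
tool_rot: [-0.002, 0.343, 0.939, -0.001]
ft_force: [0.7, -0.1, 0.4]
grip_width: 59.9
finger_force: 0.0
```

>>> arm_command:
  steps:
    - {"slide":[0.278,0.14,0.1],"turn":[0,0,0.541],"jaw":0.4}
    - {"slide":[0.278,0.14,0.1],"turn":[0,0,0.541],"jaw":0.4}
    - {"slide":[0.278,0.14,0.1],"turn":[0,0,0.541],"jaw":0.4}
    - {"slide":[0.278,0.14,0.1],"turn":[0,0,0.541],"jaw":0.4}

```text
time_s: 21.6
eef_pos: [537.4, 163.6, 158.7]
tool_rot: [-0.002, 0.465, 0.885, -0.002]
ft_force: [-0.7, -0.7, 0.2]
grip_width: 59.8
finger_force: 0.0
```

>>> arm_command:
  steps:
    - {"slide":[0.304,0.061,0.1],"turn":[0,0,0.541],"jaw":0.4}
    - {"slide":[0.304,0.061,0.1],"turn":[0,0,0.541],"jaw":0.4}
    - {"slide":[0.304,0.061,0.1],"turn":[0,0,0.541],"jaw":0.4}
    - {"slide":[0.304,0.061,0.1],"turn":[0,0,0.541],"jaw":0.4}
    - {"slide":[0.304,0.061,0.1],"turn":[0,0,0.541],"jaw":0.4}

```text
time_s: 22.02
eef_pos: [520.3, 205.6, 144.9]
tool_rot: [-0.001, 0.58, 0.815, -0.001]
ft_force: [-1.3, -0.1, -1.0]
grip_width: 59.7
finger_force: 0.0
```

Run:
```python
from h import *
print(pose()[:3,3]); look("black","h_black.png"); plan([grip("black",8)])
```

```text
[520.32015616 205.56116396 144.87317229]
black centre [518.2 219.3] ang 109.2 size [ 22.5 107.4] fit(al,across) -11.3 -0.8
from [520.5 205.4 145.1] yaw_y 19.0 j6 0.02
[-0.008, 0.018, 0.914] [-0.005, -0.001, -0.006] rows>3.3 -> [523.0, 205.0, 8.0]
-- wp
```

>>> arm_command:
  steps:
    - {"slide":[-0.008,0.018,0.25],"turn":[0,0,-0.006],"jaw":0.2}
    - {"slide":[-0.008,0.018,0.5],"turn":[0,0,-0.006],"jaw":0.2}
    - {"slide":[-0.008,0.018,0.75],"turn":[0,0,-0.006],"jaw":0.2}
    - {"slide":[-0.008,0.018,0.91],"turn":[0,0,-0.006],"jaw":0.2}
    - {"slide":[-0.008,0.018,0.91],"turn":[0,0,-0.006],"jaw":0}

```text
time_s: 22.48
eef_pos: [519.5, 203.6, 4.1]
tool_rot: [-0.004, 0.58, 0.815, -0.005]
ft_force: [-1.0, -0.1, 1.2]
grip_width: 42.8
finger_force: 0.0
```

>>> arm_command:
  steps:
    - {"slide":[0,0,0],"turn":[0,0,0],"jaw":-0.3}
    - {"slide":[0,0,0],"turn":[0,0,0],"jaw":-1}
    - {"slide":[0,0,0],"turn":[0,0,0],"jaw":-1}
    - {"slide":[0,0,0],"turn":[0,0,0],"jaw":-1}
    - {"slide":[0,0,0],"turn":[0,0,0],"jaw":-1}

```text
time_s: 22.9
eef_pos: [523.9, 205.9, 10.4]
tool_rot: [-0.0, 0.579, 0.815, 0.0]
ft_force: [0.0, -0.5, 2.9]
grip_width: 20.0
finger_force: 61.5
```

>>> arm_command:
  steps:
    - {"slide":[0,0,-0.2],"turn":[0,0,0],"jaw":-1}
    - {"slide":[0,0,-0.4],"turn":[0,0,0],"jaw":-1}
    - {"slide":[0,0,-0.6],"turn":[0,0,0],"jaw":-1}
    - {"slide":[0,0,-0.8],"turn":[0,0,0],"jaw":-1}
    - {"slide":[0,0,-0.93],"turn":[0,0,0],"jaw":-1}

```text
time_s: 23.32
eef_pos: [524.3, 206.1, 152.3]
tool_rot: [0.001, 0.579, 0.815, 0.001]
ft_force: [-0.1, 0.5, -0.6]
grip_width: 19.4
finger_force: 61.0
```

>>> arm_command:
  steps:
    - {"slide":[0,0,0],"turn":[0,0,0],"jaw":-1}
    - {"slide":[0,0,0],"turn":[0,0,0],"jaw":-1}

```text
time_s: 23.48
eef_pos: [523.7, 205.9, 149.8]
tool_rot: [-0.0, 0.579, 0.815, 0.001]
ft_force: [-0.1, -0.3, -1.8]
grip_width: 19.7
finger_force: 61.0
```

Run:
```python
from h import *
s=ctrl.state(); print(s["grip_width"],s["finger_force"],s["ft_force"])
plan([(W(15,67,150),Rd(98.6))])
```

```text
19.669574013653808 61.00439786911011 [-0.1158478  -0.27764009 -1.82698871]
from [523.7 205.9 149.8] yaw_y 19.2 j6 0.02
[-0.481, 0.052, -0.001] [0.001, 0.0, -0.924] rows>3.7 -> [555.0, 140.0, 150.0]
[-0.453, -0.168, -0.001] [0.001, -0.0, -0.924] rows>3.7 -> [586.0, 75.0, 150.0]
[-0.331, -0.353, -0.0] [0.0, -0.0, -0.924] rows>3.7 -> [617.0, 9.0, 150.0]
-- wp
```

>>> arm_command:
  steps:
    - {"slide":[-0.12,0.013,0],"turn":[0,0,-0.24],"jaw":-1}
    - {"slide":[-0.25,0.026,0],"turn":[0,0,-0.48],"jaw":-1}
    - {"slide":[-0.38,0.04,0],"turn":[0,0,-0.72],"jaw":-1}
    - {"slide":[-0.481,0.052,0],"turn":[0,0,-0.924],"jaw":-1}
    - {"slide":[-0.481,0.052,0],"turn":[0,0,-0.924],"jaw":-1}

```text
time_s: 23.9
eef_pos: [554.3, 137.6, 146.3]
tool_rot: [-0.002, 0.378, 0.926, -0.002]
ft_force: [1.0, 0.0, -1.6]
grip_width: 19.5
finger_force: 60.9
```

>>> arm_command:
  steps:
    - {"slide":[-0.12,-0.04,0],"turn":[0,0,-0.24],"jaw":-1}
    - {"slide":[-0.24,-0.08,0],"turn":[0,0,-0.48],"jaw":-1}
    - {"slide":[-0.36,-0.13,0],"turn":[0,0,-0.72],"jaw":-1}
    - {"slide":[-0.453,-0.168,0],"turn":[0,0,-0.924],"jaw":-1}
    - {"slide":[-0.453,-0.168,0],"turn":[0,0,-0.924],"jaw":-1}

```text
time_s: 24.32
eef_pos: [585.2, 72.8, 146.6]
tool_rot: [-0.002, 0.156, 0.988, -0.001]
ft_force: [0.2, -1.3, -1.6]
grip_width: 19.4
finger_force: 60.9
```

>>> arm_command:
  steps:
    - {"slide":[-0.1,-0.1,0],"turn":[0,0,-0.25],"jaw":-1}
    - {"slide":[-0.2,-0.2,0],"turn":[0,0,-0.5],"jaw":-1}
    - {"slide":[-0.331,-0.353,0],"turn":[0,0,-0.924],"jaw":-1}
    - {"slide":[-0.331,-0.353,0],"turn":[0,0,-0.924],"jaw":-1}
    - {"slide":[-0.331,-0.353,0],"turn":[0,0,-0.924],"jaw":-1}

```text
time_s: 24.73
eef_pos: [615.7, 8.9, 146.8]
tool_rot: [-0.003, -0.073, 0.997, 0.0]
ft_force: [0.1, 0.1, -0.8]
grip_width: 19.6
finger_force: 60.9
```

>>> arm_command:
  steps:
    - {"slide":[0,0,0],"turn":[0,0,0],"jaw":-1}
    - {"slide":[0,0,0],"turn":[0,0,0],"jaw":-1}
    - {"slide":[0,0,0],"turn":[0,0,0],"jaw":-1}

```text
time_s: 24.98
eef_pos: [615.7, 10.1, 147.9]
tool_rot: [-0.002, -0.074, 0.997, 0.0]
ft_force: [-0.4, -0.6, -1.0]
grip_width: 19.6
finger_force: 60.9
```

Run:
```python
from h import *
s=ctrl.state(); print(s["grip_width"],s["finger_force"],s["ft_force"],B(s["eef_pos"]))
plan([(W(15,67.5,45),Rd(98.6))])
```

```text
19.565407625860427 60.92665672302246 [-0.42555628 -0.60308945 -1.03892139] [ 14.04260137  68.10974461 147.90298758]
from [615.7  10.1 147.9] yaw_y 98.5 j6 -1.72
[-0.009, -0.004, 0.686] [0.001, -0.007, -0.003] rows>2.5 -> [617.0, 10.0, 45.0]
-- wp
```

>>> arm_command:
  steps:
    - {"slide":[-0.006,-0.004,0.2],"turn":[0,0,0],"jaw":-1}
    - {"slide":[-0.006,-0.004,0.4],"turn":[0,0,0],"jaw":-1}
    - {"slide":[-0.006,-0.004,0.6],"turn":[0,0,0],"jaw":-1}
    - {"slide":[-0.006,-0.004,0.686],"turn":[0,0,0],"jaw":-1}
    - {"slide":[-0.006,-0.004,0.686],"turn":[0,0,0],"jaw":-1}

```text
time_s: 25.4
eef_pos: [614.0, 9.3, 41.6]
tool_rot: [-0.005, -0.075, 0.997, 0.0]
ft_force: [-1.1, -0.4, -1.2]
grip_width: 19.6
finger_force: 60.9
```

>>> arm_command:
  steps:
    - {"slide":[0,0,0.03],"turn":[0,0,0],"jaw":-1}
    - {"slide":[0,0,0.06],"turn":[0,0,0],"jaw":-1}
    - {"slide":[0,0,0.09],"turn":[0,0,0],"jaw":-1}
    - {"slide":[0,0,0.1],"turn":[0,0,0],"jaw":-1}
    - {"slide":[0,0,0.1],"turn":[0,0,0],"jaw":-1}

```text
time_s: 25.82
eef_pos: [617.1, 8.5, 30.6]
tool_rot: [-0.001, -0.075, 0.997, -0.0]
ft_force: [0.2, 0.4, -2.1]
grip_width: 19.6
finger_force: 60.9
```

>>> arm_command:
  steps:
    - {"slide":[0,0,0.013],"turn":[0,0,0],"jaw":-1}
    - {"slide":[0,0,0.013],"turn":[0,0,0],"jaw":-1}
    - {"slide":[0,0,0.013],"turn":[0,0,0],"jaw":-1}

```text
time_s: 26.07
eef_pos: [617.0, 8.4, 28.6]
tool_rot: [-0.001, -0.075, 0.997, -0.0]
ft_force: [0.2, -0.1, -1.3]
grip_width: 19.5
finger_force: 60.9
```

Run:
```python
from h import *
s=ctrl.state(); print(s["grip_width"],s["finger_force"],s["ft_force"],B(s["eef_pos"]))
```

```text
19.475229512580473 60.92867374420166 [ 0.21395817 -0.12109037 -1.25347292] [15.15469219 66.17557481 28.55048335]
```

>>> arm_command:
  steps:
    - {"slide":[0,0,0.005],"turn":[0,0,0],"jaw":-1}
    - {"slide":[0,0,0.005],"turn":[0,0,0],"jaw":-0.25}
    - {"slide":[0,0,0.005],"turn":[0,0,0],"jaw":-0.25}
    - {"slide":[0,0,0.005],"turn":[0,0,0],"jaw":-0.25}

```text
time_s: 26.4
eef_pos: [617.2, 8.4, 27.8]
tool_rot: [-0.001, -0.075, 0.997, -0.0]
ft_force: [1.0, -0.6, 0.2]
grip_width: 31.8
finger_force: 0.0
```

>>> arm_command:
  steps:
    - {"slide":[0,0,-0.2],"turn":[0,0,0],"jaw":-0.25}
    - {"slide":[0,0,-0.4],"turn":[0,0,0],"jaw":-0.25}
    - {"slide":[0,0,-0.6],"turn":[0,0,0],"jaw":0}
    - {"slide":[0,0,-0.9],"turn":[0,0,0],"jaw":0.4}
    - {"slide":[0,0,-0.9],"turn":[0,0,0],"jaw":0.4}

```text
time_s: 26.82
eef_pos: [621.4, 8.5, 170.6]
tool_rot: [0.006, -0.075, 0.997, -0.001]
ft_force: [1.0, 0.4, 0.6]
grip_width: 59.9
finger_force: 0.0
```

Run:
```python
from h import *
c=cap("wrist","p5.png"); inbox(c)
plan([((500,160,170),Rd(50)),grip("beige",150)])
```

```text
blue px [217. 188.] 423 box [12.6 16.9 50. ]
blue px [283. 188.] 445 box [12.7 67.2 50. ]
blue px [152. 198.] 190 box [ 20.4 -32.6  50. ]
from [620.4   8.4 168.2] yaw_y 98.6 j6 -1.73
[0.321, 0.559, -0.01] [0.002, 0.009, 0.848] rows>3.4 -> [560.0, 84.0, 169.0]
[0.524, 0.378, -0.008] [0.002, 0.009, 0.848] rows>3.4 -> [500.0, 160.0, 170.0]
-- wp
[0.319, -0.038, 0.067] [-0.0, -0.0, 0.6] rows>2.4 -> [460.0, 186.0, 160.0]
[0.294, -0.131, 0.066] [-0.0, -0.0, 0.6] rows>2.4 -> [419.0, 213.0, 150.0]
-- wp
```

Three valves are in. Beige is last.

>>> arm_command:
  steps:
    - {"slide":[0.321,0.559,-0.02],"turn":[0,0,0.848],"jaw":0.4}
    - {"slide":[0.321,0.559,-0.02],"turn":[0,0,0.848],"jaw":0.4}
    - {"slide":[0.321,0.559,-0.02],"turn":[0,0,0.848],"jaw":0.4}
    - {"slide":[0.321,0.559,-0.02],"turn":[0,0,0.848],"jaw":0.4}

```text
time_s: 27.2
eef_pos: [554.0, 86.5, 164.7]
tool_rot: [-0.003, 0.138, 0.99, -0.0]
ft_force: [-0.1, -0.6, -0.5]
grip_width: 59.7
finger_force: 0.0
```

>>> arm_command:
  steps:
    - {"slide":[0.524,0.378,-0.02],"turn":[0,0,0.848],"jaw":0.4}
    - {"slide":[0.524,0.378,-0.02],"turn":[0,0,0.848],"jaw":0.4}
    - {"slide":[0.524,0.378,-0.02],"turn":[0,0,0.848],"jaw":0.4}
    - {"slide":[0.524,0.378,-0.02],"turn":[0,0,0.848],"jaw":0.4}

```text
time_s: 27.53
eef_pos: [493.6, 162.3, 167.8]
tool_rot: [-0.003, 0.343, 0.939, -0.001]
ft_force: [-1.2, -0.2, -0.7]
grip_width: 59.5
finger_force: 0.0
```

>>> arm_command:
  steps:
    - {"slide":[0.319,-0.038,0.04],"turn":[0,0,0.6],"jaw":0.4}
    - {"slide":[0.319,-0.038,0.04],"turn":[0,0,0.6],"jaw":0.4}
    - {"slide":[0.319,-0.038,0.04],"turn":[0,0,0.6],"jaw":0.4}
    - {"slide":[0.319,-0.038,0.04],"turn":[0,0,0.6],"jaw":0.4}

```text
time_s: 27.87
eef_pos: [455.3, 186.6, 161.9]
tool_rot: [-0.002, 0.478, 0.878, -0.001]
ft_force: [0.1, -0.5, -0.3]
grip_width: 59.5
finger_force: 0.0
```

>>> arm_command:
  steps:
    - {"slide":[0.294,-0.131,0.04],"turn":[0,0,0.6],"jaw":0.4}
    - {"slide":[0.294,-0.131,0.04],"turn":[0,0,0.6],"jaw":0.4}
    - {"slide":[0.294,-0.131,0.04],"turn":[0,0,0.6],"jaw":0.4}
    - {"slide":[0.294,-0.131,0.04],"turn":[0,0,0.6],"jaw":0.4}
    - {"slide":[0.294,-0.131,0.04],"turn":[0,0,0.6],"jaw":0.4}

```text
time_s: 28.28
eef_pos: [416.3, 212.7, 156.7]
tool_rot: [-0.001, 0.604, 0.797, -0.001]
ft_force: [0.4, 0.8, 0.6]
grip_width: 59.8
finger_force: 0.0
```

Run:
```python
from h import *
print(pose()[:3,3]); look("beige","h_beige.png"); plan([grip("beige",8)])
```

```text
[416.3224796  212.7063276  156.67401662]
beige centre [417.6 223.3] ang 105.4 size [ 23.1 116.5] fit(al,across) -6.6 0.3
from [416.5 212.6 156.8] yaw_y 15.7 j6 0.17
[-0.034, 0.028, 0.992] [-0.005, -0.0, 0.01] rows>3.6 -> [422.0, 209.0, 8.0]
-- wp
```

>>> arm_command:
  steps:
    - {"slide":[-0.003,0.026,0.25],"turn":[0,0,0.01],"jaw":0.2}
    - {"slide":[-0.003,0.026,0.5],"turn":[0,0,0.01],"jaw":0.2}
    - {"slide":[-0.003,0.026,0.75],"turn":[0,0,0.01],"jaw":0.2}
    - {"slide":[-0.003,0.026,0.985],"turn":[0,0,0.01],"jaw":0.2}
    - {"slide":[-0.003,0.026,0.985],"turn":[0,0,0.01],"jaw":0}

```text
time_s: 28.75
eef_pos: [415.9, 211.1, 3.9]
tool_rot: [-0.004, 0.606, 0.795, -0.007]
ft_force: [-0.7, -0.6, -0.8]
grip_width: 43.1
finger_force: 0.0
```

>>> arm_command:
  steps:
    - {"slide":[0,0,0],"turn":[0,0,0],"jaw":-0.3}
    - {"slide":[0,0,0],"turn":[0,0,0],"jaw":-1}
    - {"slide":[0,0,0],"turn":[0,0,0],"jaw":-1}
    - {"slide":[0,0,0],"turn":[0,0,0],"jaw":-1}
    - {"slide":[0,0,0],"turn":[0,0,0],"jaw":-1}

```text
time_s: 29.17
eef_pos: [420.6, 213.9, 10.8]
tool_rot: [-0.0, 0.606, 0.795, 0.001]
ft_force: [-0.1, 0.5, -1.7]
grip_width: 19.6
finger_force: 61.0
```

>>> arm_command:
  steps:
    - {"slide":[0,0,-0.2],"turn":[0,0,0],"jaw":-1}
    - {"slide":[0,0,-0.4],"turn":[0,0,0],"jaw":-1}
    - {"slide":[0,0,-0.6],"turn":[0,0,0],"jaw":-1}
    - {"slide":[0,0,-0.8],"turn":[0,0,0],"jaw":-1}
    - {"slide":[0,0,-0.93],"turn":[0,0,0],"jaw":-1}

```text
time_s: 29.58
eef_pos: [420.9, 214.0, 152.6]
tool_rot: [0.0, 0.606, 0.795, 0.002]
ft_force: [-0.0, 0.9, -2.7]
grip_width: 19.6
finger_force: 61.1
```

>>> arm_command:
  steps:
    - {"slide":[0,0,0],"turn":[0,0,0],"jaw":-1}
    - {"slide":[0,0,0],"turn":[0,0,0],"jaw":-1}

```text
time_s: 29.75
eef_pos: [420.3, 213.7, 149.9]
tool_rot: [-0.0, 0.606, 0.795, 0.001]
ft_force: [-0.5, 0.8, -2.4]
grip_width: 19.6
finger_force: 61.2
```

Run:
```python
from h import *
s=ctrl.state(); print(s["grip_width"],s["finger_force"],s["ft_force"])
plan([((520,150,150),Rd(55)),(W(14,117,150),Rd(98.6))])
```

```text
19.58178716175446 61.17514371871948 [-0.45794281  0.80135993 -2.43461771]
from [420.3 213.7 149.9] yaw_y 15.3 j6 0.18
[-0.293, 0.264, -0.0] [0.001, -0.001, -0.692] rows>2.8 -> [470.0, 182.0, 150.0]
[-0.365, 0.15, -0.0] [0.001, -0.0, -0.693] rows>2.8 -> [520.0, 150.0, 150.0]
-- wp
[-0.416, -0.081, -0.0] [0.0, -0.0, -0.761] rows>3.0 -> [564.0, 104.0, 150.0]
[-0.356, -0.23, -0.001] [0.0, -0.0, -0.76] rows>3.0 -> [608.0, 58.0, 150.0]
-- wp
```

>>> arm_command:
  steps:
    - {"slide":[-0.1,0.08,0],"turn":[0,0,-0.2],"jaw":-1}
    - {"slide":[-0.2,0.17,0],"turn":[0,0,-0.4],"jaw":-1}
    - {"slide":[-0.293,0.264,0],"turn":[0,0,-0.692],"jaw":-1}
    - {"slide":[-0.293,0.264,0],"turn":[0,0,-0.692],"jaw":-1}

```text
time_s: 30.08
eef_pos: [471.6, 180.1, 146.9]
tool_rot: [-0.001, 0.459, 0.888, -0.001]
ft_force: [-0.2, 0.7, -1.1]
grip_width: 19.7
finger_force: 61.1
```

>>> arm_command:
  steps:
    - {"slide":[-0.12,0.05,0],"turn":[0,0,-0.23],"jaw":-1}
    - {"slide":[-0.24,0.1,0],"turn":[0,0,-0.46],"jaw":-1}
    - {"slide":[-0.365,0.15,0],"turn":[0,0,-0.693],"jaw":-1}
    - {"slide":[-0.365,0.15,0],"turn":[0,0,-0.693],"jaw":-1}

```text
time_s: 30.42
eef_pos: [521.3, 148.3, 146.7]
tool_rot: [-0.001, 0.3, 0.954, -0.001]
ft_force: [0.5, -0.1, -2.1]
grip_width: 19.5
finger_force: 61.1
```

>>> arm_command:
  steps:
    - {"slide":[-0.12,-0.02,0],"turn":[0,0,-0.23],"jaw":-1}
    - {"slide":[-0.26,-0.05,0],"turn":[0,0,-0.46],"jaw":-1}
    - {"slide":[-0.416,-0.081,0],"turn":[0,0,-0.761],"jaw":-1}
    - {"slide":[-0.416,-0.081,0],"turn":[0,0,-0.761],"jaw":-1}

```text
time_s: 30.75
eef_pos: [565.1, 101.9, 146.7]
tool_rot: [-0.002, 0.115, 0.993, -0.001]
ft_force: [0.8, 1.1, -1.8]
grip_width: 19.8
finger_force: 61.1
```

>>> arm_command:
  steps:
    - {"slide":[-0.12,-0.07,0],"turn":[0,0,-0.23],"jaw":-1}
    - {"slide":[-0.24,-0.15,0],"turn":[0,0,-0.46],"jaw":-1}
    - {"slide":[-0.356,-0.23,0],"turn":[0,0,-0.76],"jaw":-1}
    - {"slide":[-0.356,-0.23,0],"turn":[0,0,-0.76],"jaw":-1}
    - {"slide":[-0.356,-0.23,0],"turn":[0,0,-0.76],"jaw":-1}

```text
time_s: 31.17
eef_pos: [606.9, 58.0, 146.5]
tool_rot: [-0.003, -0.073, 0.997, 0.0]
ft_force: [-0.6, 0.1, -2.1]
grip_width: 19.7
finger_force: 61.1
```

>>> arm_command:
  steps:
    - {"slide":[0,0,0],"turn":[0,0,0],"jaw":-1}
    - {"slide":[0,0,0],"turn":[0,0,0],"jaw":-1}
    - {"slide":[0,0,0],"turn":[0,0,0],"jaw":-1}

```text
time_s: 31.42
eef_pos: [607.1, 59.0, 148.1]
tool_rot: [-0.002, -0.075, 0.997, 0.0]
ft_force: [0.4, 0.7, -2.0]
grip_width: 19.9
finger_force: 61.1
```

Run:
```python
from h import *
s=ctrl.state(); print(s["grip_width"],s["finger_force"],s["ft_force"],B(s["eef_pos"]))
c=cap("wrist","p6.png"); inbox(c)
plan([(W(15,117.8,45),Rd(98.6))])
```

```text
19.858735634454813 61.07727885246277 [ 0.44935209  0.71845933 -2.047504  ] [ 12.86591148 117.77790944 148.06191355]
blue px [137. 207.] 501 box [12.9 17.  50. ]
blue px [208. 207.] 536 box [12.9 66.9 50. ]
blue px [ 69. 217.] 262 box [ 20.4 -32.4  50. ]
blue px [282. 289.] 1526 box [ 76.2 118.9  50. ]
from [607.3  58.9 148.3] yaw_y 98.6 j6 -1.64
[-0.015, 0.001, 0.688] [0.001, -0.006, -0.001] rows>2.5 -> [609.0, 59.0, 45.0]
-- wp
```

>>> arm_command:
  steps:
    - {"slide":[-0.012,0,0.2],"turn":[0,0,0],"jaw":-1}
    - {"slide":[-0.012,0,0.4],"turn":[0,0,0],"jaw":-1}
    - {"slide":[-0.012,0,0.6],"turn":[0,0,0],"jaw":-1}
    - {"slide":[-0.012,0,0.688],"turn":[0,0,0],"jaw":-1}
    - {"slide":[-0.012,0,0.688],"turn":[0,0,0],"jaw":-1}

```text
time_s: 31.88
eef_pos: [606.5, 58.7, 41.5]
tool_rot: [-0.005, -0.075, 0.997, -0.0]
ft_force: [0.0, 0.3, -2.2]
grip_width: 19.5
finger_force: 61.0
```

>>> arm_command:
  steps:
    - {"slide":[0,0,0.03],"turn":[0,0,0],"jaw":-1}
    - {"slide":[0,0,0.06],"turn":[0,0,0],"jaw":-1}
    - {"slide":[0,0,0.09],"turn":[0,0,0],"jaw":-1}
    - {"slide":[0,0,0.105],"turn":[0,0,0],"jaw":-1}
    - {"slide":[0,0,0.105],"turn":[0,0,0],"jaw":-1}

```text
time_s: 32.3
eef_pos: [609.5, 58.5, 29.6]
tool_rot: [-0.001, -0.075, 0.997, -0.0]
ft_force: [-0.0, 0.6, -1.5]
grip_width: 20.0
finger_force: 61.1
```

>>> arm_command:
  steps:
    - {"slide":[0,0,0.01],"turn":[0,0,0],"jaw":-1}
    - {"slide":[0,0,0.01],"turn":[0,0,0],"jaw":-1}
    - {"slide":[0,0,0.01],"turn":[0,0,0],"jaw":-1}

```text
time_s: 32.55
eef_pos: [609.9, 58.5, 28.6]
tool_rot: [-0.001, -0.075, 0.997, -0.0]
ft_force: [-0.3, -0.2, 2.1]
grip_width: 19.3
finger_force: 61.4
```

Run:
```python
from h import *
s=ctrl.state(); print(s["grip_width"],s["finger_force"],s["ft_force"],B(s["eef_pos"]))
```

```text
19.3010614021047 61.40349626541138 [-0.26071431 -0.224736    2.07090577] [ 15.60941314 116.79969709  28.58861026]
```

>>> arm_command:
  steps:
    - {"slide":[0,0,0],"turn":[0,0,0],"jaw":-0.25}
    - {"slide":[0,0,0],"turn":[0,0,0],"jaw":-0.25}
    - {"slide":[0,0,0],"turn":[0,0,0],"jaw":-0.25}

```text
time_s: 32.8
eef_pos: [609.9, 58.0, 28.3]
tool_rot: [-0.001, -0.075, 0.997, -0.0]
ft_force: [1.3, -3.2, 2.2]
grip_width: 32.0
finger_force: 1.6
```

>>> arm_command:
  steps:
    - {"slide":[0,0,-0.2],"turn":[0,0,0],"jaw":-0.25}
    - {"slide":[0,0,-0.4],"turn":[0,0,0],"jaw":-0.25}
    - {"slide":[0,0,-0.6],"turn":[0,0,0],"jaw":-0.25}
    - {"slide":[0,0,-0.9],"turn":[0,0,0],"jaw":0.2}
    - {"slide":[0,0,-1],"turn":[0,0,0],"jaw":0.2}

```text
time_s: 33.22
eef_pos: [611.7, 59.0, 183.0]
tool_rot: [0.002, -0.075, 0.997, 0.0]
ft_force: [0.1, -0.2, -0.4]
grip_width: 51.2
finger_force: 0.0
```

>>> arm_command:
  steps:
    - {"slide":[0,0,-0.3],"turn":[0,0,0],"jaw":0.2}
    - {"slide":[0,0,-0.6],"turn":[0,0,0],"jaw":0.2}
    - {"slide":[0,0,-0.9],"turn":[0,0,0],"jaw":0.2}
    - {"slide":[0,0,-1],"turn":[0,0,0],"jaw":0.2}
    - {"slide":[0,0,-1],"turn":[0,0,0],"jaw":0.2}

```text
time_s: 33.63
eef_pos: [612.4, 59.0, 335.2]
tool_rot: [0.005, -0.075, 0.997, 0.0]
ft_force: [1.1, -0.0, 1.1]
grip_width: 51.5
finger_force: 0.0
```

Run:
```python
from h import *
print(B(pose()[:3,3])); c=cap("wrist","p7.png"); inbox(c); p=load("p5")
for n,a,b in(("w",(152,198),0),):pass
plan([(W(15,30,330),Rd(YAW)),(W(100.5,30,330),Rd(YAW)),(W(100.5,30,259),Rd(YAW))])
```

```text
[ 18.11063196 116.99116112 335.1855479 ]
blue px [198. 158.] 162 box [12.4 16.9 50. ]
blue px [240. 158.] 179 box [12.8 67.2 50. ]
blue px [282. 158.] 113 box [ 12.6 118.2  50. ]
blue px [292. 351.] 713 box [285.4 131.8  50. ]
from [611.3  58.9 331.5] yaw_y 98.6 j6 -1.64
[0.003, -0.145, 0.003] [0.002, 0.002, 0.785] rows>3.1 -> [614.0, 37.0, 331.0]
[-0.052, -0.135, 0.002] [0.002, 0.002, 0.785] rows>3.1 -> [617.0, 16.0, 331.0]
[-0.1, -0.105, 0.003] [0.002, 0.002, 0.786] rows>3.1 -> [620.0, -6.0, 330.0]
[-0.133, -0.059, 0.003] [0.002, 0.002, 0.785] rows>3.1 -> [622.0, -27.0, 330.0]
-- wp
[-0.0, 0.57, -0.001] [-0.0, -0.0, 0.0] rows>2.1 -> [707.0, -15.0, 330.0]
-- wp
[-0.0, 0.0, 0.474] [-0.0, -0.0, 0.0] rows>1.7 -> [707.0, -15.0, 259.0]
-- wp
```

View pics/p7.png

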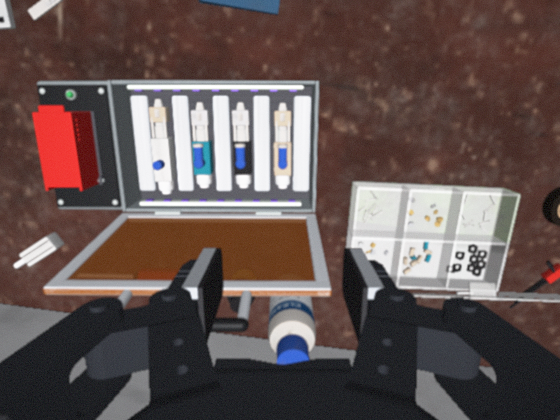

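All four valves lie in the grooves, with fittings at (158,163), (200,158), (240,158) and (283,158). White looks slightly skewed, so I'll check its angle and height.

Run:
```python
from h import *
def blues(c,x0):
    hsv=cv2.cvtColor(c["color"],cv2.COLOR_RGB2HSV).astype(int)
    m=((hsv[...,0]>105)&(hsv[...,0]<128)&(hsv[...,1]>150)&(hsv[...,2]>70)).astype(np.uint8)
    n,L,st,ce=cv2.connectedComponentsWithStats(m); return [(ce[i],st[i,4]) for i in range(1,n) if st[i,4]>20]
p={k:load(k) for k in("p2","p4","p5","p6","p7")}
w={}
for k,c in p.items():
    for ce,a in blues(c,0):
        b=B(onz(c,*ce,50))
        if abs(b[1]+33)<12 and abs(b[0])<60: w[k]=ce; print(k,ce.round(1),a,b.round(1))
for a,b in(("p2","p5"),("p2","p6"),("p5","p7"),("p2","p7")):
    if a in w and b in w: q,e=tri(p[a],w[a],p[b],w[b]); print(a,b,B(q).round(1),e.round(1))
for k in("p2","p5","p6","p7"):
    c=p[k]; g=(c["color"].min(2)>95).astype(np.uint8)
    out=np.zeros((130,60),np.uint8)  # rectified box view z=34: x -65..65, y -63..-3
    for i in range(130):
        for j in range(60):
            u,v=proj(c,W(i-65,j-63,34)); u,v=int(round(u)),int(round(v))
            if 0<=u<560 and 0<=v<420: out[i,j]=g[v,u]
    n,L,st,ce=cv2.connectedComponentsWithStats(out)
    for i in range(1,n):
        if st[i,4]>300:
            ys,xs=np.nonzero(L==i); f=np.polyfit(ys,xs,1); print(k,st[i].tolist(),(ce[i]-[63,65]).round(1),"yaw deg",np.degrees(np.arctan(f[0])).round(1))
```

```text
p2 [284.7 197.3] 153 [ 20.5 -33.   50. ]
p4 [218.6 198. ] 163 [ 20.6 -33.   50. ]
p5 [152.4 197.9] 190 [ 20.4 -32.6  50. ]
p6 [ 68.9 217.4] 262 [ 20.4 -32.4  50. ]
p7 [157.8 164.6] 54 [ 20.5 -32.5  50. ]
p2 p5 [ 20.7 -33.   48.9] 0.1
p2 p6 [ 20.7 -33.   49. ] 0.0
p5 p7 [ 20.7 -33.1  48.7] 0.1
p2 p7 [ 20.8 -33.   48.6] 0.1
p2 [18, 0, 42, 129, 4406] [-23.6   0.7] yaw deg -1.7
p2 [0, 4, 17, 118, 1927] [-55.3  -3.1] yaw deg -0.1
p5 [0, 1, 60, 127, 6322] [-34.4  -0. ] yaw deg 1.2
p6 [0, 4, 60, 124, 6087] [-34.1   0.3] yaw deg 1.9
p7 [0, 0, 60, 130, 7053] [-33.9  -0.3] yaw deg 0.3
```

Run:
```python
from h import *
def bl(c,box=None):
    hsv=cv2.cvtColor(c["color"],cv2.COLOR_RGB2HSV).astype(int)
    m=((hsv[...,0]>105)&(hsv[...,0]<128)&(hsv[...,1]>150)&(hsv[...,2]>70)).astype(np.uint8)
    n,L,st,ce=cv2.connectedComponentsWithStats(m); return [ce[i] for i in range(1,n) if st[i,4]>20]
def near(c,P): 
    q=proj(c,P); r=bl(c); return min(r,key=lambda x:np.linalg.norm(x-q))
D={k:load(k) for k in("p2","p4","p5","p6","p7","w1","w7","h_white","h_teal")}
P=W(12.5,17,55)
for a,b in(("p4","p7"),("p5","p7"),("p4","p6")): q,e=tri(D[a],near(D[a],P),D[b],near(D[b],P)); print("teal",B(q).round(1),e.round(1))
for n,P in(("white",(424,325.5,32)),("teal",(542,345,38))):
    for a in("w1","w7"): q,e=tri(D["h_"+n],near(D["h_"+n],np.array(P)),D[a],near(D[a],np.array(P))); print(n,"desk",q.round(1),e.round(1))
# white ends: wider look, save rectified crop numbers: dark gap columns at several x
c=D["p2"]
for X in range(-60,61,10):
    row=[c["color"][tuple(np.round(proj(c,W(X,y,34))).astype(int)[::-1])].min() for y in np.arange(-60,-5,3)]
    print(X,row)
```

```text
teal [12.4 17.  50.4] 0.1
teal [12.3 17.2 51.3] 0.1
teal [12.7 17.  50.1] 0.4
white desk [424.2 325.7  34.4] 0.5
white desk [424.2 325.2  32.9] 0.5
teal desk [541.7 345.3  35.6] 0.9
teal desk [541.8 345.4  36.2] 0.7
-60 [np.uint8(171), np.uint8(173), np.uint8(176), np.uint8(164), np.uint8(91), np.uint8(89), np.uint8(94), np.uint8(91), np.uint8(92), np.uint8(94), np.uint8(90), np.uint8(91), np.uint8(94), np.uint8(93), np.uint8(102), np.uint8(155), np.uint8(143), np.uint8(147), np.uint8(146)]
-50 [np.uint8(239), np.uint8(242), np.uint8(242), np.uint8(238), np.uint8(168), np.uint8(97), np.uint8(92), np.uint8(102), np.uint8(228), np.uint8(229), np.uint8(213), np.uint8(93), np.uint8(94), np.uint8(89), np.uint8(211), np.uint8(242), np.uint8(233), np.uint8(240), np.uint8(236)]
-40 [np.uint8(238), np.uint8(242), np.uint8(241), np.uint8(238), np.uint8(166), np.uint8(92), np.uint8(191), np.uint8(188), np.uint8(222), np.uint8(210), np.uint8(194), np.uint8(190), np.uint8(166), np.uint8(95), np.uint8(221), np.uint8(240), np.uint8(235), np.uint8(239), np.uint8(235)]
-30 [np.uint8(239), np.uint8(24
[... 2127 characters left out ...]
34), np.uint8(238), np.uint8(239), np.uint8(240), np.uint8(112), np.uint8(236), np.uint8(243), np.uint8(240), np.uint8(240), np.uint8(238)]
50 [np.uint8(239), np.uint8(238), np.uint8(241), np.uint8(233), np.uint8(167), np.uint8(89), np.uint8(169), np.uint8(236), np.uint8(247), np.uint8(248), np.uint8(248), np.uint8(239), np.uint8(189), np.uint8(89), np.uint8(237), np.uint8(243), np.uint8(241), np.uint8(238), np.uint8(240)]
60 [np.uint8(90), np.uint8(89), np.uint8(93), np.uint8(88), np.uint8(90), np.uint8(91), np.uint8(93), np.uint8(93), np.uint8(231), np.uint8(245), np.uint8(239), np.uint8(105), np.uint8(88), np.uint8(86), np.uint8(89), np.uint8(88), np.uint8(86), np.uint8(87), np.uint8(89)]
```

All four are flat and straight, so I'll close the lid.

>>> arm_command:
  steps:
    - {"slide":[0,-0.145,0],"turn":[0,0,0.785],"jaw":-0.2}
    - {"slide":[0,-0.145,0],"turn":[0,0,0.785],"jaw":-0.3}
    - {"slide":[0,-0.145,0],"turn":[0,0,0.785],"jaw":-0.3}
    - {"slide":[0,-0.145,0],"turn":[0,0,0.785],"jaw":-0.3}

```text
time_s: 34.02
eef_pos: [612.8, 36.9, 325.7]
tool_rot: [-0.003, 0.123, 0.992, -0.0]
ft_force: [0.5, -0.6, 0.2]
grip_width: 29.9
finger_force: 0.0
```

>>> arm_command:
  steps:
    - {"slide":[-0.052,-0.135,0],"turn":[0,0,0.785],"jaw":-0.3}
    - {"slide":[-0.052,-0.135,0],"turn":[0,0,0.785],"jaw":-0.3}
    - {"slide":[-0.052,-0.135,0],"turn":[0,0,0.785],"jaw":-0.3}
    - {"slide":[-0.052,-0.135,0],"turn":[0,0,0.785],"jaw":-0.3}

```text
time_s: 34.35
eef_pos: [615.7, 15.5, 326.4]
tool_rot: [-0.002, 0.313, 0.95, -0.001]
ft_force: [-0.8, -0.8, 0.9]
grip_width: 29.9
finger_force: 0.0
```

>>> arm_command:
  steps:
    - {"slide":[-0.1,-0.105,0],"turn":[0,0,0.785],"jaw":-0.3}
    - {"slide":[-0.1,-0.105,0],"turn":[0,0,0.785],"jaw":-0.3}
    - {"slide":[-0.1,-0.105,0],"turn":[0,0,0.785],"jaw":-0.3}
    - {"slide":[-0.1,-0.105,0],"turn":[0,0,0.785],"jaw":-0.3}

```text
time_s: 34.68
eef_pos: [618.6, -6.0, 326.9]
tool_rot: [-0.002, 0.491, 0.871, -0.001]
ft_force: [0.0, 0.2, 0.5]
grip_width: 29.7
finger_force: 0.0
```

>>> arm_command:
  steps:
    - {"slide":[-0.133,-0.059,0],"turn":[0,0,0.785],"jaw":-0.3}
    - {"slide":[-0.133,-0.059,0],"turn":[0,0,0.785],"jaw":-0.3}
    - {"slide":[-0.133,-0.059,0],"turn":[0,0,0.785],"jaw":-0.3}
    - {"slide":[-0.133,-0.059,0],"turn":[0,0,0.785],"jaw":-0.3}
    - {"slide":[-0.133,-0.059,0],"turn":[0,0,0.785],"jaw":-0.3}

```text
time_s: 35.1
eef_pos: [621.4, -27.4, 327.4]
tool_rot: [-0.001, 0.65, 0.76, -0.001]
ft_force: [0.1, 0.5, 0.6]
grip_width: 29.7
finger_force: 0.0
```

>>> arm_command:
  steps:
    - {"slide":[0,0.2,0],"turn":[0,0,0],"jaw":-0.3}
    - {"slide":[0,0.4,0],"turn":[0,0,0],"jaw":-0.3}
    - {"slide":[0,0.56,0],"turn":[0,0,0],"jaw":-0.3}
    - {"slide":[0,0.56,0],"turn":[0,0,0],"jaw":-0.3}
    - {"slide":[0,0.56,0],"turn":[0,0,0],"jaw":-0.3}

```text
time_s: 35.52
eef_pos: [705.1, -14.5, 326.0]
tool_rot: [-0.002, 0.65, 0.76, -0.002]
ft_force: [-0.6, 0.1, 0.0]
grip_width: 29.7
finger_force: 0.0
```

Run:
```python
from h import *
print(B(pose()[:3,3]),ctrl.state()["grip_width"]); c=cap("wrist","l1.png")
# bar: dark pixels near predicted
u,v=proj(c,W(100,42,267)); print("pred bar",u,v)
g=c["color"].max(2)
for r in range(int(v)-120,min(int(v)+60,420),12):
    if r>=0:
        xs=np.nonzero(g[r,180:400]<60)[0]+180; print(r,(xs.min(),xs.max(),len(xs)) if len(xs) else None)
plan([(W(100.5,30,258),Rd(YAW))])
```

```text
[ 98.84231399  30.39720337 325.95854564] 29.65447089552003
pred bar 285.7187497212857 206.20380694717008
86 None
98 None
110 None
122 (np.int64(280), np.int64(294), 11)
134 (np.int64(222), np.int64(384), 49)
146 (np.int64(280), np.int64(383), 42)
158 (np.int64(280), np.int64(294), 11)
170 (np.int64(280), np.int64(294), 10)
182 (np.int64(280), np.int64(294), 11)
194 (np.int64(280), np.int64(294), 11)
206 (np.int64(280), np.int64(293), 10)
218 (np.int64(280), np.int64(293), 11)
230 (np.int64(280), np.int64(293), 12)
242 (np.int64(280), np.int64(293), 13)
254 (np.int64(241), np.int64(353), 36)
from [704.4 -14.7 326.8] yaw_y 8.8 j6 -0.19
[-0.002, 0.018, 0.459] [-0.009, -0.001, 0.008] rows>1.7 -> [707.0, -15.0, 258.0]
-- wp
```

>>> arm_command:
  steps:
    - {"slide":[-0.002,0.016,0.2],"turn":[0,0,0],"jaw":-0.35}
    - {"slide":[-0.002,0.016,0.4],"turn":[0,0,0],"jaw":-0.35}
    - {"slide":[-0.002,0.016,0.46],"turn":[0,0,0],"jaw":-0.35}
    - {"slide":[-0.002,0.016,0.46],"turn":[0,0,0],"jaw":-0.35}
    - {"slide":[-0.002,0.016,0.46],"turn":[0,0,0],"jaw":-0.7}

```text
time_s: 35.98
eef_pos: [706.6, -15.2, 259.9]
tool_rot: [-0.001, 0.652, 0.759, -0.001]
ft_force: [0.2, 0.2, 0.7]
grip_width: 17.1
finger_force: 0.0
```

>>> arm_command:
  steps:
    - {"slide":[0,0,0],"turn":[0,0,0],"jaw":-1}
    - {"slide":[0,0,0],"turn":[0,0,0],"jaw":-1}
    - {"slide":[0,0,0],"turn":[0,0,0],"jaw":-1}
    - {"slide":[0,0,0],"turn":[0,0,0],"jaw":-1}

```text
time_s: 36.32
eef_pos: [708.5, -15.2, 263.3]
tool_rot: [0.003, 0.652, 0.758, 0.002]
ft_force: [0.3, 0.1, 7.2]
grip_width: -0.1
finger_force: 3.6
```

Run:
```python
from h import *
s=ctrl.state(); print(s["grip_width"],s["finger_force"],s["ft_force"],B(s["eef_pos"]))
```

```text
-0.12748471677761175 3.6382872238755226 [0.30880337 0.12767931 7.15768626] [102.08599108  29.23001473 263.32305517]
```

The fingers closed above the bar, which sits lower than assumed. I'll open and go about 17 mm deeper.

>>> arm_command:
  steps:
    - {"slide":[0,0,-0.08],"turn":[0,0,0],"jaw":-0.35}
    - {"slide":[0,0,-0.08],"turn":[0,0,0],"jaw":-0.35}
    - {"slide":[0,0,-0.08],"turn":[0,0,0],"jaw":-0.35}
    - {"slide":[0,0,0],"turn":[0,0,0],"jaw":-0.35}
    - {"slide":[0,0,0.05],"turn":[0,0,0],"jaw":-0.35}

```text
time_s: 36.73
eef_pos: [706.8, -15.1, 250.6]
tool_rot: [-0.001, 0.652, 0.758, -0.001]
ft_force: [-0.4, -0.4, -0.4]
grip_width: 27.5
finger_force: 0.0
```

>>> arm_command:
  steps:
    - {"slide":[0,0,0.03],"turn":[0,0,0],"jaw":-0.35}
    - {"slide":[0,0,0.06],"turn":[0,0,0],"jaw":-0.35}
    - {"slide":[0,0,0.06],"turn":[0,0,0],"jaw":-0.35}
    - {"slide":[0,0,0.06],"turn":[0,0,0],"jaw":-0.35}

```text
time_s: 37.07
eef_pos: [706.8, -15.1, 241.8]
tool_rot: [-0.001, 0.652, 0.758, -0.001]
ft_force: [-0.8, 0.8, -0.1]
grip_width: 27.9
finger_force: 0.0
```

>>> arm_command:
  steps:
    - {"slide":[0,0,0],"turn":[0,0,0],"jaw":-1}
    - {"slide":[0,0,0],"turn":[0,0,0],"jaw":-1}
    - {"slide":[0,0,0],"turn":[0,0,0],"jaw":-1}
    - {"slide":[0,0,0],"turn":[0,0,0],"jaw":-1}
    - {"slide":[0,0,0],"turn":[0,0,0],"jaw":-1}

```text
time_s: 37.48
eef_pos: [707.3, -15.1, 242.9]
tool_rot: [-0.0, 0.652, 0.758, -0.0]
ft_force: [0.6, -0.4, 2.3]
grip_width: 7.8
finger_force: 58.7
```

Run:
```python
from h import *
s=ctrl.state(); print(s["grip_width"],s["finger_force"],s["ft_force"],B(s["eef_pos"]))
```

```text
7.79413425510465 58.652806878089905 [ 0.55180709 -0.44284863  2.30615108] [100.85820033  29.52469894 242.87463879]
```

>>> arm_command:
  steps:
    - {"slide":[0,-0.126,-0.009],"turn":[0,0,0],"jaw":-1}
    - {"slide":[0,-0.253,-0.005],"turn":[0,0,0],"jaw":-1}
    - {"slide":[0,-0.378,0.012],"turn":[0,0,0],"jaw":-1}
    - {"slide":[0,-0.502,0.041],"turn":[0,0,0],"jaw":-1}
    - {"slide":[0,-0.621,0.082],"turn":[0,0,0],"jaw":-1}

```text
time_s: 37.9
eef_pos: [615.5, -28.6, 231.2]
tool_rot: [0.001, 0.652, 0.758, 0.001]
ft_force: [2.7, 0.8, -1.7]
grip_width: 7.8
finger_force: 60.8
```

>>> arm_command:
  steps:
    - {"slide":[0,-0.115,0.053],"turn":[0,0,0],"jaw":-1}
    - {"slide":[0,-0.224,0.117],"turn":[0,0,0],"jaw":-1}
    - {"slide":[0,-0.326,0.192],"turn":[0,0,0],"jaw":-1}
    - {"slide":[0,-0.421,0.276],"turn":[0,0,0],"jaw":-1}
    - {"slide":[0,-0.506,0.37],"turn":[0,0,0],"jaw":-1}

```text
time_s: 38.32
eef_pos: [539.5, -40.0, 175.7]
tool_rot: [0.0, 0.652, 0.758, 0.001]
ft_force: [0.8, 2.9, 2.3]
grip_width: 8.2
finger_force: 61.3
```

>>> arm_command:
  steps:
    - {"slide":[0,-0.076,0.101],"turn":[0,0,0],"jaw":-1}
    - {"slide":[0,-0.141,0.21],"turn":[0,0,0],"jaw":-1}
    - {"slide":[0,-0.195,0.325],"turn":[0,0,0],"jaw":-1}
    - {"slide":[0,-0.237,0.444],"turn":[0,0,0],"jaw":-1}
    - {"slide":[0,-0.267,0.567],"turn":[0,0,0],"jaw":-1}

```text
time_s: 38.73
eef_pos: [499.5, -45.8, 89.9]
tool_rot: [-0.001, 0.652, 0.758, 0.0]
ft_force: [0.8, 3.6, 2.4]
grip_width: 7.6
finger_force: 63.2
```

Run:
```python
from h import *
s=ctrl.state(); print(s["grip_width"],s["finger_force"],s["ft_force"],B(s["eef_pos"]))
```

```text
7.56951448610963 63.18234443664551 [0.79822399 3.64945212 2.43296859] [-109.12729386   30.18585313   89.91657655]
```

>>> arm_command:
  steps:
    - {"slide":[0,-0.012,0.08],"turn":[0,0,0],"jaw":-1}
    - {"slide":[0,-0.018,0.15],"turn":[0,0,0],"jaw":-1}
    - {"slide":[0,-0.022,0.22],"turn":[0,0,0],"jaw":-1}
    - {"slide":[0,-0.022,0.26],"turn":[0,0,0],"jaw":-1}
    - {"slide":[0,-0.022,0.26],"turn":[0,0,0],"jaw":-1}

```text
time_s: 39.15
eef_pos: [496.0, -46.9, 54.2]
tool_rot: [-0.001, 0.652, 0.758, -0.001]
ft_force: [-7.9, 0.6, 28.5]
grip_width: 7.9
finger_force: 69.2
```

>>> arm_command:
  steps:
    - {"slide":[0,0,0.03],"turn":[0,0,0],"jaw":-1}
    - {"slide":[0,0,0.03],"turn":[0,0,0],"jaw":-1}

```text
time_s: 39.32
eef_pos: [496.1, -46.9, 53.7]
tool_rot: [-0.0, 0.652, 0.758, -0.001]
ft_force: [-18.6, 2.5, 61.7]
grip_width: 7.8
finger_force: 72.9
```

Run:
```python
from h import *
s=ctrl.state(); print(s["grip_width"],s["finger_force"],s["ft_force"],B(s["eef_pos"]))
```

```text
7.78945830784041 72.87485718727112 [-18.61766748   2.49227257  61.68073834] [-112.6974179    29.59375319   53.68885258]
```

The lid is firmly shut. I'll relax the press and let go.

>>> arm_command:
  steps:
    - {"slide":[0,0.005,-0.05],"turn":[0,0,0],"jaw":-1}
    - {"slide":[0,0.005,-0.05],"turn":[0,0,0],"jaw":-0.35}
    - {"slide":[0,0.005,-0.05],"turn":[0,0,0],"jaw":-0.35}
    - {"slide":[0,0.005,-0.05],"turn":[0,0,0],"jaw":-0.35}
    - {"slide":[0,0.005,-0.05],"turn":[0,0,0],"jaw":-0.35}

```text
time_s: 39.73
eef_pos: [497.0, -46.9, 53.2]
tool_rot: [-0.001, 0.652, 0.758, -0.001]
ft_force: [-0.2, -0.4, -0.7]
grip_width: 27.5
finger_force: 0.0
```

Run:
```python
from h import *
s=ctrl.state(); print(s["grip_width"],s["finger_force"],s["ft_force"],B(s["eef_pos"]))
```

```text
27.536300256726545 0.0 [-0.21282425 -0.37602136 -0.71451402] [-111.76790306   29.5122312    53.1665812 ]
```

>>> arm_command:
  steps:
    - {"slide":[0,0,-0.2],"turn":[0,0,0],"jaw":-0.35}
    - {"slide":[0,0,-0.4],"turn":[0,0,0],"jaw":-0.35}
    - {"slide":[0,0,-0.7],"turn":[0,0,0],"jaw":-0.35}
    - {"slide":[0,0,-1],"turn":[0,0,0],"jaw":0}
    - {"slide":[0,0,-1],"turn":[0,0,0],"jaw":0}

```text
time_s: 40.15
eef_pos: [501.4, -47.3, 210.1]
tool_rot: [0.004, 0.652, 0.758, 0.003]
ft_force: [1.0, -0.8, -0.1]
grip_width: 43.0
finger_force: 0.0
```

>>> arm_command:
  steps:
    - {"slide":[-0.2,0.25,-0.25],"turn":[0,0,0],"jaw":0.4}
    - {"slide":[-0.4,0.5,-0.5],"turn":[0,0,0],"jaw":0.4}
    - {"slide":[-0.6,0.65,-0.5],"turn":[0,0,0],"jaw":0.4}
    - {"slide":[-0.6,0.65,-0.5],"turn":[0,0,0],"jaw":0.4}
    - {"slide":[-0.6,0.65,-0.5],"turn":[0,0,0],"jaw":0.4}

```text
time_s: 40.57
eef_pos: [612.4, -124.6, 278.8]
tool_rot: [0.002, 0.653, 0.758, -0.0]
ft_force: [0.1, 0.4, 0.2]
grip_width: 60.0
finger_force: 0.0
```

Run:
```python
from h import *
print(B(pose()[:3,3])); c=cap("wrist","g1.png"); w3=load("w3")
def reds(c):
    hsv=cv2.cvtColor(np.ascontiguousarray(c["color"]),cv2.COLOR_RGB2HSV).astype(int)
    m=(((hsv[...,0]<8)|(hsv[...,0]>172))&(hsv[...,1]>180)&(hsv[...,2]>60)).astype(np.uint8)
    n,L,st,ce=cv2.connectedComponentsWithStats(m); return [(st[i].tolist(),ce[i].round()) for i in range(1,n) if st[i,4]>300]
print(reds(c)); print(reds(load("p7"))); print(reds(load("p2")))
plan([(W(-20,-116,260),Rd(98.6))])
```

```text
[ -9.37053185 -64.56530407 278.81664453]
[([440, 113, 33, 76, 1698], array([456., 150.])), ([240, 209, 94, 50, 4187], array([287., 234.])), ([124, 373, 19, 35, 389], array([133., 393.]))]
[([32, 105, 66, 86, 4372], array([ 65., 147.]))]
[([102, 102, 94, 148, 11265], array([150., 174.]))]
from [ 609.7 -122.8  277.5] yaw_y 8.5 j6 -0.37
[-0.089, -0.014, 0.029] [-0.001, -0.001, -0.786] rows>3.1 -> [610.0, -136.0, 273.0]
[-0.078, -0.047, 0.029] [-0.001, -0.001, -0.786] rows>3.1 -> [610.0, -150.0, 269.0]
[-0.054, -0.073, 0.03] [-0.001, -0.0, -0.786] rows>3.1 -> [610.0, -164.0, 264.0]
[-0.021, -0.087, 0.029] [-0.001, -0.001, -0.786] rows>3.1 -> [609.0, -177.0, 260.0]
-- wp
```

>>> arm_command:
  steps:
    - {"slide":[-0.089,-0.014,0.029],"turn":[0,0,-0.786],"jaw":0.4}
    - {"slide":[-0.089,-0.014,0.029],"turn":[0,0,-0.786],"jaw":0.4}
    - {"slide":[-0.089,-0.014,0.029],"turn":[0,0,-0.786],"jaw":0.4}
    - {"slide":[-0.089,-0.014,0.029],"turn":[0,0,-0.786],"jaw":0.4}

```text
time_s: 40.95
eef_pos: [606.4, -134.1, 272.7]
tool_rot: [-0.003, 0.49, 0.872, -0.001]
ft_force: [0.8, 0.4, -0.3]
grip_width: 59.5
finger_force: 0.0
```

>>> arm_command:
  steps:
    - {"slide":[-0.078,-0.047,0.029],"turn":[0,0,-0.786],"jaw":0.4}
    - {"slide":[-0.078,-0.047,0.029],"turn":[0,0,-0.786],"jaw":0.4}
    - {"slide":[-0.078,-0.047,0.029],"turn":[0,0,-0.786],"jaw":0.4}
    - {"slide":[-0.078,-0.047,0.029],"turn":[0,0,-0.786],"jaw":0.4}

```text
time_s: 41.28
eef_pos: [606.7, -147.8, 268.9]
tool_rot: [-0.002, 0.312, 0.95, -0.0]
ft_force: [0.2, -0.1, -0.2]
grip_width: 60.0
finger_force: 0.0
```

>>> arm_command:
  steps:
    - {"slide":[-0.054,-0.073,0.03],"turn":[0,0,-0.786],"jaw":0.4}
    - {"slide":[-0.054,-0.073,0.03],"turn":[0,0,-0.786],"jaw":0.4}
    - {"slide":[-0.054,-0.073,0.03],"turn":[0,0,-0.786],"jaw":0.4}
    - {"slide":[-0.054,-0.073,0.03],"turn":[0,0,-0.786],"jaw":0.4}

```text
time_s: 41.62
eef_pos: [607.1, -161.5, 264.8]
tool_rot: [-0.002, 0.121, 0.993, -0.0]
ft_force: [1.0, 0.3, -0.4]
grip_width: 59.8
finger_force: 0.0
```

>>> arm_command:
  steps:
    - {"slide":[-0.021,-0.087,0.029],"turn":[0,0,-0.786],"jaw":0.4}
    - {"slide":[-0.021,-0.087,0.029],"turn":[0,0,-0.786],"jaw":0.4}
    - {"slide":[-0.021,-0.087,0.029],"turn":[0,0,-0.786],"jaw":0.4}
    - {"slide":[-0.021,-0.087,0.029],"turn":[0,0,-0.786],"jaw":0.4}
    - {"slide":[-0.021,-0.087,0.029],"turn":[0,0,-0.786],"jaw":0.4}

```text
time_s: 42.03
eef_pos: [607.3, -175.0, 260.9]
tool_rot: [-0.001, -0.073, 0.997, 0.0]
ft_force: [-0.1, 0.7, 0.0]
grip_width: 59.8
finger_force: 0.0
```

Run:
```python
from h import *
print(B(pose()[:3,3])); c=cap("wrist","g2.png")
def red(c):
    hsv=cv2.cvtColor(np.ascontiguousarray(c["color"]),cv2.COLOR_RGB2HSV).astype(int)
    return (((hsv[...,0]<8)|(hsv[...,0]>172))&(hsv[...,1]>180)&(hsv[...,2]>60)),hsv[...,2]
for n in("g2","g1","p2","p7"):
    d=load(n); m,v=red(d); k,L,st,ce=cv2.connectedComponentsWithStats(m.astype(np.uint8))
    e=[np.hypot(*(ce[i]-proj(d,W(0,-116,95)))) for i in range(1,k) if st[i,4]>500]; ids=[i for i in range(1,k) if st[i,4]>500]; i=ids[int(np.argmin(e))]
    mm=L==i; vv=v[mm]; print(n,st[i].tolist(),"V hist",np.histogram(vv,8)[0].tolist(),np.histogram(vv,8)[1].round().tolist())
    t=cv2.morphologyEx((mm&(v>np.percentile(vv,98)*0.88)).astype(np.uint8),cv2.MORPH_OPEN,np.ones((5,5)))
    cs=cv2.findContours(t,0,2)[0]; h=cv2.convexHull(max(cs,key=cv2.contourArea))
    for ep in np.linspace(2,15,40):
        q=cv2.approxPolyDP(h,ep,True)
        if len(q)<=4: break
    for p in q[:,0]: print("   ",p.tolist(),B(onz(d,*p,106)).round(1))
```

```text
[ -21.91529972 -113.63608536  260.91737264]
g2 [254, 158, 48, 98, 3708] V hist [29, 14, 2, 13, 38, 37, 104, 3471] [130.0, 146.0, 161.0, 177.0, 192.0, 208.0, 224.0, 239.0, 255.0]
    [294, 184] [ -26.4 -102.5  106. ]
    [299, 251] [ 34.8 -97.7 106. ]
    [256, 251] [  34.7 -136.3  106. ]
    [255, 205] [  -8.  -136.2  106. ]
g1 [240, 209, 94, 50, 4187] V hist [574, 101, 32, 31, 94, 19, 55, 3281] [99.0, 118.0, 138.0, 157.0, 176.0, 195.0, 214.0, 234.0, 253.0]
    [329, 219] [ 33.9 -97.2 106. ]
    [328, 256] [  34.2 -134.3  106. ]
    [241, 250] [ -48.7 -127.9  106. ]
    [253, 222] [ -36.6 -100.   106. ]
p2 [102, 102, 94, 148, 11265] V hist [1602, 146, 90, 92, 105, 110, 232, 8888] [82.0, 103.0, 124.0, 144.0, 165.0, 186.0, 206.0, 227.0, 248.0]
    [155, 102] [ -49.1 -105.8  106. ]
    [180, 242] [ 34.6 -98.3 106. ]
    [119, 242] [  34.8 -136.5  106. ]
    [103, 115] [ -42.2 -136.   106. ]
p7 [32, 105, 66, 86, 4372] V hist [848, 338, 55, 57, 70, 51, 65, 2888] [76.0, 97.0, 118.0, 139.0, 160.0, 182.0, 203.0, 224.0, 245.0]
    [39, 106] [ -48.8 -127.9  106. ]
    [70, 114] [-40.7 -97.5 106. ]
    [80, 186] [ 34.2 -98.7 106. ]
    [45, 185] [  33.  -136.5  106. ]
```

Run:
```python
from h import *
print(B(pose()[:3,3]));plan([(W(-25.5,-117.3,125),Rd(98.6)),(W(-25.5,-117.3,76),Rd(98.6))])
```

```text
[ -21.85894847 -113.67921237  260.9712041 ]
from [ 607.3 -175.   261. ] yaw_y 98.4 j6 -2.02
[0.022, -0.024, 0.907] [0.0, -0.005, -0.007] rows>3.3 -> [604.0, -179.0, 125.0]
-- wp
[-0.0, -0.001, 0.326] [0.0, -0.0, 0.0] rows>1.2 -> [604.0, -179.0, 76.0]
-- wp
```

>>> arm_command:
  steps:
    - {"slide":[0.022,-0.024,0.25],"turn":[0,0,-0.007],"jaw":0.18}
    - {"slide":[0.022,-0.024,0.5],"turn":[0,0,-0.007],"jaw":0.18}
    - {"slide":[0.022,-0.024,0.75],"turn":[0,0,-0.007],"jaw":0.18}
    - {"slide":[0.022,-0.024,0.9],"turn":[0,0,-0.007],"jaw":0.18}
    - {"slide":[0.022,-0.024,0.9],"turn":[0,0,-0.007],"jaw":0.18}

```text
time_s: 42.5
eef_pos: [600.8, -178.1, 120.4]
tool_rot: [-0.007, -0.076, 0.997, 0.002]
ft_force: [0.4, 0.8, 0.5]
grip_width: 50.2
finger_force: 0.0
```

>>> arm_command:
  steps:
    - {"slide":[0,0,0],"turn":[0,0,0],"jaw":0.18}
    - {"slide":[0,0,0],"turn":[0,0,0],"jaw":0.18}

```text
time_s: 42.67
eef_pos: [605.8, -179.8, 128.0]
tool_rot: [0.0, -0.077, 0.997, -0.001]
ft_force: [1.1, 0.1, 1.0]
grip_width: 50.0
finger_force: 0.0
```

Run:
```python
from h import *
print(B(pose()[:3,3]),ctrl.state()["grip_width"]);plan([(W(-25.5,-117.3,77),Rd(98.6))])
```

```text
[ -24.12029851 -118.1705833   128.02199184] 50.02509658043252
from [ 605.8 -179.8  128. ] yaw_y 98.8 j6 -2.03
[0.009, 0.006, 0.34] [-0.003, 0.001, 0.007] rows>1.2 -> [604.0, -179.0, 77.0]
-- wp
```

>>> arm_command:
  steps:
    - {"slide":[0.009,0.005,0.15],"turn":[0,0,0.007],"jaw":0.18}
    - {"slide":[0.009,0.005,0.3],"turn":[0,0,0.007],"jaw":0.18}
    - {"slide":[0.009,0.005,0.34],"turn":[0,0,0.007],"jaw":0.18}
    - {"slide":[0.009,0.005,0.34],"turn":[0,0,0.007],"jaw":0.18}

```text
time_s: 43.0
eef_pos: [602.9, -179.0, 75.4]
tool_rot: [-0.001, -0.075, 0.997, -0.0]
ft_force: [-0.2, -0.3, -0.2]
grip_width: 50.3
finger_force: 0.0
```

>>> arm_command:
  steps:
    - {"slide":[0,0,0],"turn":[0,0,0],"jaw":-0.4}
    - {"slide":[0,0,0],"turn":[0,0,0],"jaw":-0.4}
    - {"slide":[0,0,0],"turn":[0,0,0],"jaw":-0.4}
    - {"slide":[0,0,0],"turn":[0,0,0],"jaw":-0.4}

```text
time_s: 43.33
eef_pos: [604.0, -179.5, 77.0]
tool_rot: [0.0, -0.076, 0.997, -0.001]
ft_force: [-0.7, -0.0, 4.9]
grip_width: 39.3
finger_force: 61.3
```

Run:
```python
from h import *
s=ctrl.state();print(B(pose()[:3,3]),s["grip_width"],s["finger_force"],s["ft_force"])
a0=np.arctan2(22,60); r=np.hypot(22,60); prev=0
for k in range(4):
    f0=k*.35
    for f in f0+np.array([.07,.14,.21,.28,.35]):
        print([round(float(-r*(np.cos(a0+f0)-np.cos(a0+f))/150),3),0,round(float(-r*(np.sin(a0+f)-np.sin(a0+f0))/150),3)])
    print()
```

```text
[ -25.83952546 -117.65099229   77.01164114] 39.33196384802694 61.26257658004761 [-0.69058783 -0.01888775  4.87858531]
[-0.011, 0, -0.028]
[-0.024, 0, -0.054]
[-0.039, 0, -0.08]
[-0.056, 0, -0.105]
[-0.075, 0, -0.128]

[-0.02, 0, -0.022]
[-0.042, 0, -0.043]
[-0.064, 0, -0.062]
[-0.089, 0, -0.079]
[-0.114, 0, -0.095]

[-0.026, 0, -0.014]
[-0.054, 0, -0.026]
[-0.082, 0, -0.036]
[-0.11, 0, -0.044]
[-0.14, 0, -0.05]

[-0.03, 0, -0.004]
[-0.059, 0, -0.006]
[-0.089, 0, -0.006]
[-0.119, 0, -0.003]
[-0.148, 0, 0.001]
```

>>> arm_command:
  steps:
    - {"slide":[-0.011,0,-0.028],"turn":[0,0,0],"jaw":-0.4}
    - {"slide":[-0.024,0,-0.054],"turn":[0,0,0],"jaw":-0.4}
    - {"slide":[-0.039,0,-0.08],"turn":[0,0,0],"jaw":-0.4}
    - {"slide":[-0.056,0,-0.105],"turn":[0,0,0],"jaw":-0.4}
    - {"slide":[-0.075,0,-0.128],"turn":[0,0,0],"jaw":-0.4}

```text
time_s: 43.75
eef_pos: [612.4, -178.1, 91.9]
tool_rot: [-0.004, -0.076, 0.997, -0.0]
ft_force: [0.4, -5.9, -13.0]
grip_width: 39.0
finger_force: 61.9
```

>>> arm_command:
  steps:
    - {"slide":[-0.02,0,-0.022],"turn":[0,0,0],"jaw":-0.4}
    - {"slide":[-0.042,0,-0.043],"turn":[0,0,0],"jaw":-0.4}
    - {"slide":[-0.064,0,-0.062],"turn":[0,0,0],"jaw":-0.4}
    - {"slide":[-0.089,0,-0.079],"turn":[0,0,0],"jaw":-0.4}
    - {"slide":[-0.114,0,-0.095],"turn":[0,0,0],"jaw":-0.4}

```text
time_s: 44.17
eef_pos: [627.2, -176.0, 105.7]
tool_rot: [-0.007, -0.076, 0.997, -0.0]
ft_force: [-4.8, -5.8, -9.9]
grip_width: 39.2
finger_force: 61.8
```

Run:
```python
from h import *
s=ctrl.state();print(B(pose()[:3,3]),s["grip_width"],s["finger_force"],s["ft_force"],s["ft_torque"])
```

```text
[  -2.36791053 -117.58527893  105.66268455] 39.1999396630606 61.80698096752167 [-4.80940136 -5.76503627 -9.94874652] [-1.18368345  1.09231863 -0.25890758]
```

>>> arm_command:
  steps:
    - {"slide":[-0.026,0,-0.014],"turn":[0,0,0],"jaw":-0.4}
    - {"slide":[-0.054,0,-0.026],"turn":[0,0,0],"jaw":-0.4}
    - {"slide":[-0.082,0,-0.036],"turn":[0,0,0],"jaw":-0.4}
    - {"slide":[-0.11,0,-0.044],"turn":[0,0,0],"jaw":-0.4}
    - {"slide":[-0.14,0,-0.05],"turn":[0,0,0],"jaw":-0.4}

```text
time_s: 44.58
eef_pos: [646.9, -173.1, 114.2]
tool_rot: [-0.008, -0.076, 0.997, -0.0]
ft_force: [-7.2, -5.1, -1.0]
grip_width: 39.8
finger_force: 62.9
```

>>> arm_command:
  steps:
    - {"slide":[-0.03,0,-0.004],"turn":[0,0,0],"jaw":-0.4}
    - {"slide":[-0.059,0,-0.006],"turn":[0,0,0],"jaw":-0.4}
    - {"slide":[-0.089,0,-0.006],"turn":[0,0,0],"jaw":-0.4}
    - {"slide":[-0.119,0,-0.003],"turn":[0,0,0],"jaw":-0.4}
    - {"slide":[-0.148,0,0.001],"turn":[0,0,0],"jaw":-0.4}

```text
time_s: 45.0
eef_pos: [669.6, -169.7, 115.8]
tool_rot: [-0.006, -0.076, 0.997, -0.001]
ft_force: [-6.9, -3.1, 5.1]
grip_width: 39.4
finger_force: 64.9
```

Run:
```python
from h import *
s=ctrl.state();print(B(pose()[:3,3]),s["grip_width"],s["finger_force"],s["ft_force"],s["ft_torque"])
```

```text
[  40.51151875 -117.76872325  115.7845342 ] 39.39046399642588 64.89519596099854 [-6.92268605 -3.13940472  5.11889223] [-0.91028489  1.91987119 -0.03448777]
```

>>> arm_command:
  steps:
    - {"slide":[-0.03,0,0.004],"turn":[0,0,0],"jaw":-0.4}
    - {"slide":[-0.06,0,0.01],"turn":[0,0,0],"jaw":-0.4}
    - {"slide":[-0.09,0,0.02],"turn":[0,0,0],"jaw":-0.4}
    - {"slide":[-0.09,0,0.02],"turn":[0,0,0],"jaw":-0.4}

```text
time_s: 45.33
eef_pos: [684.6, -167.6, 113.0]
tool_rot: [-0.005, -0.076, 0.997, -0.001]
ft_force: [-5.8, -4.3, 2.1]
grip_width: 38.9
finger_force: 64.7
```

>>> arm_command:
  steps:
    - {"slide":[0,0,0],"turn":[0,0,0],"jaw":0.25}
    - {"slide":[0,0,0],"turn":[0,0,0],"jaw":0.25}
    - {"slide":[0,0,0],"turn":[0,0,0],"jaw":0.25}
    - {"slide":[0,0,-0.2],"turn":[0,0,0],"jaw":0.25}
    - {"slide":[0,0,-0.4],"turn":[0,0,0],"jaw":0.25}

```text
time_s: 45.75
eef_pos: [686.1, -165.4, 171.1]
tool_rot: [-0.004, -0.076, 0.997, 0.001]
ft_force: [1.0, 0.7, 0.7]
grip_width: 53.4
finger_force: 0.0
```

>>> arm_command:
  steps:
    - {"slide":[0.1,0,-0.3],"turn":[0,0,0],"jaw":0.25}
    - {"slide":[0.3,0,-0.6],"turn":[0,0,0],"jaw":0.25}
    - {"slide":[0.6,0,-0.6],"turn":[0,0,0],"jaw":0.25}
    - {"slide":[0.6,0,-0.6],"turn":[0,0,0],"jaw":0.25}
    - {"slide":[0.6,0,-0.6],"turn":[0,0,0],"jaw":0.25}

```text
time_s: 46.17
eef_pos: [596.4, -180.0, 266.3]
tool_rot: [0.0, -0.075, 0.997, -0.001]
ft_force: [0.2, 0.9, 0.2]
grip_width: 53.7
finger_force: 0.0
```

Run:
```python
from h import *
print(B(pose()[:3,3]),ctrl.state()["time_s"]); c=cap("wrist","t1.png")
print("pred tip off/on, hinge",[proj(c,W(34.5-44+dx,-117,69+28)).round() for dx in(-11,11)],proj(c,W(34.5,-117,69)).round())
hsv=cv2.cvtColor(c["color"],cv2.COLOR_RGB2HSV).astype(int)
m=(((hsv[...,0]<8)|(hsv[...,0]>172))&(hsv[...,1]>180)&(hsv[...,2]>60)).astype(np.uint8)
k,L,st,ce=cv2.connectedComponentsWithStats(m); print([(st[i].tolist(),ce[i].round().tolist()) for i in range(1,k) if st[i,4]>200])
# ASCII map of the panel area, brightness
u,v=proj(c,W(-10,-117,90)).astype(int)
g=c["color"].max(2)[v-50:v+56:4,u-60:u+62:3]; print(u,v)
for r in g: print("".join(" .:-=+*#%@"[min(9,x*10//256)] for x in r))
```

```text
[ -33.39918862 -116.97494058  266.2944192 ] 46.1667
pred tip off/on, hinge [array([281., 199.]), array([281., 222.])] [281. 244.]
[([58, 19, 59, 29, 1251], [86.0, 34.0]), ([304, 331, 57, 21, 1073], [332.0, 341.0])]
281 208<stdin>:10: RuntimeWarning: overflow encountered in scalar multiply
Traceback (most recent call last):
OverflowError: Python integer 256 out of bounds for uint8
```

Run:
```python
from h import *
c=load("t1")
for P in((34,-97,75),(34,-97,140),(34,-137,140),(50,-117,147),(30,-117,100),(34,-117,130)): 
    q=proj(c,W(*P)).round().astype(int); print(P,q,c["color"][q[1],q[0]] if 0<=q[1]<420 else "")
im=c["color"].astype(int)[150:330:5,220:345:3]
for i,r in enumerate(im): print(150+5*i,"".join("R" if (p[0]>1.7*p[1] and p[0]>50 and p[0]>1.7*p[2]) else " .:-=+*#%@"[min(9,p.max()*10//256)] for p in r))
```

```text
(34, -97, 75) [301 246] [167 153 152]
(34, -97, 140) [305 276] [251  78  75]
(34, -137, 140) [257 276] [241  73  69]
(50, -117, 147) [281 297] [254 101  97]
(30, -117, 100) [281 252] [55 54 53]
(34, -117, 130) [281 270] [254 114 108]
150 ----==-+:=-:--:::-:*#%#-:--:::::+-==%@@@@%
155 --::---+:--:-::::-:-#*+::-::::::::-=@@@@%%
160 -:::---+:::::-:--::-:::::::::-:-::==@@@@%%
165 ::-----*::::::::::::::::::::-:::::+=@@@@%%
170 -:-----*:::::-=--=======-==--:::::==@@@@%%
175 -------*:::::-==-=-=====-===-:::::+=@@@@%#
180 =------*:::::-==============-:::::+=@@@@%#
185 -------+-::::-==========-===-:::::*-@@@@##
190 --:----+::::::==-===========-:::::*=@@@@%#
195 -------=-:::::=====+%%*====--:::::*+@@@@%#
200 -------=-:::::====%%@@%%+===-:::::**@@@@%#
205 -------=-:::::====@%##%%*===-:::::+*@@@%%#
210 -------==:::::====*%@@@#===--:::::+*@@@@%R
215 -------==:::::==-===========::::::*#@@@%%#
220 -------==:::::=====-====-===-:::::*#@@@%#R
225 -------==:::::==============:::::-+%@@@###
230 -------==:::::==============::::.-+@@@@%##
235 --------=:::::==============:::::-=@@@@%#R
240 --=-----+:::::==========-===:::::-=@@@@###
245 --------+:::==*#%%%%%%%%%%#*=+:::==@@@@##R
250 --------*::::-RR:::::::::::R-::::==@@@@##R
255 --------+:::RRRR::::::::.::RRR:::==@@@@R#R
260 ---=----*:::RRRRRRRRRRRRRRRRRR::.+=@@@@R##
265 -=====--+:-:RRRRRRRRRRRRRRRRRR.:.+-@@@%R#R
270 -=====--+=@+RRRRRRRRRRRRRRRRRR+@++=@@@@#%#
275 :-=-----====RRRRRRRRRRRRRRRRRR====+@@@@@@@
280 :------=--==RRRRRRRRRRRRRRRRRR----*@@@@@@@
285 :----------=RRRRRRRRRRRRRRRRRR----=+++++++
290 :===--------RRRRRRRRRRRRRRRRRR------------
295 ------------RRRRRRRRRRRRRRRRRR--==--------
300 ------------RRRRRRRRRRRRRRRRRR---===-===--
305 ==------=====--RRRRRRRRRRRR--------==-----
310 +=------==+===---==-----=-=---------------
315 -------==-=-==--=-----=-------------------
320 ------------------==-----=---------=------
325 -------------------=-------------====-----
```

The guard is up past vertical, and the toggle ball shows at about (282,203), in the off position. I'll shut the fingers, come down in front of it and push it away.

Run:
```python
from h import *
print("ball",B(onz(load("t1"),282,203,97)).round(1)); plan([(W(-70,-117,200),Rd(98.6)),(W(-70,-117,88),Rd(98.6))])
w=load("g1"); im=w["color"]
```

```text
ball [ -16.8 -116.4   97. ]
from [ 597.9 -179.7  264.8] yaw_y 98.7 j6 -2.03
[0.255, -0.0, 0.432] [-0.002, 0.002, 0.002] rows>1.8 -> [560.0, -185.0, 200.0]
-- wp
[-0.001, -0.0, 0.747] [0.0, -0.0, -0.0] rows>2.7 -> [560.0, -185.0, 88.0]
-- wp
```

>>> arm_command:
  steps:
    - {"slide":[0.13,0,0.22],"turn":[0,0,0],"jaw":-1}
    - {"slide":[0.255,0,0.432],"turn":[0,0,0],"jaw":-1}
    - {"slide":[0.255,0,0.432],"turn":[0,0,0],"jaw":-1}
    - {"slide":[0.255,0,0.432],"turn":[0,0,0],"jaw":-1}
    - {"slide":[0.255,0,0.432],"turn":[0,0,0],"jaw":-1}

```text
time_s: 46.63
eef_pos: [562.8, -185.6, 198.9]
tool_rot: [0.0, -0.076, 0.997, -0.0]
ft_force: [-0.1, -0.1, 1.3]
grip_width: 0.2
finger_force: 0.0
```

>>> arm_command:
  steps:
    - {"slide":[0,0,0.2],"turn":[0,0,0],"jaw":-1}
    - {"slide":[0,0,0.4],"turn":[0,0,0],"jaw":-1}
    - {"slide":[0,0,0.6],"turn":[0,0,0],"jaw":-1}
    - {"slide":[0,0,0.74],"turn":[0,0,0],"jaw":-1}
    - {"slide":[0,0,0.74],"turn":[0,0,0],"jaw":-1}

```text
time_s: 47.05
eef_pos: [560.7, -185.0, 84.4]
tool_rot: [-0.003, -0.076, 0.997, 0.001]
ft_force: [-0.7, -0.2, -1.2]
grip_width: -0.1
finger_force: 0.0
```

>>> arm_command:
  steps:
    - {"slide":[0,0,0],"turn":[0,0,0],"jaw":-1}
    - {"slide":[0,0,0],"turn":[0,0,0],"jaw":-1}

```text
time_s: 47.22
eef_pos: [563.1, -186.1, 89.5]
tool_rot: [0.001, -0.076, 0.997, -0.001]
ft_force: [0.5, 0.5, 1.4]
grip_width: 0.1
finger_force: 0.0
```

Run:
```python
from h import *
s=ctrl.state();print(B(pose()[:3,3]),s["grip_width"],s["ft_force"]); plan([(W(-36,-117,87),Rd(98.6)),(W(-13,-117,87),Rd(98.6))])
```

```text
[ -67.31015819 -118.0619593    89.50509353] 0.13061132521907248 [0.48756959 0.45590303 1.40576274]
from [ 563.1 -186.1   89.5] yaw_y 98.7 j6 -2.06
[-0.209, 0.007, 0.017] [-0.005, 0.005, 0.004] rows>0.8 -> [594.0, -180.0, 87.0]
-- wp
[-0.153, -0.0, 0.0] [0.0, -0.0, -0.0] rows>0.6 -> [617.0, -177.0, 87.0]
-- wp
```

>>> arm_command:
  steps:
    - {"slide":[-0.1,0.007,0.017],"turn":[0,0,0],"jaw":-1}
    - {"slide":[-0.2,0.007,0.017],"turn":[0,0,0],"jaw":-1}
    - {"slide":[-0.26,0.007,0.017],"turn":[0,0,0],"jaw":-1}
    - {"slide":[-0.31,0.007,0.017],"turn":[0,0,0],"jaw":-1}
    - {"slide":[-0.36,0.007,0.017],"turn":[0,0,0],"jaw":-1}

```text
time_s: 47.63
eef_pos: [614.8, -176.4, 86.0]
tool_rot: [-0.0, -0.076, 0.997, -0.001]
ft_force: [-0.7, -0.5, -0.3]
grip_width: 0.0
finger_force: 1.0
```

>>> arm_command:
  steps:
    - {"slide":[0,0,0],"turn":[0,0,0],"jaw":-1}
    - {"slide":[0,0,0],"turn":[0,0,0],"jaw":-1}
    - {"slide":[0,0,0],"turn":[0,0,0],"jaw":-1}

```text
time_s: 47.88
eef_pos: [613.2, -176.3, 84.6]
tool_rot: [-0.001, -0.076, 0.997, -0.0]
ft_force: [0.4, 1.2, -0.1]
grip_width: -0.4
finger_force: 0.0
```

Run:
```python
from h import *
s=ctrl.state();print(B(pose()[:3,3]),s["ft_force"])
```

```text
[ -16.22416601 -115.84122669   84.607087  ] [ 0.40297009  1.210355   -0.08118654]
```

>>> arm_command:
  steps:
    - {"slide":[0.1,0,0],"turn":[0,0,0],"jaw":-1}
    - {"slide":[0.2,0,-0.2],"turn":[0,0,0],"jaw":-1}
    - {"slide":[0.2,0,-0.5],"turn":[0,0,0],"jaw":-1}
    - {"slide":[0.2,0,-0.8],"turn":[0,0,0],"jaw":0.2}
    - {"slide":[0.2,0,-1],"turn":[0,0,0],"jaw":0.2}

```text
time_s: 48.3
eef_pos: [583.6, -180.9, 237.2]
tool_rot: [-0.001, -0.075, 0.997, -0.0]
ft_force: [0.9, -0.8, 0.3]
grip_width: 23.4
finger_force: 0.0
```

>>> arm_command:
  steps:
    - {"slide":[0,0,-0.15],"turn":[0,0,0],"jaw":0.25}
    - {"slide":[0,0,-0.15],"turn":[0,0,0],"jaw":0.25}
    - {"slide":[0,0,-0.15],"turn":[0,0,0],"jaw":0.25}

```text
time_s: 48.55
eef_pos: [584.3, -181.0, 258.6]
tool_rot: [0.0, -0.076, 0.997, -0.001]
ft_force: [0.4, 0.3, -0.2]
grip_width: 53.5
finger_force: 0.0
```

Run:
```python
from h import *
print(B(pose()[:3,3]),ctrl.state()["time_s"]); c=cap("wrist","t2.png")
print([proj(c,W(x,-117,97)).round() for x in(-17,5)])
im=c["color"].astype(int)[110:300:5,220:345:3]
for i,r in enumerate(im): print(110+5*i,"".join("R" if (p[0]>1.7*p[1] and p[0]>50 and p[0]>1.7*p[2]) else " .:-=+*#%@"[min(9,p.max()*10//256)] for p in r))
```

```text
[ -45.54217127 -116.16282236  258.56665752] 48.55
[array([280., 218.]), array([280., 241.])]
110 =--------:-::::-----:::::::::::::::::---==
115 --=-----::::::::::::::::::::::::--:::::--=
120 ===--------=:::::---:---::::::::--:::::--=
125 ----------::::::::---:-:::::::::::::-::--:
130 -=-----------::::------:::::-:::::::::-==-
135 ------------::::::------::::::::::::::-=--
140 --------:-:-----:--------::--::::::-------
145 ----:---=====-------::::::::-=====---=-==-
150 ------+*******#*#**####*###########=#@@@@@
155 ---=--=---::::::::::::::::::::::-:-=%@@@@@
160 ----===-%@+::::-:::+##=::::::::*@#==@@@@@%
165 -:::--==:::::::::::####:::::::::::==@@@@%%
170 -:::--==::::::::::::==::::::::::::=-@@@@%%
175 ::----==::::::::::::::::::::::::::==@@@@#%
180 -------=::::::::::::::::::::::::::+-@@@@%%
185 -------=:::::-----==-=======-:::::+=@@@@%#
190 =------+:::::-=====-========-:::::*-@@@@##
195 -------+:::::-==============-:::::*=@@@@##
200 -:-----*:::::--=============-:::::*+@@@@%#
205 -------*:::::-=--===--======::::::++@@@@##
210 ------=+:::::-===-*%%%%+-===::::::+*@@@@##
215 -------+:::::-===*%%%%%%====::::::+*@@@%##
220 -------+:::::-===+%%##%%=-==::::::**@@@@##
225 -------+:::::---==+##*#=-===::::::+#@@@%##
230 -------*:::::-======#*-=====:::::-+%@@@%##
235 --=----*:::::-=====%%%*=-===:::::-=@@@@%#*
240 -------+:::::-=====%%%#=====:::::-=@@@@%#R
245 -------*::::::====-===-=====.::::=-@@@@###
250 -==----+:::::-==-=========-=:::.:=-@@@@##*
255 -------+::::::--------------:::::==@@@@###
260 -------=::::+++@@@@@@@@@@@#*=+::.==@@@@##R
265 -------=-::::RR:::.:....:.RR-.:::+-@@@@R*R
270 :------=-:::RRR:.::.::::.:RRR....+=@@@%R#R
275 :-====-=-..:RRRRRRRRRRRRRRRRR:...*+@@@%RRR
280 :==----==+#:RRRRRRRRRRRRRRRRR:-*:**@@@%###
285 :-=----===+:RRRRRRRRRRRRRRRRRR=*:+*@@@#R##
290 :-----=----=RRRRRRRRRRRRRRRRRR----#@@@@@@@
295 -----------=RRRRRRRRRRRRRRRRRR----#@@@@@@@
```

The toggle is on: the ball is now at (282,238), matching the predicted on position, with the bushing at (282,217). I'll pinch the guard again and fold it down.

Run:
```python
from h import *
c=load("t2"); print("pivot",proj(c,W(-8,-117,70)).round(),"tip on",proj(c,W(3,-117,97)).round(),"tip off",proj(c,W(-19,-117,97)).round())
print(B([684.6,-167.6,113]).round(1)); plan([(W(55,-117.3,200),Rd(98.6)),(W(55,-117.3,113),Rd(98.6))])
```

```text
pivot [280. 219.] tip on [280. 239.] tip off [280. 216.]
[  55.6 -117.9  113. ]
from [ 583.5 -180.7  256.7] yaw_y 98.7 j6 -2.04
[-0.676, -0.011, 0.376] [0.001, -0.006, 0.003] rows>2.8 -> [684.0, -167.0, 200.0]
-- wp
[-0.0, -0.0, 0.58] [-0.0, 0.0, -0.0] rows>2.1 -> [684.0, -167.0, 113.0]
-- wp
```

>>> arm_command:
  steps:
    - {"slide":[-0.2,-0.003,0],"turn":[0,0,0],"jaw":0.25}
    - {"slide":[-0.45,-0.007,0.1],"turn":[0,0,0],"jaw":0.25}
    - {"slide":[-0.676,-0.011,0.25],"turn":[0,0,0],"jaw":0.25}
    - {"slide":[-0.676,-0.011,0.376],"turn":[0,0,0],"jaw":0.25}
    - {"slide":[-0.676,-0.011,0.376],"turn":[0,0,0],"jaw":0.25}

```text
time_s: 49.02
eef_pos: [682.2, -165.8, 191.5]
tool_rot: [-0.008, -0.076, 0.997, 0.002]
ft_force: [0.1, -0.9, -0.3]
grip_width: 53.5
finger_force: 0.0
```

>>> arm_command:
  steps:
    - {"slide":[0,0,0],"turn":[0,0,0],"jaw":0.25}
    - {"slide":[0,0,0],"turn":[0,0,0],"jaw":0.25}

```text
time_s: 49.18
eef_pos: [683.9, -167.3, 200.5]
tool_rot: [-0.002, -0.076, 0.997, 0.0]
ft_force: [-0.5, 0.3, -0.1]
grip_width: 53.4
finger_force: 0.0
```

Run:
```python
from h import *
print(B(pose()[:3,3]),ctrl.state()["grip_width"]); plan([(W(54,-117.3,113),Rd(98.6))])
```

```text
[  54.94637454 -117.50283694  200.5267497 ] 53.42314977755164
from [ 683.9 -167.3  200.5] yaw_y 98.7 j6 -1.98
[0.004, 0.001, 0.584] [0.001, -0.007, 0.003] rows>2.1 -> [683.0, -167.0, 113.0]
-- wp
```

>>> arm_command:
  steps:
    - {"slide":[0.004,0.001,0.2],"turn":[0,0,0],"jaw":0.25}
    - {"slide":[0.004,0.001,0.4],"turn":[0,0,0],"jaw":0.25}
    - {"slide":[0.004,0.001,0.58],"turn":[0,0,0],"jaw":0.25}
    - {"slide":[0.004,0.001,0.58],"turn":[0,0,0],"jaw":0.25}
    - {"slide":[0.004,0.001,0.58],"turn":[0,0,0],"jaw":0.25}

```text
time_s: 49.6
eef_pos: [683.0, -167.4, 114.2]
tool_rot: [-0.001, -0.076, 0.997, 0.0]
ft_force: [0.1, 0.1, 0.6]
grip_width: 53.6
finger_force: 0.0
```

>>> arm_command:
  steps:
    - {"slide":[0,0,0],"turn":[0,0,0],"jaw":-0.4}
    - {"slide":[0,0,0],"turn":[0,0,0],"jaw":-0.4}
    - {"slide":[0,0,0],"turn":[0,0,0],"jaw":-0.4}
    - {"slide":[0,0,0],"turn":[0,0,0],"jaw":-0.4}

```text
time_s: 49.93
eef_pos: [685.1, -167.6, 116.9]
tool_rot: [0.001, -0.076, 0.997, -0.001]
ft_force: [-0.3, 0.3, 6.2]
grip_width: 38.8
finger_force: 62.3
```

Run:
```python
from h import *
s=ctrl.state(); print(B(pose()[:3,3]),s["grip_width"],s["finger_force"],s["ft_force"])
```

```text
[  56.09876843 -117.9565696   116.94409681] 38.76160065338991 62.32035040855408 [-0.30730174  0.31062698  6.24650626]
```

>>> arm_command:
  steps:
    - {"slide":[0.037,0,-0.01],"turn":[0,0,0],"jaw":-0.4}
    - {"slide":[0.075,0,-0.017],"turn":[0,0,0],"jaw":-0.4}
    - {"slide":[0.113,0,-0.021],"turn":[0,0,0],"jaw":-0.4}
    - {"slide":[0.151,0,-0.021],"turn":[0,0,0],"jaw":-0.4}
    - {"slide":[0.189,0,-0.018],"turn":[0,0,0],"jaw":-0.4}

```text
time_s: 50.35
eef_pos: [661.0, -171.2, 119.6]
tool_rot: [0.006, -0.075, 0.997, -0.001]
ft_force: [7.3, 2.4, 1.9]
grip_width: 39.4
finger_force: 60.7
```

>>> arm_command:
  steps:
    - {"slide":[0.038,0,0.007],"turn":[0,0,0],"jaw":-0.4}
    - {"slide":[0.075,0,0.017],"turn":[0,0,0],"jaw":-0.4}
    - {"slide":[0.111,0,0.03],"turn":[0,0,0],"jaw":-0.4}
    - {"slide":[0.145,0,0.047],"turn":[0,0,0],"jaw":-0.4}
    - {"slide":[0.178,0,0.066],"turn":[0,0,0],"jaw":-0.4}

```text
time_s: 50.77
eef_pos: [634.4, -175.1, 111.9]
tool_rot: [0.006, -0.075, 0.997, -0.001]
ft_force: [3.0, 3.3, 12.9]
grip_width: 39.0
finger_force: 62.4
```

>>> arm_command:
  steps:
    - {"slide":[0.031,0,0.022],"turn":[0,0,0],"jaw":-0.4}
    - {"slide":[0.06,0,0.048],"turn":[0,0,0],"jaw":-0.4}
    - {"slide":[0.087,0,0.075],"turn":[0,0,0],"jaw":-0.4}
    - {"slide":[0.11,0,0.105],"turn":[0,0,0],"jaw":-0.4}
    - {"slide":[0.132,0,0.137],"turn":[0,0,0],"jaw":-0.4}

```text
time_s: 51.18
eef_pos: [611.5, -178.5, 91.0]
tool_rot: [0.003, -0.075, 0.997, -0.001]
ft_force: [-5.1, 2.8, 14.9]
grip_width: 39.2
finger_force: 64.7
```

Run:
```python
from h import *
s=ctrl.state(); print(B(pose()[:3,3]),s["grip_width"],s["finger_force"],s["ft_force"])
```

```text
[ -18.23301896 -117.80047385   91.04259263] 39.15382355043258 64.73760724067688 [-5.11241517  2.78459684 14.88300135]
```

>>> arm_command:
  steps:
    - {"slide":[0.018,0,0.034],"turn":[0,0,0],"jaw":-0.4}
    - {"slide":[0.035,0,0.073],"turn":[0,0,0],"jaw":-0.4}
    - {"slide":[0.037,0,0.09],"turn":[0,0,0],"jaw":-0.4}
    - {"slide":[0.037,0,0.1],"turn":[0,0,0],"jaw":-0.4}
    - {"slide":[0.037,0,0.1],"turn":[0,0,0],"jaw":-0.4}

```text
time_s: 51.6
eef_pos: [604.8, -179.6, 78.5]
tool_rot: [0.001, -0.075, 0.997, -0.001]
ft_force: [-10.8, 2.4, 31.5]
grip_width: 38.8
finger_force: 69.0
```

Run:
```python
from h import *
s=ctrl.state(); print(B(pose()[:3,3]),s["grip_width"],s["finger_force"],s["ft_force"])
```

```text
[ -25.05207317 -117.79038951   78.47519941] 38.77528479557182 69.03676986694336 [-10.83326936   2.38883921  31.45616085]
```

>>> arm_command:
  steps:
    - {"slide":[0,0,-0.015],"turn":[0,0,0],"jaw":0.18}
    - {"slide":[0,0,-0.015],"turn":[0,0,0],"jaw":0.18}
    - {"slide":[0,0,-0.015],"turn":[0,0,0],"jaw":0.18}
    - {"slide":[0,0,-0.015],"turn":[0,0,0],"jaw":0.18}

```text
time_s: 51.93
eef_pos: [604.1, -179.3, 73.0]
tool_rot: [-0.001, -0.076, 0.997, -0.0]
ft_force: [-0.4, 0.3, -0.6]
grip_width: 50.1
finger_force: 0.0
```

>>> arm_command:
  steps:
    - {"slide":[0,0,-0.2],"turn":[0,0,0],"jaw":0.18}
    - {"slide":[0,0,-0.4],"turn":[0,0,0],"jaw":0.18}
    - {"slide":[0,0,-0.6],"turn":[0,0,0],"jaw":0.18}
    - {"slide":[0,0,-0.8],"turn":[0,0,0],"jaw":0.18}
    - {"slide":[0,0,-1],"turn":[0,0,0],"jaw":0.18}

```text
time_s: 52.35
eef_pos: [604.2, -179.1, 223.8]
tool_rot: [-0.002, -0.076, 0.997, 0.0]
ft_force: [0.9, -0.9, -0.5]
grip_width: 49.9
finger_force: 0.0
```

>>> arm_command:
  steps:
    - {"slide":[0,0,-0.2],"turn":[0,0,0],"jaw":0.4}
    - {"slide":[0,0,-0.2],"turn":[0,0,0],"jaw":0.4}
    - {"slide":[0,0,-0.2],"turn":[0,0,0],"jaw":0.4}

```text
time_s: 52.6
eef_pos: [605.4, -179.5, 254.6]
tool_rot: [0.0, -0.076, 0.997, -0.001]
ft_force: [0.1, -0.1, -0.5]
grip_width: 59.6
finger_force: 0.0
```

Run:
```python
from h import *
print(B(pose()[:3,3]),ctrl.state()["time_s"],ctrl.state()["ft_force"]); c=cap("wrist","f1.png")
g2=load("g2")
for n,d in(("before",g2),("now",c)):
    hsv=cv2.cvtColor(np.ascontiguousarray(d["color"]),cv2.COLOR_RGB2HSV).astype(int)
    m=(((hsv[...,0]<8)|(hsv[...,0]>172))&(hsv[...,1]>150)&(hsv[...,2]>60)).astype(np.uint8)
    k,L,st,ce=cv2.connectedComponentsWithStats(m); 
    for i in range(1,k):
        if st[i,4]>1500:
            x,y,w,h,a=st[i]; print(n,st[i].tolist(),"front",B(onz(d,x+w/2,y,106)).round(1),"back",B(onz(d,x+w/2,y+h,106)).round(1))
            r=np.nonzero(L==i); wid=[(yy,int((L[yy]==i).sum())) for yy in range(y,y+h,12)]; print(wid)
# hinge/lid: lid front corner check from side & g1
```

```text
[ -24.48262509 -117.78333925  254.5816928 ] 52.6 [ 0.06023872 -0.11460421 -0.47172596]
before [43, 0, 64, 34, 1502] front [-168.9 -268.6  106. ] back [-145.2 -272.   106. ]
[(0, 16), (12, 53), (24, 55)]
before [253, 157, 50, 100, 4507] front [ -49.4 -116.   106. ] back [  40.6 -116.6  106. ]
[(157, 28), (169, 48), (181, 48), (193, 48), (205, 48), (217, 47), (229, 47), (241, 45), (253, 10)]
now [45, 0, 65, 34, 1545] front [-168.4 -268.4  106. ] back [-145.2 -271.7  106. ]
[(0, 20), (12, 55), (24, 55)]
now [258, 160, 51, 102, 4651] front [ -49.9 -116.   106. ] back [  40.6 -115.7  106. ]
[(160, 26), (172, 49), (184, 49), (196, 49), (208, 48), (220, 48), (232, 48), (244, 46), (256, 47)]
```

The guard looks the same as at the start, but this view shows its height poorly. I'll press its top with shut fingers, which both checks the height and makes sure it is down.

>>> arm_command:
  steps:
    - {"slide":[0.03,0,0.25],"turn":[0,0,0],"jaw":-1}
    - {"slide":[0.03,0,0.5],"turn":[0,0,0],"jaw":-1}
    - {"slide":[0.03,0,0.75],"turn":[0,0,0],"jaw":-1}
    - {"slide":[0.03,0,0.88],"turn":[0,0,0],"jaw":-1}
    - {"slide":[0.03,0,0.88],"turn":[0,0,0],"jaw":-1}

```text
time_s: 53.07
eef_pos: [595.0, -178.4, 113.5]
tool_rot: [-0.008, -0.076, 0.997, 0.003]
ft_force: [-0.6, 0.3, 0.2]
grip_width: 0.4
finger_force: 0.0
```

>>> arm_command:
  steps:
    - {"slide":[0,0,0.02],"turn":[0,0,0],"jaw":-1}
    - {"slide":[0,0,0.04],"turn":[0,0,0],"jaw":-1}
    - {"slide":[0,0,0.06],"turn":[0,0,0],"jaw":-1}
    - {"slide":[0,0,0.06],"turn":[0,0,0],"jaw":-1}

```text
time_s: 53.4
eef_pos: [600.2, -180.1, 113.0]
tool_rot: [-0.0, -0.076, 0.997, -0.0]
ft_force: [-0.5, 0.5, 0.1]
grip_width: 0.2
finger_force: 0.0
```

Run:
```python
from h import *
s=ctrl.state(); print(B(pose()[:3,3]),s["grip_width"],s["ft_force"])
```

```text
[ -29.66658737 -117.62179915  112.95881972] 0.24641167960516194 [-0.47683793  0.51306614  0.11344149]
```

>>> arm_command:
  steps:
    - {"slide":[0,0,0.02],"turn":[0,0,0],"jaw":-1}
    - {"slide":[0,0,0.03],"turn":[0,0,0],"jaw":-1}
    - {"slide":[0,0,0.04],"turn":[0,0,0],"jaw":-1}
    - {"slide":[0,0,0.04],"turn":[0,0,0],"jaw":-1}

```text
time_s: 53.73
eef_pos: [600.2, -180.1, 108.8]
tool_rot: [-0.0, -0.076, 0.997, -0.001]
ft_force: [-1.6, 0.8, 10.2]
grip_width: -0.2
finger_force: 5.2
```

>>> arm_command:
  steps:
    - {"slide":[0,0,0.01],"turn":[0,0,0],"jaw":-1}
    - {"slide":[0,0,0.02],"turn":[0,0,0],"jaw":-1}
    - {"slide":[0,0,0.02],"turn":[0,0,0],"jaw":-1}

```text
time_s: 53.98
eef_pos: [600.2, -180.2, 108.5]
tool_rot: [0.001, -0.076, 0.997, -0.001]
ft_force: [-7.9, 2.1, 23.7]
grip_width: 0.2
finger_force: 11.6
```

Run:
```python
from h import *
s=ctrl.state(); print(B(pose()[:3,3]),s["grip_width"],s["ft_force"])
```

```text
[ -29.72579102 -117.7199875   108.51068745] 0.20754375971799496 [-7.93977089  2.05370724 23.71383691]
```

The press stops hard at z≈108.6 under 10 to 24 N, so the guard is fully down. I'll retreat and hand in.

>>> arm_command:
  steps:
    - {"slide":[0,0,-0.2],"turn":[0,0,0],"jaw":-1}
    - {"slide":[0,0,-0.4],"turn":[0,0,0],"jaw":-1}
    - {"slide":[0,0,-0.7],"turn":[0,0,0],"jaw":-1}
    - {"slide":[0,0,-1],"turn":[0,0,0],"jaw":-1}
    - {"slide":[0,0,-1],"turn":[0,0,0],"jaw":-1}

```text
time_s: 54.4
eef_pos: [603.2, -180.9, 262.1]
tool_rot: [0.006, -0.076, 0.997, -0.003]
ft_force: [1.1, -0.8, 1.3]
grip_width: 0.3
finger_force: 0.0
```

>>> arm_command:
  steps:
    - {"slide":[0,0.3,-0.4],"turn":[0,0,0],"jaw":-1}
    - {"slide":[0,0.5,-0.5],"turn":[0,0,0],"jaw":-1}
    - {"slide":[0,0.5,-0.5],"turn":[0,0,0],"jaw":-1}
    - {"slide":[0,0.5,-0.5],"turn":[0,0,0],"jaw":-1}
    - {"slide":[0,0.5,-0.5],"turn":[0,0,0],"jaw":-1}

```text
time_s: 54.82
eef_pos: [589.1, -105.2, 329.3]
tool_rot: [0.0, -0.077, 0.997, -0.001]
ft_force: [0.3, -0.4, 0.3]
grip_width: -0.3
finger_force: 0.0
```

Run:
```python
from h import *
s=ctrl.state(); print(s["ft_force"],s["time_s"],B(s["eef_pos"])); c=cap("wrist","f2.png")
# lid bar height/position if shut: compare with w3 estimate: bar dark columns by pixel along predicted line
for z in(62,68,74): print(z,proj(c,W(-112.5,42,z)).round(1))
u,v=proj(c,W(-112.5,42,66)).astype(int)
g=c["color"].max(2); print([(r,int(g[r,u])) for r in range(max(0,v-14),v+15)])
# lid glass colour and frame corner
for P in((-73,156,75),(-73,-72,75)): print(P,proj(c,W(*P)).round())
print("glass",[c["color"][tuple(proj(c,W(x,42,75)).astype(int)[::-1])].tolist() for x in(-30,30)])
```

```text
[ 0.30003751 -0.37462462  0.31818943] 54.8167 [-29.44844797 -41.9473427  329.31350141]
62 [358.   92.9]
68 [359.2  92.7]
74 [360.4  92.5]
[(78, 85), (79, 87), (80, 93), (81, 103), (82, 108), (83, 112), (84, 110), (85, 106), (86, 92), (87, 56), (88, 47), (89, 56), (90, 77), (91, 83), (92, 67), (93, 45), (94, 37), (95, 29), (96, 47), (97, 71), (98, 84), (99, 84), (100, 85), (101, 85), (102, 88), (103, 86), (104, 84), (105, 86), (106, 82)]
(-73, 156, 75) [462. 131.]
(-73, -72, 75) [254. 130.]
glass [[190, 116, 58], [189, 113, 61]]
```

```bash
python3 -c "
from plant import ctrl
print(ctrl.close_job())"
```

```text
the job is handed in; nothing more can be done
None
```

I handed the job in at about 55 s. All four valves lie fitting-up in their own grooves, the lid is shut, the lamp toggle is on and the guard is folded down. The lid and guard were each pressed to a hard stop, the toggle was seen on in a wrist picture, and the hand-in returned no verdict.

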